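Set the bay's height stop and sort the valve modules

TASK

Get the valve module bay ready for the next run. With the slotted driver, screw the bay's height stop down until the setting block, pushed fully home beneath it, just drags under the sprung shoe; then draw the block out without losing the setting, and put the block back on its cork pad and the driver back upright in its holder. Sort every module on the bench by its tag, upright: round tag (passed) fully down in the bay's nests, bar tag (failed) fully down in the pockets of the white return tray, and leave the other things on the bench alone.

Things in the scene. Friction and masses are not known exactly. Their poses are not given: they have to be found in the camera images.
- bay: Fixed aluminium base plate, x -155..45, y -55..145, 10 mm thick. Origin: on the stop screw's axis at bench level; the block is pushed home along +x (away from the robot). Grey portal over the origin: posts 24 x 12 at y +-36, bridge 30 wide in x, z 64..78. Guides at y +-15 (30 apart), 6 high, x -30..30; end stop face at x 24. Three nests at y 100. All mm.
- nest0 (a point): Floor centre of nest 0 of 3 in the bay (10 mm above the bench). A 50 x 50 mm pocket parallel to the bay's axes, walls 6 mm thick and 12 mm high, nests 56 mm apart along the bay's x. For a passed module; any nest will do, one module each.
- nest1 (a point): Floor centre of nest 1 of 3 in the bay (10 mm above the bench). A 50 x 50 mm pocket parallel to the bay's axes, walls 6 mm thick and 12 mm high, nests 56 mm apart along the bay's x. For a passed module; any nest will do, one module each.
- nest2 (a point): Floor centre of nest 2 of 3 in the bay (10 mm above the bench). A 50 x 50 mm pocket parallel to the bay's axes, walls 6 mm thick and 12 mm high, nests 56 mm apart along the bay's x. For a passed module; any nest will do, one module each.
- stop_screw (a joint): Screw angle, 0 to 9.5 rad, growing clockwise seen from above; each rad lowers screw, head and shoe 1.273 mm (8 mm a turn). At 0 the shoe's underside is 38 mm over the base plate; with the 30 mm block beneath, it first touches at 6.28. The block just drags when it lifts the shoe about 0.3 to 2.5 mm: 6.5 to 8.3 rad, best 7.4. Friction 0.08 N m holds it where it is left.
- screw_head: Brass head of the stop screw, 30 x 27 mm, with one straight slot, open at its ends: 7 wide, 9 deep, 30 mm long. Origin: centre of the slot's floor, 96 mm above the bench at screw angle 0, sinking with the screw; x along the slot (at angle 0 along the bay's x), z up. Turn it with the driver only.
- shoe: The shoe at the foot of the stop screw: a steel ball end of radius 8 mm on a spring, that can be lifted 4 mm into the screw; the spring pushes with 3.2 N when it starts to lift and 6.4 N at the full 4 mm. Origin: its lowest point.
- block: Setting block: steel bar 140 long, 24 wide, 30 mm high, 0.24 kg, with a darker grip 30 long, 24 wide on it, up to 54 mm. Origin: underside, below the grip's centre; x to the nose; the bar spans x -40 to +100. Fully home (nose at the bay's end stop) the origin is at bay x -76, y 0, z 10 mm, with the screw over the bar.
- pad: The cork pad that the setting block belongs on, fixed, 170 x 60 x 4 mm, long along x. Origin: centre of its underside. At the start the block lies on it with its middle (30 mm ahead of its origin) near the pad's centre.
- driver: The stubby slotted driver, 112 mm long, 0.12 kg. Origin: centre of the blade's tip; z runs up to the handle, x along the blade's width. The blade is 22 mm wide (x), 3.5 mm thick (y) and 14 mm high; the shaft 12 mm round; the black handle 40 (x) x 26 (y) mm goes from 50 to 112 mm above the tip. Grip it across y (26 mm) about 86 mm above the tip.
- holder: The driver's holder, a fixed white block 64 x 58 mm, 54 mm high, with a hole 28 (x) x 18 (y) mm through it. The driver stands in it with its handle resting on the top, blade along the holder's x (either way round), tip 4 mm above the bench. Origin: centre of its underside.
- pocket0 (a point): Floor centre of pocket 0 of 2 in the fixed white return tray (118 x 62 mm, floor 10 mm above the bench); its x and y axes are the tray's. 50 x 50 mm, parallel to the tray's axes, walls 6 mm thick and 12 mm high, pockets 56 mm apart along the tray's x. For a failed module, one each.
- pocket1 (a point): Floor centre of pocket 1 of 2 in the fixed white return tray (118 x 62 mm, floor 10 mm above the bench); its x and y axes are the tray's. 50 x 50 mm, parallel to the tray's axes, walls 6 mm thick and 12 mm high, pockets 56 mm apart along the tray's x. For a failed module, one each.
- module_a: A squat valve module: a black plastic foot 44 x 44 x 24 mm high with a grey square neck 34 x 34 mm on it, up to 60 mm; 0.14 kg. On the top of the neck is an orange inspection tag shaped as a round disc 33 mm across (passed). Origin: centre of its underside; z up, x and y across its flat faces. It may be absent.
- module_b: A squat valve module: a black plastic foot 44 x 44 x 24 mm high with a grey square neck 34 x 34 mm on it, up to 60 mm; 0.14 kg. On the top of the neck is an orange inspection tag shaped as a round disc 33 mm across (passed). Origin: centre of its underside; z up, x and y across its flat faces. It may be absent.
- module_c: A squat valve module: a black plastic foot 44 x 44 x 24 mm high with a grey square neck 34 x 34 mm on it, up to 60 mm; 0.14 kg. On the top of the neck is an orange inspection tag shaped as a round disc 33 mm across (passed). Origin: centre of its underside; z up, x and y across its flat faces. It may be absent.
- module_d: A squat valve module: a black plastic foot 44 x 44 x 24 mm high with a grey square neck 34 x 34 mm on it, up to 60 mm; 0.14 kg. On the top of the neck is an orange inspection tag shaped as a narrow bar 34 x 7 mm (failed). Origin: centre of its underside; z up, x and y across its flat faces. It may be absent.
- module_e: A squat valve module: a black plastic foot 44 x 44 x 24 mm high with a grey square neck 34 x 34 mm on it, up to 60 mm; 0.14 kg. On the top of the neck is an orange inspection tag shaped as a narrow bar 34 x 7 mm (failed). Origin: centre of its underside; z up, x and y across its flat faces. It may be absent.
- vial: Small glass jar, 28 mm across, 45 mm high. Bystander: leave it alone. Origin: centre of its underside.
- beaker: White cup, 64 mm across, 55 mm high. Bystander: leave it alone. Origin: centre of its underside.
- spanner: Spanner lying on the bench, 130 mm long. Bystander: leave it alone. Origin: centre of its underside.
- collar: Steel collar, 34 mm across, 14 mm high. Bystander: leave it alone. Origin: centre of its underside.
Things that resemble listed ones, but are neither listed nor needed, are in the scene too. What is shaped like the driver but purple, red or yellow is not meant.

How it is judged:
On the way, in this order (a step that is already met when the one before it is completed fails the run):
1. the setting block lies beneath the stop on the base plate, pushed home, with the screw still too high (x of block in the frame of bay between -0.088 and -0.05 m and y of block in the frame of bay between -0.012 and 0.012 m and z of block in the frame of bay below 0.013 m and angle between the x axis of block and the x axis of bay, either way round below 0.15 rad and value of joint stop_screw below 6.2 rad), for 0.2 s.
2. with the block there, the screw is wound down until the shoe bears on it, within the setting (6.5 to 8.3 rad) (x of block in the frame of bay between -0.088 and -0.05 m and y of block in the frame of bay between -0.012 and 0.012 m and z of block in the frame of bay below 0.013 m and angle between the x axis of block and the x axis of bay, either way round below 0.15 rad and value of joint stop_screw between 6.5 and 8.3 rad and contact force between shoe and block above 0.8 N), for 0.2 s.
3. the block is drawn out from under the stop, the setting kept (value of joint stop_screw between 6.5 and 8.3 rad and horizontal distance between block and bay above 0.125 m), for 0.1 s.
At the end, for the whole second after the job is handed in: Screw at 6.5 to 8.3 rad; block on its pad (origin within 60 mm along, 25 mm across, 0.35 rad); driver standing in its holder; every present round-tagged module in a bay nest, every bar-tagged one in a tray pocket (9 mm, within 5 mm of the floor, upright within 0.1 rad); all at rest (value of joint stop_screw between 6.5 and 8.3 rad and horizontal distance between block and pad below 0.06 m and y of block in the frame of pad between -0.025 and 0.025 m and z of block in the frame of pad below 0.008 m and angle between each of block, module_a, module_b, module_c, module_d, module_e's own z axis and vertical below 0.1 rad and angle between the x axis of block and the x axis of pad, either way round below 0.35 rad and horizontal distance between driver and holder below 0.01 m and z of driver in the frame of holder below 0.009 m and angle between driver's own z axis and vertical below 0.15 rad and linear speed of each of driver, block, module_a, module_b, module_c, module_d, module_e below 0.02 m/s and ((horizontal distance between module_a and nest0 below 0.009 m and z of module_a in the frame of nest0 below 0.005 m) or (horizontal distance between module_a and nest1 below 0.009 m and z of module_a in the frame of nest1 below 0.005 m) or (horizontal distance between module_a and nest2 below 0.009 m and z of module_a in the frame of nest2 below 0.005 m)) and ((horizontal distance between module_b and nest0 below 0.009 m and z of module_b in the frame of nest0 below 0.005 m) or (horizontal distance between module_b and nest1 below 0.009 m and z of module_b in the frame of nest1 below 0.005 m) or (horizontal distance between module_b and nest2 below 0.009 m and z of module_b in the frame of nest2 below 0.005 m)) and ((horizontal distance between module_c and nest0 below 0.009 m and z of module_c in the frame of nest0 below 0.005 m) or (horizontal distance between module_c and nest1 below 0.009 m and z of module_c in the frame of nest1 below 0.005 m) or (horizontal distance between module_c and nest2 below 0.009 m and z of module_c in the frame of nest2 below 0.005 m)) and ((horizontal distance between module_d and pocket0 below 0.009 m and z of module_d in the frame of pocket0 below 0.005 m) or (horizontal distance between module_d and pocket1 below 0.009 m and z of module_d in the frame of pocket1 below 0.005 m)) and ((horizontal distance between module_e and pocket0 below 0.009 m and z of module_e in the frame of pocket0 below 0.005 m) or (horizontal distance between module_e and pocket1 below 0.009 m and z of module_e in the frame of pocket1 below 0.005 m))); the robot touches nothing.
It fails at once if the stop is overtightened on the block (over 15 N) (contact force between shoe and block above 15 N).
It fails at once if the screw head is turned or pushed with the fingers or arm instead of the driver (contact force between any of the fingers, the arm and screw_head above 2 N).
It fails at once if a bystander is moved more than 40 mm (distance of any of vial, beaker, spanner, collar from where it was at the start of the episode above 0.04 m).
Of module_a, module_b, module_c, module_d, module_e only 2 to 4 are there at a start; the rules pass over those that are not, and their reading is None.
At some moment in a run one of module_a, module_b, module_c, module_d, module_e may be knocked a few centimetres aside while the robot is not near it.
Once in a run the grip may slacken for a moment while it holds something.
It also fails if it takes over 210 s, if anything falls off the work surface, if the arm or the gripper's body presses on something with over 40 N, if the wrist force passes 120 N, or if a joint passes its speed limit or range.

ROBOT

A 6-joint arm with a two-finger parallel gripper is mounted at the origin on the work surface. World frame = base frame: x ahead of the robot, y to its left, z up, the work surface at z = 0. Lengths are in m, angles in rad, forces in N, time in s.
With the tool pointing down it reaches from about 0.425 to 0.95 m from the base axis. Payload 3.5 kg.
Tool frame: the origin (TCP) lies at the very end of the fingers, on their centre line; the grasp point (between the pads) lies ctrl.grip_point_offset behind it (ctrl.grip_point_offset is the distance from the TCP to the grasp point, in m); z points along the fingers, y is the direction in which the jaws open and shut (so a half turn about z gives the same grasp; the last joint's range is limited). The gripper opens to 85 mm and grips with 20 to 120 N. Pads are 22 mm wide; open, the fingers measure 114 mm over their backs; the gripper's body (76 mm by 85 mm) begins 54 mm behind the grasp point. The pads swing forward as they close: fully open they stand 13 mm farther back than shut.
Start: joints at [-1.42, 0.286, 1.577, -0, 1.279, -0.15], TCP at [0.2, -0.645, 0.231] pointing down, gripper open.
Joint ranges: [-2.77, 2.77], [-0.9, 2.22], [0.21, 2.48], [-1.53, 4.67], [0.24, 2.81], [-2.84, 2.84]. Speed limits (rad/s): [2.79, 2.79, 3.14, 3.14, 3.14, 3.14].

INTERFACE

Orientations are given as a unit quaternion [x, y, z, w].
In Python, from plant import telemetry, imaging, ticket, finder, ctrl gives the robot as it stands. The module is installed in compiled form; this text tells all that it offers.
- The arm moves only by the shell command python3 -m crank 'ROWS' [FORCE]. ROWS is JSON, a list of rows, each a list of 7 numbers: the shift along the tool's x, y, z scaled (see below), then the turn, a rotation vector about the tool's x, y, z scaled (see below), then the opening, from 0 (shut) to 1 (fully open). A call has 1 to 12 rows; each row is the pose to reach, as a shift and turn from the pose commanded when the call began, along the tool's axes at that moment; what a row does not reach only later rows make up. The controller multiplies each number of a shift by 0.15 m and each number of a turn by 90 degrees. A row lasts 1/10 s, in which the tool goes at most 50 mm and 8.59 degrees, less where a joint would pass 70% of its speed; a pose out of reach is approached as far as the arm can. A call with a number of a shift or a turn outside -1 to 1 is refused whole. A call with a gripper value outside its range is refused whole. The fingers move at their own pace and stop on an object; FORCE is the grip in N (left out, the last holds). Time passes only in rows, so rows that repeat a pose let the fingers close. It gives the time, the measured TCP pose, the force and the opening at its end, in the units of the state.
- telemetry.get_state(): the state, without advancing time (a new reading comes with each control period).
- imaging.read_camera(name): name is "scene" or "top" or "wrist"; returns a dict with "pixels" (480x640x3 uint8, red, green, blue), "vfov" (degrees; the focal length in pixels is half the picture's height over the tangent of half this angle, whatever the lens; pixels are square), "cx", "cy" (the principal point, pixels), "rvec" (rotation vector, rad) and "tvec" (3), from world to camera coordinates, as OpenCV has them. Camera axes: x right, y down, z forward; pixel columns grow to the right and rows downward; lengths in m; the calibration is good to about 2 mm. A picture is of the moment at which its call begins. There is no depth.
- ticket.sign_off(): hands the job in, once; it reports no verdict.
Trained networks look in a picture, given as the dict that the camera call returned (one of the last four; its "shot" number tells which), for a name from the list of things; names that differ only in an ending like _2 or _b are one class to them, and where a whole thing is asked for, a point or a joint stands for the part that bears it (a point fixed in the world has none). Each returns a list of dicts, best first, with "confidence" (0 to 1); they miss things now and then, are a little off and sometimes report something else, mostly with a low value. They report only what shows in the picture. A call takes as long as a camera call. They do not tell look-alikes from the thing itself.
- finder.masks_of(label, picture): "pixels" (480x640 bool, what is visible of it) and "extent" ([left, top, right, bottom] in pixels, round what is visible of it).
- finder.pinpoint(label, picture): "location" ([row, column] in pixels: a listed point, or the origin of a listed thing).
The state is a dict: "time": time; "qpos": joint angles; "dq": joint speeds; "joint_efforts": joint torques, N m; "eef_pos": TCP position; "tcp_rot": TCP orientation; "contact_force": force on the tool from outside, world axes, zero at the start; "wrist_torque": the same for the moment, N m; "opening": opening from 0.0 (shut) to 1.0 (fully open).
Only numpy, scipy, OpenCV 4.12 (cv2) and the standard library are available. Lean on these libraries where they do the work, as an engineer would, in place of code of your own. Each camera call takes 0.05 s, during which the arm holds its last target.

## Working session

There is one attempt and no reset: what is moved stays moved. The work goes in short steps, Python scripts to look and compute and a shell command to move; the robot and the scene stay as the last step left them, time stands still between calls to the robot, and variables do not carry over. Pictures are saved under pics/ and viewed, and the job is handed in when it is done.

```bash
mkdir -p pics; ls
python3 - <<'E'
from plant import telemetry, imaging, ticket, finder, ctrl
import cv2
s=telemetry.get_state();print(s);print(ctrl.grip_point_offset)
for n in ["scene","top","wrist"]:
    p=imaging.read_camera(n);print(n,p['vfov'],p['cx'],p['cy'],p['rvec'],p['tvec'],p['shot'])
    cv2.imwrite(f'pics/{n}0.png',p['pixels'][:,:,::-1])
E
```

```text
pics
{'time': 0.0, 'qpos': array([-1.41998267e+00,  2.87188768e-01,  1.57815613e+00, -2.36308320e-05,
        1.27857108e+00, -1.49974631e-01]), 'dq': array([ 0.00021902, -0.00040988, -0.0024281 ,  0.00240747,  0.00183928,
       -0.00079126]), 'joint_efforts': array([ 5.88940948e-04, -4.05981660e+01, -2.92624390e+01, -8.98861640e-05,
        5.86071226e-03, -9.75897096e-08]), 'eef_pos': array([ 0.19992604, -0.64404072,  0.22994305]), 'tcp_rot': array([ 9.88710922e-01,  1.49831115e-01, -1.17978718e-05, -1.16165768e-03]), 'contact_force': array([ 0.12972724, -0.51095199, -0.1570573 ]), 'wrist_torque': array([-0.01329935,  0.01688716,  0.01076144]), 'opening': 0.9991503125544289}
0.0187
scene 54.17347068045066 316.46666651488664 243.7972415653631 [ 1.89012571  1.43047014 -0.6602424 ] [-0.13535442 -0.32222723  1.55741194] 1
top 51.503849344910165 323.5722189774356 244.43089790211877 [ 2.10214463 -2.15882581  0.16696783] [0.00796041 0.58780591 1.28006447] 2
wrist 61.21937144902216 320.1287633955869 240.7604157303098 [-2.3312656   1.71379306  0.25757622] [-0.67467823 -0.03895621  0.37830279] 3
```

View pics/scene0.png

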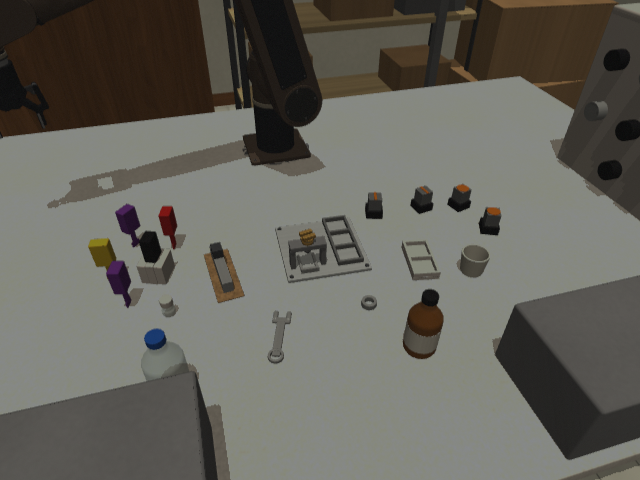

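View pics/top0.png

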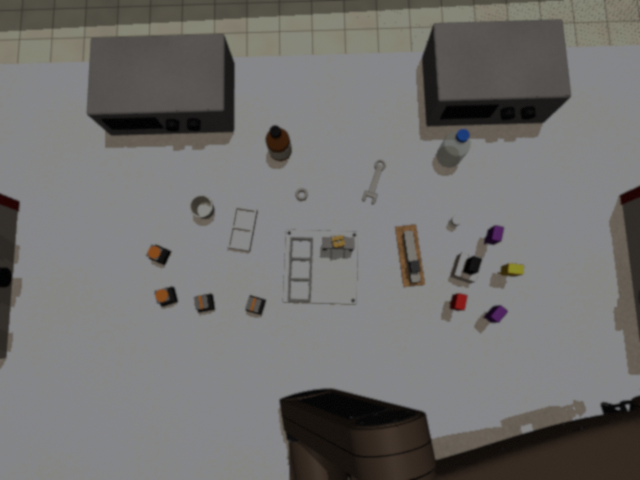

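View pics/wrist0.png

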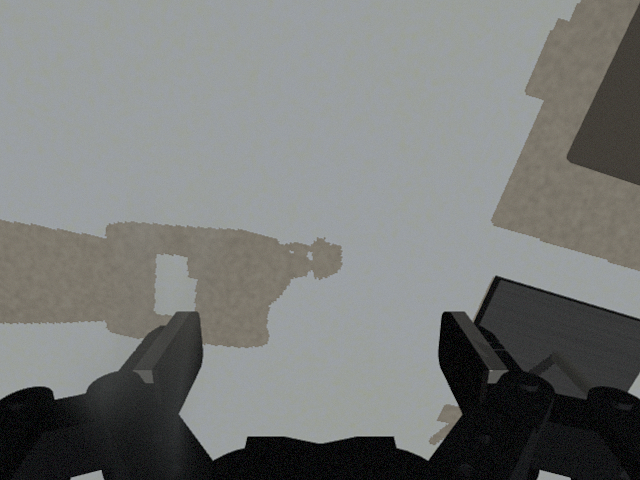

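```bash
cat > h.py <<'E'
from plant import telemetry, imaging, ticket, finder, ctrl
import cv2, numpy as np
from scipy.spatial.transform import Rotation as R
def K(p):
    f=240/np.tan(np.radians(p['vfov'])/2)
    return np.array([[f,0,p['cx']],[0,f,p['cy']],[0,0,1]])
def back(p,uv,z):
    Rm=R.from_rotvec(p['rvec']).as_matrix(); t=np.array(p['tvec'])
    uv=np.atleast_2d(np.array(uv,float)); d=(np.linalg.inv(K(p))@np.c_[uv,np.ones(len(uv))].T)
    d=Rm.T@d; c=-Rm.T@t; s=(z-c[2])/d[2]
    return (c[:,None]+d*s).T
def proj(p,X):
    X=np.atleast_2d(np.array(X,float))
    return cv2.projectPoints(X,np.array(p['rvec'],float),np.array(p['tvec'],float),K(p),None)[0].reshape(-1,2)
def shot(n,name=None):
    p=imaging.read_camera(n)
    if name: cv2.imwrite(f'pics/{name}.png',p['pixels'][:,:,::-1])
    return p
def crop(p,name,x0,y0,x1,y1,s):
    im=cv2.resize(p['pixels'][y0:y1,x0:x1,::-1],None,fx=s,fy=s,interpolation=cv2.INTER_CUBIC)
    cv2.imwrite(f'pics/{name}.png',im)
def st():
    s=telemetry.get_state(); return s
def tool(target,yaw,half=True):
    """shift (scaled) & yaw turn (scaled, tool z) to go from present measured pose to TCP target pointing down.
    yaw: world angle of tool y axis (jaw axis)"""
    s=st(); q=R.from_quat(s['tcp_rot']); M=q.as_matrix()
    d=M.T@(np.array(target)-s['eef_pos'])/0.15
    # desired: z down, y axis at yaw
    y=np.array([np.cos(yaw),np.sin(yaw),0]);zz=np.array([0,0,-1.]);x=np.cross(y,zz)
    best=None
    for sg in (1,-1):
        D=np.c_[sg*x,sg*y,zz]; rv=R.from_matrix(M.T@D).as_rotvec()/(np.pi/2)
        if best is None or np.linalg.norm(rv)<np.linalg.norm(best): best=rv
    print('t',round(s['time'],2),'pos',s['eef_pos'].round(4),'shift',d.round(4),'turn',best.round(4),'q6',s['qpos'][5].round(3),'open',round(s['opening'],3),'F',s['contact_force'].round(1))
    return d,best
E
python3 - <<'E'
from h import *
p=shot('top')
for l in ['bay','nest0','nest1','nest2','screw_head','block','pad','driver','holder','pocket0','pocket1','module_a','module_d','vial','beaker','spanner','collar']:
    r=finder.pinpoint(l,p)
    print(l,[(round(a['confidence'],2),[round(v,1) for v in a['location'][::-1]],back(p,a['location'][::-1],0.0)[0][:2].round(3)) for a in r[:6]])
crop(p,'c1',140,220,370,320,3.4)
crop(p,'c2',380,200,540,340,4)
E
```

```text
bay [(0.55, [340.6, 247.7], array([ 0.586, -0.054]))]
nest0 [(0.95, [300.3, 269.0], array([0.529, 0.058])), (0.84, [302.0, 247.4], array([0.589, 0.053])), (0.63, [299.4, 288.2], array([0.477, 0.062]))]
nest1 [(0.95, [300.3, 269.0], array([0.529, 0.058])), (0.84, [302.0, 247.4], array([0.589, 0.053])), (0.63, [299.4, 288.2], array([0.477, 0.062]))]
nest2 [(0.95, [300.3, 269.0], array([0.529, 0.058])), (0.84, [302.0, 247.4], array([0.589, 0.053])), (0.63, [299.4, 288.2], array([0.477, 0.062]))]
screw_head [(0.59, [332.8, 241.0], array([ 0.605, -0.033])), (0.29, [461.4, 269.1], array([ 0.517, -0.383]))]
block [(0.74, [413.5, 266.9], array([ 0.527, -0.252]))]
pad [(0.95, [408.0, 257.2], array([ 0.554, -0.239]))]
driver [(0.73, [483.6, 239.6], array([ 0.597, -0.45 ])), (0.56, [501.8, 272.3], array([ 0.505, -0.492])), (0.54, [461.4, 271.0], array([ 0.512, -0.383])), (0.52, [450.0, 301.6], array([ 0.429, -0.346])), (0.51, [483.9, 316.8], array([ 0.386, -0.434]))]
holder [(0.58, [463.0, 268.6], array([ 0.518, -0.387]))]
pocket0 [(0.61, [243.9, 214.7], array([0.687, 0.214])), (0.56, [240.4, 237.2], array([0.623, 0.224]))]
pocket1 [(0.61, [243.9, 214.7], array([0.687, 0.214])), (0.56, [240.4, 237.2], array([0.623, 0.224]))]
module_a [(0.78, [167.4, 297.8], array([0.46 , 0.423])), (0.68, [254.6, 304.4], array([0.436, 0.184])), (0.52, [207.9, 303.4], array([0.442, 0.312]))]
module_d [(0.78, [167.4, 297.8], array([0.46 , 0.423])), (0.68, [254.6, 304.4], array([0.436, 0.184])), (0.52, [207.9, 303.4], array([0.442, 0.312]))]
vial [(0.48, [453.4, 216.9], array([ 0.664, -0.371]))]
beaker [(0.89, [205.7, 208.7], array([0.707, 0.321]))]
spanner [(0.58, [374.6, 180.3], array([ 0.776, -0.156]))]
collar [(0.58, [301.1, 194.8], array([0.74 , 0.052]))]
```

View pics/c1.png

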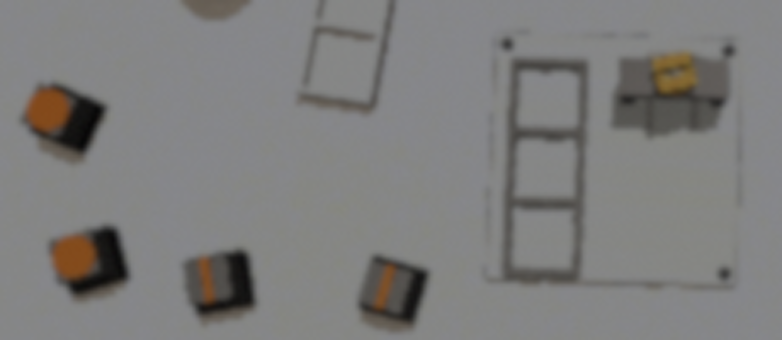

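View pics/c2.png

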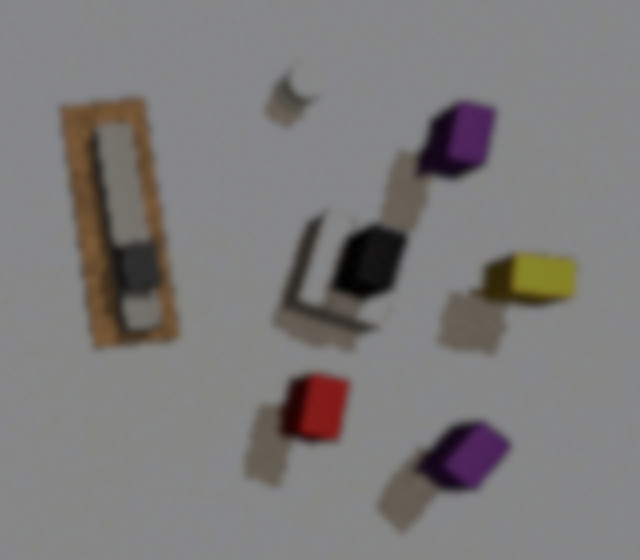

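Run:
```python
from h import *
p=shot('wrist'); s=st()
M=R.from_quat(s['tcp_rot']).as_matrix()
Rm=R.from_rotvec(p['rvec']).as_matrix(); c=-Rm.T@np.array(p['tvec'])
print('cam in tool',M.T@(c-s['eef_pos'])); print('cam axes in tool\n',(M.T@Rm.T).round(3)); print(M.round(3))
print(back(p,[[320,240],[0,0],[639,0]],0))
tool([0.40,-0.15,0.33],np.pi/2+0.0)
tool([0.45,-0.15,0.33],0)
```

```text
cam in tool [ 0.0741534   0.00056348 -0.141837  ]
cam axes in tool
 [[ 0.002 -0.957 -0.292]
 [ 1.     0.002  0.001]
 [-0.    -0.292  0.957]]
[[ 0.955  0.296  0.   ]
 [ 0.296 -0.955  0.   ]
 [ 0.    -0.    -1.   ]]
[[ 0.16309549 -0.6568776   0.        ]
 [ 0.2803525  -0.34732698  0.        ]
 [ 0.4354692  -0.84401426  0.        ]]
t 1.1 pos [ 0.2    -0.6447  0.2313] shift [ 2.2505 -2.7547 -0.6579] turn [-0.     -0.      0.1915] q6 -0.15 open 1.001 F [0.  1.  0.4]
t 1.1 pos [ 0.2    -0.6447  0.2313] shift [ 2.5688 -2.656  -0.6578] turn [ 0.     -0.     -0.8085] q6 -0.15 open 1.001 F [0.  1.  0.4]
```

```bash
python3 -m crank '[[1,-1,-0.65,0,0,0.19,1],[1,-1,-0.65,0,0,0.19,1],[1,-1,-0.65,0,0,0.19,1],[1,-1,-0.65,0,0,0.19,1],[1,-1,-0.65,0,0,0.19,1],[1,-1,-0.65,0,0,0.19,1],[1,-1,-0.65,0,0,0.19,1]]' 30; python3 -c "
from h import *
tool([0.45,-0.17,0.33],np.pi/2)"
```

```text
time: 1.8
eef_pos: [0.2991, -0.4568, 0.3295]
tcp_rot: [1.0, 0.002, 0.0, 0.001]
contact_force: [0.3, -0.0, -2.0]
opening: 1.003
t 1.8 pos [ 0.2991 -0.4568  0.3295] shift [ 1.0128 -1.9085 -0.0067] turn [ 0.0012 -0.0002  0.0023] q6 0.391 open 1.003 F [ 0.3 -0.  -2. ]
```

```bash
python3 -m crank '[[1,-0.4,0,0,0,0,1],[1,-0.4,0,0,0,0,1],[1,-0.4,0,0,0,0,1],[1,-0.4,0,0,0,0,1],[1,-0.4,0,0,0,0,1],[1,-0.4,0,0,0,0,1]]'; python3 -c "
from h import *
p=shot('wrist','w1')
for l in ['driver','holder','block','pad','screw_head']:
    r=finder.pinpoint(l,p)
    print(l,[(round(a['confidence'],2),[round(v,1) for v in a['location'][::-1]],back(p,a['location'][::-1],0.004)[0][:2].round(4)) for a in r[:6]])
tool([0.45,-0.17,0.33],np.pi/2)"
```

```text
time: 2.4
eef_pos: [0.4476, -0.3976, 0.3276]
tcp_rot: [1.0, 0.001, -0.001, -0.001]
contact_force: [0.8, 0.7, -0.5]
opening: 0.998
driver [(0.97, [358.5, 231.8], array([ 0.3907, -0.444 ])), (0.89, [278.7, 203.1], array([ 0.4252, -0.3498])), (0.86, [371.7, 42.0], array([ 0.5964, -0.4514])), (0.81, [403.0, 134.5], array([ 0.5031, -0.4899])), (0.77, [311.6, 119.2], array([ 0.5191, -0.3885]))]
holder [(0.56, [310.7, 120.4], array([ 0.5178, -0.3875]))]
block [(0.62, [184.5, 115.8], array([ 0.5222, -0.2491]))]
pad [(0.68, [176.8, 80.1], array([ 0.5587, -0.2443]))]
screw_head []
t 2.7 pos [ 0.4478 -0.3973  0.329 ] shift [ 0.0158 -1.5156 -0.007 ] turn [ 0.0002 -0.0001  0.0004] q6 0.675 open 0.998 F [-0.5 -0.8 -0.2]
```

View pics/w1.png

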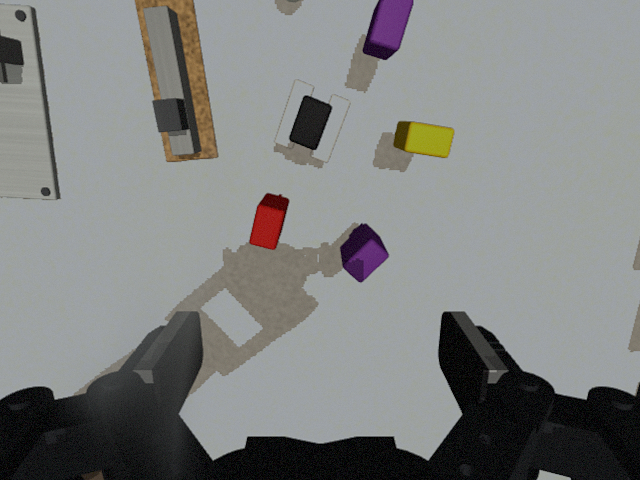

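```bash
python3 -m crank '[[-0.2,-1,0,0,0,0,1],[-0.2,-1,0,0,0,0,1],[-0.2,-1,0,0,0,0,1],[-0.2,-1,0,0,0,0,1],[-0.2,-1,0,0,0,0,1]]';  python3 -m crank '[[0,-0.8,0,0,0,0,1],[0,-0.8,0,0,0,0,1],[0,-0.8,0,0,0,0,1],[0,-0.8,0,0,0,0,1],[0,-0.8,0,0,0,0,1]]'; python3 -c "
from h import *
p=shot('wrist','w2')
for l in ['bay','nest0','screw_head','block','pad','shoe']:
    r=finder.pinpoint(l,p)
    print(l,[(round(a['confidence'],2),[round(v,1) for v in a['location'][::-1]],back(p,a['location'][::-1],{'bay':0,'nest0':.01,'screw_head':0.096,'block':.004,'pad':0,'shoe':.045}[l])[0][:2].round(4)) for a in r[:6]])
tool([0.45,-0.17,0.33],np.pi/2)"
```

```text
time: 3.2
eef_pos: [0.4181, -0.2462, 0.3295]
tcp_rot: [1.0, 0.002, 0.001, 0.001]
contact_force: [1.0, -0.5, -0.8]
opening: 1.0
time: 3.7
eef_pos: [0.4185, -0.1279, 0.3291]
tcp_rot: [1.0, 0.001, 0.0, 0.001]
contact_force: [-0.6, -0.3, -0.2]
opening: 0.999
bay [(0.97, [243.2, 23.1], array([ 0.5864, -0.0482]))]
nest0 [(0.8, [150.6, 136.3], array([0.472 , 0.0578])), (0.67, [146.5, 84.9], array([0.525 , 0.0559])), (0.62, [139.1, 22.2], array([0.5848, 0.0562]))]
screw_head []
block [(0.68, [431.4, 92.4], array([ 0.519 , -0.2492]))]
pad [(0.86, [430.1, 52.6], array([ 0.559 , -0.2455]))]
shoe []
t 4.05 pos [ 0.4181 -0.1275  0.3287] shift [ 0.2126  0.2837 -0.0091] turn [-0.0001  0.0003  0.0006] q6 1.041 open 1.002 F [-0.1  0.6  0.6]
```

View pics/w2.png

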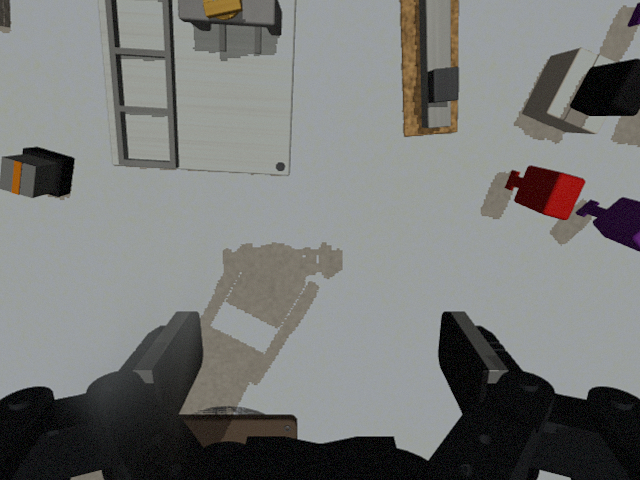

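```bash
python3 -m crank '[[0.6,0,0,0,0,0,1],[0.6,0,0,0,0,0,1],[0.6,0,0,0,0,0,1],[0.6,0,0,0,0,0,1]]'; python3 -c "
from h import *
p=shot('wrist','w3')
for l in ['bay','nest0','screw_head','block','pad','shoe']:
    r=finder.pinpoint(l,p)
    print(l,[(round(a['confidence'],2),[round(v,1) for v in a['location'][::-1]],back(p,a['location'][::-1],{'bay':0,'nest0':.01,'screw_head':0.096,'block':.004,'pad':0,'shoe':.045}[l])[0][:2].round(4)) for a in r[:6]])
crop(p,'w3a',80,0,320,160,3.3)
crop(p,'w3b',380,0,520,200,4)
import pickle;pickle.dump(p,open('w3.pkl','wb'))
tool([0.45,-0.17,0.33],np.pi/2)"
```

```text
time: 4.45
eef_pos: [0.5083, -0.1267, 0.3279]
tcp_rot: [1.0, 0.001, -0.001, -0.0]
contact_force: [0.3, 1.0, -0.0]
opening: 1.002
bay [(0.9, [247.9, 113.7], array([ 0.5851, -0.0471]))]
nest0 [(0.81, [159.0, 215.0], array([0.4721, 0.06  ])), (0.73, [157.9, 167.8], array([0.5265, 0.0551])), (0.64, [152.8, 113.3], array([0.585, 0.054])), (0.35, [427.1, 138.7], array([ 0.5597, -0.2446]))]
screw_head [(0.59, [227.4, 110.3], array([ 0.5874, -0.0456]))]
block [(0.64, [425.9, 168.5], array([ 0.5264, -0.2475]))]
pad [(0.78, [425.8, 139.5], array([ 0.5583, -0.2458]))]
shoe []
t 4.8 pos [ 0.5076 -0.1265  0.3294] shift [-0.3842  0.289  -0.0039] turn [ 0.0003 -0.0007  0.0012] q6 1.13 open 1.003 F [-0.6 -0.5 -1. ]
```

View pics/w3.png

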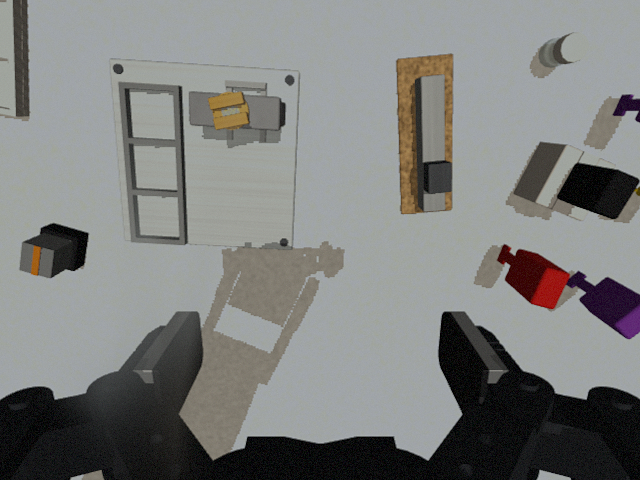

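View pics/w3a.png

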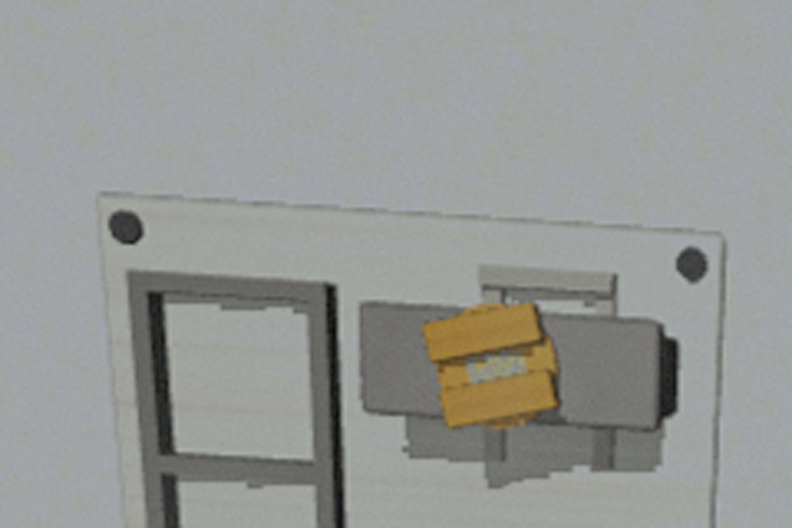

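View pics/w3b.png

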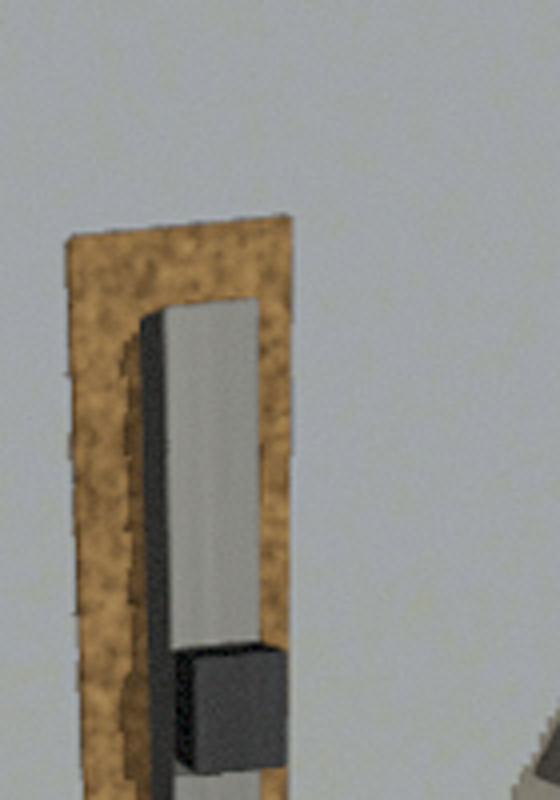

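```bash
python3 -c "
from h import *
import pickle;p=pickle.load(open('w3.pkl','rb'))
crop(p,'w3c',110,180,310,260,4)
crop(p,'w3d',390,40,470,220,4)
crop(p,'w3e',180,70,300,150,6.5)
"
```

```text
(no output)
```

View pics/w3c.png

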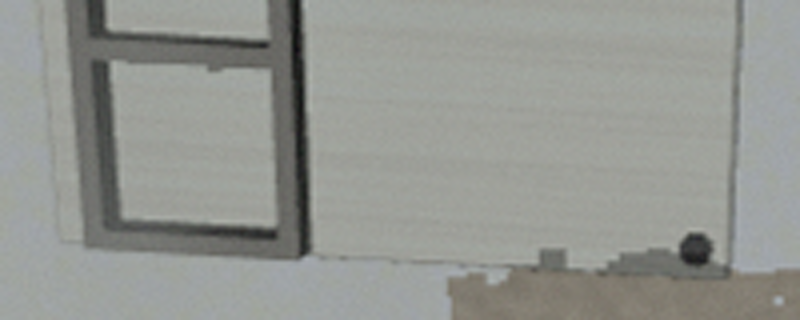

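View pics/w3d.png

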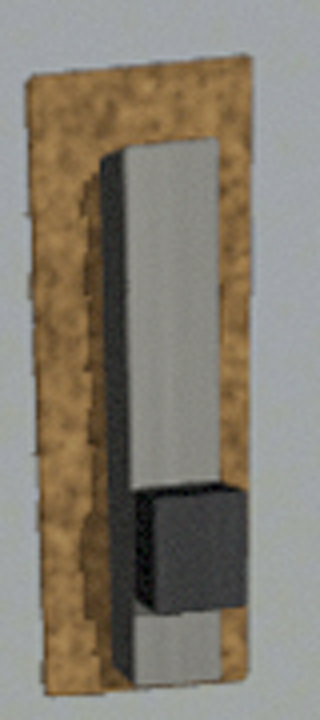

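View pics/w3e.png

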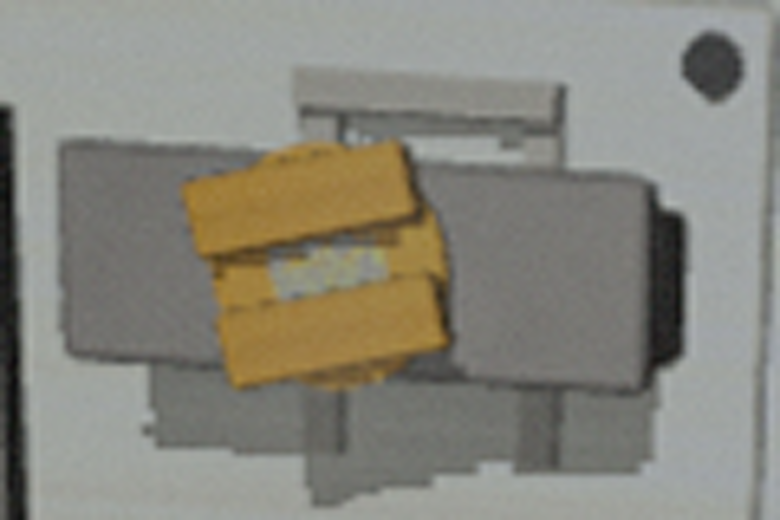

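```bash
cat > fit.py <<'E'
from h import *
from scipy.optimize import least_squares
import pickle
def fitpose(p,obj,uv,x0):
    """obj local Nx3 (z = world z), uv; fits x,y,yaw"""
    obj=np.array(obj,float);uv=np.array(uv,float)
    def f(v):
        c,s=np.cos(v[2]),np.sin(v[2])
        X=np.c_[v[0]+c*obj[:,0]-s*obj[:,1],v[1]+s*obj[:,0]+c*obj[:,1],obj[:,2]]
        return (proj(p,X)-uv).ravel()
    r=least_squares(f,x0); return r.x,np.abs(r.fun).max()
E
python3 - <<'E'
from fit import *
p=pickle.load(open('w3.pkl','rb'))
bay,e=fitpose(p,[[.045,.145,.01],[.045,-.055,.01],[-.155,.145,.01],[-.155,-.055,.01]],[[109.4,58],[298.5,71],[124.7,240.2],[292.2,248.7]],[.59,-.05,0]);print('bay',bay.round(4),e)
pad,e=fitpose(p,[[.085,.03,.004],[.085,-.03,.004],[-.085,.03,.004],[-.085,-.03,.004]],[[397.2,59.2],[452.2,54],[401.2,213.4],[451.7,210.2]],[.56,-.25,0]);print('pad',pad.round(4),e)
blk,e=fitpose(p,[[.1,.012,.034],[.1,-.012,.034],[-.04,.012,.034],[-.04,-.012,.034],[.015,.012,.058],[.015,-.012,.058],[-.015,.012,.058],[-.015,-.012,.058]],
 np.array([[421.75,77],[444.25,75],[423.25,211.25],[444.75,210.5],[428,163.75],[451.75,162],[429.5,193.25],[451.75,191.75]])-.35,[.52,-.25,0]);print('block',blk.round(4),e)
h=np.array([[183,185],[400,142],[417,212],[203,257],[218,318],[435,275],[448,345],[237,388]])/6.5+[180,70]-.42
for z in np.arange(.095,.108,.002):
    b=back(p,h,z)[:,:2]; L=[np.linalg.norm(b[i]-b[j])*1000 for i,j in [(0,1),(3,2),(4,5),(7,6)]]; W=[np.linalg.norm(b[i]-b[j])*1000 for i,j in [(0,7),(1,6)]]
    d=b[1]-b[0]+b[6]-b[7]; print(round(z,3),b[[0,1,6,7]].mean(0).round(4),np.mean(L).round(1),np.mean(W).round(1),'yaw',np.arctan2(d[1],d[0]).round(3))
c,s=np.cos(bay[2]),np.sin(bay[2])
for X in [(0,0),(-.076,0),(-.136,0)]: print(X,bay[:2]+[c*X[0]-s*X[1],s*X[0]+c*X[1]])
E
```

```text
bay [ 0.5873 -0.0482 -0.054 ] 1.6351762867986395
pad [ 0.5594 -0.2444  0.0918] 1.589938118422424
block [ 0.5236 -0.2484  0.0952] 1.400612810038524
0.095 [ 0.5872 -0.0462] 30.0 26.6 yaw -1.38
0.097 [ 0.5872 -0.0466] 29.8 26.5 yaw -1.38
0.099 [ 0.5872 -0.0471] 29.6 26.4 yaw -1.38
0.101 [ 0.5872 -0.0475] 29.5 26.2 yaw -1.38
0.103 [ 0.5871 -0.0479] 29.3 26.1 yaw -1.38
0.105 [ 0.5871 -0.0484] 29.2 25.9 yaw -1.38
0.107 [ 0.5871 -0.0488] 29.0 25.8 yaw -1.38
(0, 0) [ 0.58729784 -0.04819002]
(-0.076, 0) [ 0.51140868 -0.04408684]
(-0.136, 0) [ 0.45149619 -0.0408475 ]
```

```bash
python3 -c "
from h import *
tool([0.5236,-0.2484,0.13],np.pi/2+0.095)"
```

```text
t 4.8 pos [ 0.5076 -0.1265  0.3294] shift [0.104  0.8119 1.3302] turn [ 0.0004 -0.0007 -0.0592] q6 1.13 open 1.003 F [-0.6 -0.5 -1. ]
```

```bash
python3 -m crank '[[0.1,0.81,1,0,0,-0.06,1],[0.1,0.81,1,0,0,-0.06,1],[0.1,0.81,1,0,0,-0.06,1],[0.1,0.81,1,0,0,-0.06,1],[0.1,0.81,1,0,0,-0.06,1],[0.1,0.81,1,0,0,-0.06,0.6]]'; python3 -c "
from h import *
p=shot('wrist','w4')
crop(p,'w4a',180,100,460,380,2.8)
import pickle;pickle.dump(p,open('w4.pkl','wb'))
tool([0.5236,-0.2484,0.028],np.pi/2+0.095)"
```

```text
time: 5.4
eef_pos: [0.5228, -0.248, 0.1784]
tcp_rot: [0.999, 0.048, -0.001, -0.001]
contact_force: [0.3, 0.0, 0.2]
opening: 0.86
t 5.45 pos [ 0.5237 -0.2479  0.1801] shift [-0.0024  0.0023  1.0142] turn [ 0.0005 -0.0009  0.0008] q6 0.857 open 0.773 F [0.3 0.2 0.3]
```

View pics/w4.png

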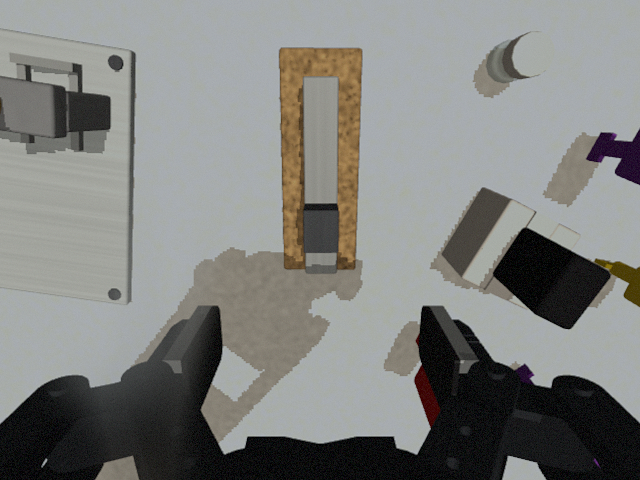

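```bash
python3 -c "
from fit import *
p=pickle.load(open('w4.pkl','rb'))
obj=[[.1,.012,.034],[.1,-.012,.034],[-.04,.012,.034],[-.04,-.012,.034],[.015,.012,.058],[.015,-.012,.058],[-.015,.012,.058],[-.015,-.012,.058]]
print(fitpose(p,obj,[[303,78],[337.5,77],[304,272],[336.5,272],[304,206],[338,204],[304,252],[338,252]],[.52,-.25,0]))
"
python3 -m crank '[[0,0,0.5,0,0,0,0.6],[0,0,0.8,0,0,0,0.6],[0,0,1,0,0,0,0.6],[0,0,1,0,0,0,0.6],[0,0,1,0,0,0,0.6]]'; python3 -c "
from h import *
tool([0.5236,-0.2484,0.028],np.pi/2+0.095)"
```

```text
(array([ 0.52421118, -0.24886743,  0.10015175]), np.float64(4.618001531475926))
time: 5.95
eef_pos: [0.5244, -0.2477, 0.0308]
tcp_rot: [0.999, 0.049, 0.001, 0.0]
contact_force: [-0.3, -0.2, 0.2]
opening: 0.597
t 5.95 pos [ 0.5244 -0.2477  0.0308] shift [-0.0059  0.0041  0.0185] turn [ 0.0007 -0.0009  0.0017] q6 0.857 open 0.597 F [-0.3 -0.2  0.2]
```

Grip with 50 N.

```bash
python3 -m crank '[[0,0,0.01,0,0,0,0.2],[0,0,0.01,0,0,0,0.1],[0,0,0.01,0,0,0,0.1],[0,0,0.01,0,0,0,0.1],[0,0,0.01,0,0,0,0.1],[0,0,0.01,0,0,0,0.1]]' 60;  python3 -m crank '[[0,0,-0.1,0,0,0,0.1],[0,0,-0.3,0,0,0,0.1],[0,0,-0.3,0,0,0,0.1]]'; python3 -c "
from h import *
p=shot('wrist','w5')
tool([0.424,-0.0395,0.08],np.pi/2-0.054)"
```

```text
time: 6.55
eef_pos: [0.526, -0.2493, 0.0317]
tcp_rot: [0.999, 0.048, 0.003, 0.002]
contact_force: [-0.8, 1.8, 8.0]
opening: 0.268
time: 6.85
eef_pos: [0.5263, -0.2501, 0.0779]
tcp_rot: [0.999, 0.048, 0.004, 0.003]
contact_force: [0.6, -1.0, -0.9]
opening: 0.268
t 6.9 pos [ 0.5252 -0.2493  0.0756] shift [-0.5362 -1.457  -0.0388] turn [ 0.0027 -0.0035  0.0959] q6 0.857 open 0.268 F [-0.3  0.3 -1.7]
```

View pics/w5.png

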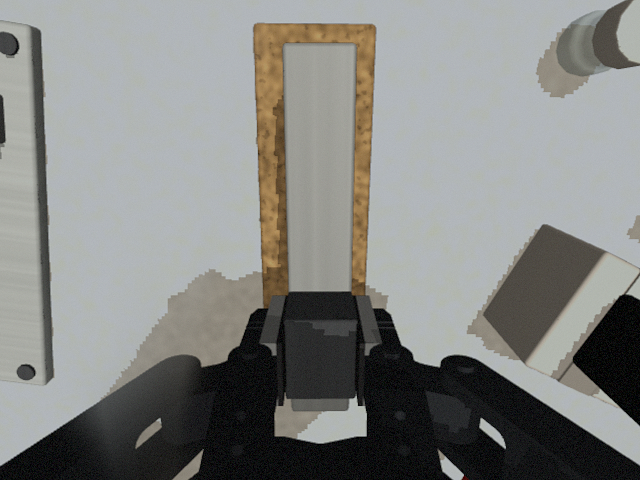

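```bash
python3 -m crank '[[-0.3,0,0,0,0,0.02,0.1],[-0.5,-0.3,0,0,0,0.09,0.1],[-0.5,-0.6,0,0,0,0.09,0.1],[-0.5,-1,0,0,0,0.09,0.1],[-0.5,-1,0,0,0,0.09,0.1]]';python3 -c "
from h import *
tool([0.4335,-0.040,0.06],np.pi/2-0.054)"
```

```text
time: 7.4
eef_pos: [0.4309, -0.1013, 0.0701]
tcp_rot: [1.0, -0.021, -0.003, -0.002]
contact_force: [-0.6, -0.5, -3.0]
opening: 0.27
t 7.4 pos [ 0.4309 -0.1013  0.0701] shift [ 0.0005 -0.4091  0.0686] turn [-0.0021  0.0033  0.0076] q6 1.151 open 0.27 F [-0.6 -0.5 -3. ]
```

```bash
python3 -m crank '[[0,-0.2,0,0,0,0.007,0.1],[0,-0.41,0,0,0,0.007,0.1],[0,-0.41,0,0,0,0.007,0.1],[0,-0.41,0,0,0,0.007,0.1],[0,-0.41,0,0,0,0.007,0.1]]';python3 -c "
from h import *
p=shot('wrist','w6')
import pickle;pickle.dump(p,open('w6.pkl','wb'))
tool([0.4335,-0.040,0.06],np.pi/2-0.054)"
```

```text
time: 7.9
eef_pos: [0.437, -0.0451, 0.072]
tcp_rot: [1.0, -0.028, -0.0, 0.0]
contact_force: [-0.4, -0.2, -1.9]
opening: 0.268
t 7.95 pos [ 0.437  -0.0453  0.0722] shift [-0.0256 -0.034   0.0811] turn [ 0.0002  0.0001 -0.0018] q6 1.293 open 0.266 F [-0.2  0.2 -2.5]
```

View pics/w6.png

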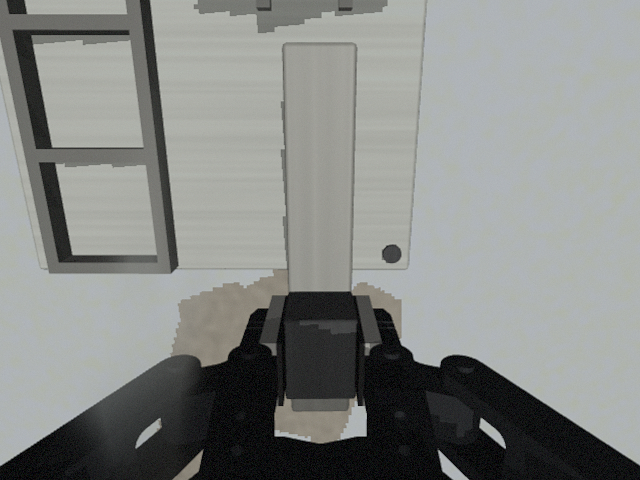

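```bash
python3 -c "
from fit import *
p=pickle.load(open('w6.pkl','rb'))
crop(p,'w6a',180,0,440,60,3)
bay=[.5873,-.0482,-.054];c,s=np.cos(bay[2]),np.sin(bay[2])
def B(x,y,z): return [bay[0]+c*x-s*y,bay[1]+s*x+c*y,z]
print(proj(p,[B(-.03,.015,.016),B(-.03,-.015,.016),B(-.155,-.055,.01),B(-.155,.145,.01),B(-.03,.015,.01),B(-.03,-.015,.01)]))
print(back(p,[[283,43],[356,43]],0.0443+.03))
"
```

```text
[[271.89256311   6.33945401]
 [341.09806164   6.31435485]
 [411.52923443 270.79934222]
 [ 39.46039744 270.99585496]
 [273.41171255   9.83488616]
 [340.43015598   9.81043362]]
[[ 0.5339712  -0.03956101  0.0743    ]
 [ 0.5327295  -0.06238452  0.0743    ]]
```

View pics/w6a.png

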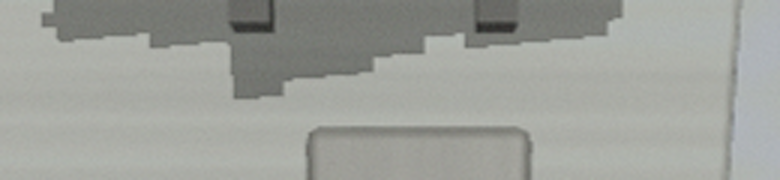

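```bash
python3 -m crank '[[0,-0.04,0,0,0,0,0.1],[0,-0.04,0.1,0,0,0,0.1],[0,-0.04,0.18,0,0,0,0.1],[0,-0.04,0.21,0,0,0,0.1],[0,-0.04,0.21,0,0,0,0.1],[0,-0.04,0.21,0,0,0,0.1]]';python3 -c "
from fit import *
p=shot('wrist','w7')
import pickle;pickle.dump(p,open('w7.pkl','wb'))
crop(p,'w7a',180,0,440,80,3)
tool([0.5873-.076,-0.0475+.0041,0.039],np.pi/2-0.054)"
```

```text
time: 8.55
eef_pos: [0.4375, -0.0386, 0.0409]
tcp_rot: [1.0, -0.028, 0.0, -0.0]
contact_force: [-0.5, 0.0, -2.1]
opening: 0.269
t 8.6 pos [ 0.4377 -0.0386  0.0412] shift [0.4915 0.0044 0.015 ] turn [ 0.0001 -0.0004 -0.0012] q6 1.307 open 0.267 F [ 0.7 -0.7 -2.1]
```

View pics/w7a.png

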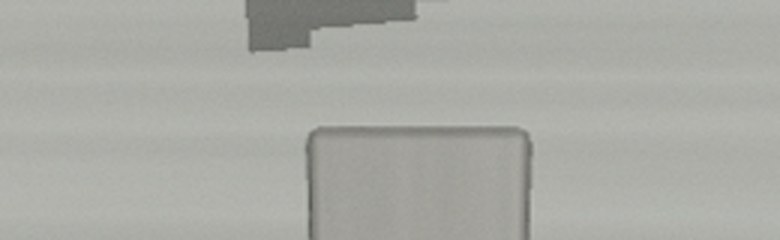

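```bash
python3 -m crank '[[0,0.003,0.012,0,0,0,0.1],[0.06,0.003,0.012,0,0,0,0.1],[0.12,0.003,0.012,0,0,0,0.1],[0.18,0.003,0.012,0,0,0,0.1],[0.24,0.003,0.012,0,0,0,0.1],[0.24,0.003,0.012,0,0,0,0.1]]';python3 -c "
from fit import *
p=shot('wrist','w8')
tool([0.5873-.076,-0.0475+.0041,0.039],np.pi/2-0.054)"
```

```text
time: 9.2
eef_pos: [0.4751, -0.0413, 0.0395]
tcp_rot: [1.0, -0.028, 0.001, 0.0]
contact_force: [1.0, 0.7, -2.2]
opening: 0.267
t 9.25 pos [ 0.474  -0.041   0.0391] shift [0.2489 0.0023 0.0007] turn [ 0.     -0.0001 -0.0009] q6 1.326 open 0.269 F [ 0.1  0.3 -2. ]
```

View pics/w8.png

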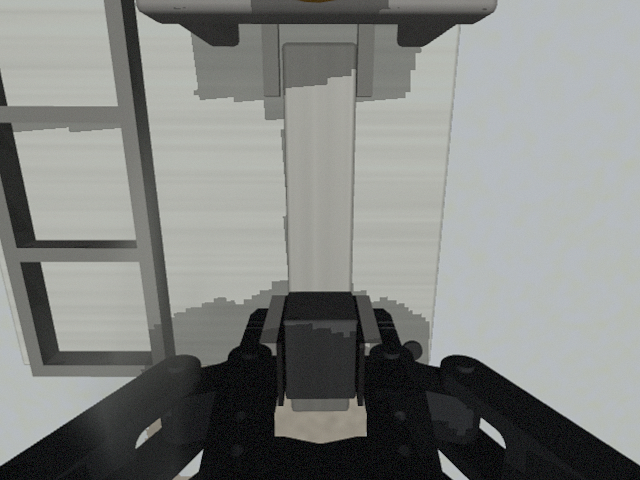

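```bash
python3 -m crank '[[0.06,-0.003,0.006,0,0,0,0.1],[0.12,-0.003,0.01,0,0,0,0.1],[0.18,-0.003,0.01,0,0,0,0.1],[0.22,-0.003,0.01,0,0,0,0.1],[0.24,-0.003,0.01,0,0,0,0.1],[0.25,-0.003,0.01,0,0,0,0.1],[0.26,-0.003,0.01,0,0,0,0.1]]';python3 -c "
from fit import *
tool([0.5873-.076,-0.0475+.0041,0.039],np.pi/2-0.054)"
```

```text
time: 9.95
eef_pos: [0.5119, -0.0426, 0.0378]
tcp_rot: [1.0, -0.028, -0.001, -0.0]
contact_force: [-5.1, 0.6, 5.6]
opening: 0.27
t 9.95 pos [ 0.5119 -0.0426  0.0378] shift [-0.0036  0.0056 -0.0077] turn [-0.      0.0011 -0.001 ] q6 1.346 open 0.27 F [-5.1  0.6  5.6]
```

```bash
python3 -m crank '[[0,0,0,0,0,0,0.5],[0,0,0,0,0,0,0.5],[0,0,0,0,0,0,0.5],[0,0,-0.05,0,0,0,0.5],[0,0,-0.3,0,0,0,0.5],[0,0,-0.7,0,0,0,0.5],[0,0,-1,0,0,0,0.5],[0,0,-1,0,0,0,0.5],[0,0,-1,0,0,0,0.5]]';python3 -c "
from fit import *
p=shot('wrist','w9')
tool([0.52,-0.36,0.30],np.pi/2-0.3)"
```

```text
time: 10.85
eef_pos: [0.5136, -0.043, 0.1905]
tcp_rot: [1.0, -0.028, 0.003, 0.001]
contact_force: [-0.1, 0.4, 0.4]
opening: 0.499
t 10.9 pos [ 0.5122 -0.0426  0.1879] shift [ 0.1707  2.1099 -0.7465] turn [ 1.000e-04 -7.000e-04  1.555e-01] q6 1.346 open 0.503 F [ 0.8 -0.5 -0.3]
```

View pics/w9.png

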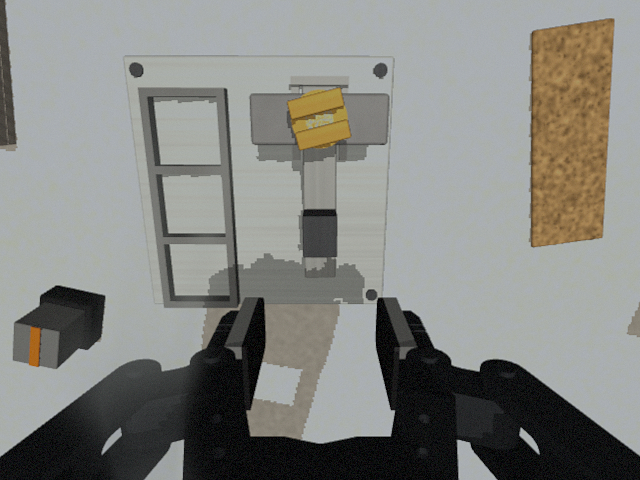

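```bash
python3 -c "
from fit import *
p=shot('wrist');pickle.dump(p,open('w9.pkl','wb'))
crop(p,'w9a',240,70,400,160,5)
crop(p,'w9b',110,40,400,320,2.1)"
```

```text
(no output)
```

View pics/w9a.png

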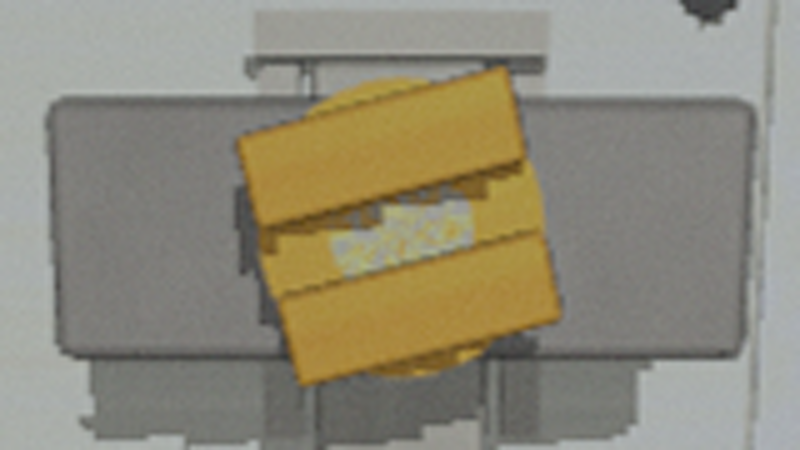

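View pics/w9b.png

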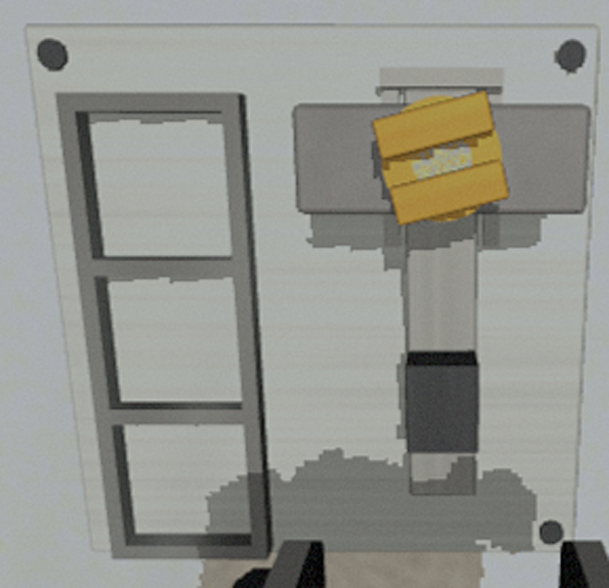

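```bash
python3 -c "
from fit import *
p=pickle.load(open('w9.pkl','rb'))
g=lambda a,s,o:np.array(a)/s+o-(.5-.5/s)
C=g([[25,25],[600,27],[92,550],[577,553]],2.1,[110,40])
bay,e=fitpose(p,[[.045,.145,.01],[.045,-.055,.01],[-.155,.145,.01],[-.155,-.055,.01]],C,[.59,-.05,0]);print('bay',bay.round(4),e)
N=g([[57,95],[242,94],[112,557],[270,557]],2.1,[110,40])
n,e=fitpose(p,[[.087,.031,.022],[.087,-.031,.022],[-.087,.031,.022],[-.087,-.031,.022]],N,[.53,.05,0]);print('nest1',n.round(4),e)
h=g([[237,140],[505,68],[560,318],[303,384]],5,[240,70])
b4=g([[50,97],[755,100],[745,355],[60,357]],5,[240,70]);print('bridge',back(p,b4,.078)[:,:2].round(4),back(p,b4,.078)[:,:2].mean(0).round(4))
for z in np.arange(.095,.108,.002):
    b=back(p,h,z)[:,:2]; print(round(z,3),b.mean(0).round(4),np.linalg.norm(b[0]-b[1])*1000,np.linalg.norm(b[2]-b[3])*1000,np.linalg.norm(b[0]-b[3])*1000,np.linalg.norm(b[1]-b[2])*1000,'yaw',[np.arctan2(d[1],d[0]).round(3) for d in (b[1]-b[0],b[2]-b[3])])
"
```

```text
bay [ 0.587  -0.0482 -0.0554] 2.11069425797632
nest1 [ 0.5278  0.055  -0.0581] 1.7905240703776144
bridge [[ 0.6044 -0.0072]
 [ 0.5996 -0.0893]
 [ 0.5707 -0.088 ]
 [ 0.575  -0.0054]] [ 0.5874 -0.0475]
0.095 [ 0.5873 -0.0473] 30.090992957233983 29.76737718133914 26.910915479673953 26.97461546038062 yaw [np.float64(-1.378), np.float64(-1.38)]
0.097 [ 0.5873 -0.0473] 29.83469533466742 29.513835930225802 26.681703912334385 26.744861333557104 yaw [np.float64(-1.378), np.float64(-1.38)]
0.099 [ 0.5873 -0.0473] 29.57839771210086 29.260294679112477 26.45249234499482 26.51510720673359 yaw [np.float64(-1.378), np.float64(-1.38)]
0.101 [ 0.5873 -0.0473] 29.322100089534274 29.006753427999122 26.22328077765525 26.28535307990996 yaw [np.float64(-1.378), np.float64(-1.38)]
0.103 [ 0.5873 -0.0473] 29.065802466967696 28.753212176885818 25.9940692103159 26.055598953086445 yaw [np.float64(-1.378), np.float64(-1.38)]
0.105 [ 0.5873 -0.0473] 28.80950484440113 28.499670925772477 25.764857642976327 25.82584482626293 yaw [np.float64(-1.378), np.float64(-1.38)]
0.107 [ 0.5873 -0.0473] 28.553207221834572 28.246129674659134 25.535646075636762 25.59609069943941 yaw [np.float64(-1.378), np.float64(-1.38)]
```

```bash
python3 -m crank '[[0,0.3,-0.6,0,0,0.05,0.6],[0,1,-0.6,0,0,0.15,0.6],[0,1,-0.6,0,0,0.15,0.6],[0,1,-0.6,0,0,0.15,0.6],[0,1,-0.6,0,0,0.15,0.6]]'; python3 -c "
from fit import *
tool([0.48,-0.38,0.27],np.pi/2-0.32)"
```

```text
time: 11.45
eef_pos: [0.5034, -0.196, 0.2769]
tcp_rot: [0.989, -0.148, -0.0, 0.0]
contact_force: [0.4, -0.2, -0.6]
opening: 0.6
t 11.45 pos [ 0.5034 -0.196   0.2769] shift [0.2086 1.2188 0.0467] turn [0.0005 0.0005 0.0151] q6 1.309 open 0.6 F [ 0.4 -0.2 -0.6]
```

```bash
python3 -m crank '[[0.2,0.3,0,0,0,0.015,0.6],[0.2,1,0,0,0,0.015,0.6],[0.2,1,0,0,0,0.015,0.6],[0.2,1,0,0,0,0.015,0.6],[0.2,1,0,0,0,0.015,0.6]]'; python3 -c "
from fit import *
p=shot('wrist','w10');pickle.dump(p,open('w10.pkl','wb'))
tool([0.52,-0.387,0.20],np.pi/2-0.32)"
```

```text
time: 11.95
eef_pos: [0.4885, -0.3446, 0.2745]
tcp_rot: [0.987, -0.158, -0.002, -0.002]
contact_force: [-0.1, 0.1, 0.4]
opening: 0.6
t 12.0 pos [ 0.4891 -0.3435  0.2751] shift [0.2879 0.213  0.4987] turn [-0.0018  0.0023  0.0028] q6 1.104 open 0.599 F [ 0.2  0.8 -0.2]
```

View pics/w10.png

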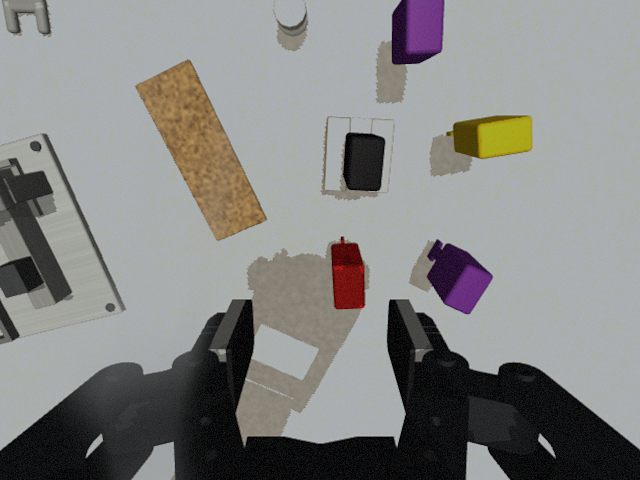

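```bash
python3 -c "
from fit import *
p=pickle.load(open('w10.pkl','rb'))
crop(p,'w10a',305,100,425,210,5.4)
crop(p,'w10b',120,40,280,250,2.8)"
```

```text
(no output)
```

View pics/w10a.png

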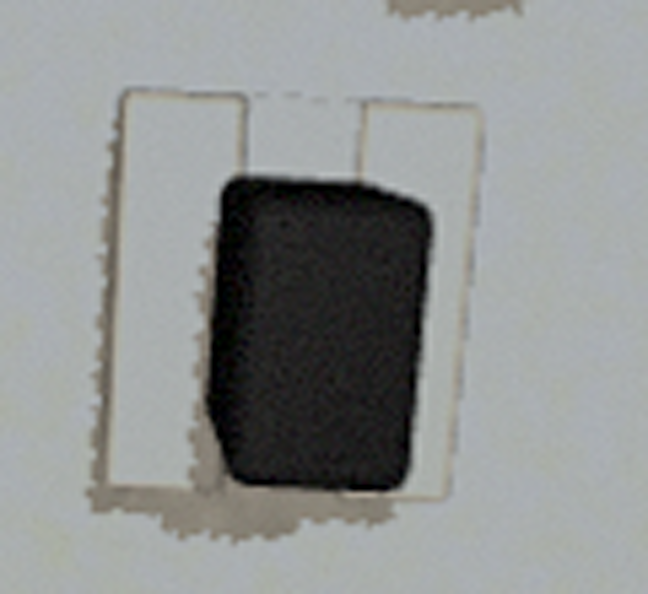

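View pics/w10b.png

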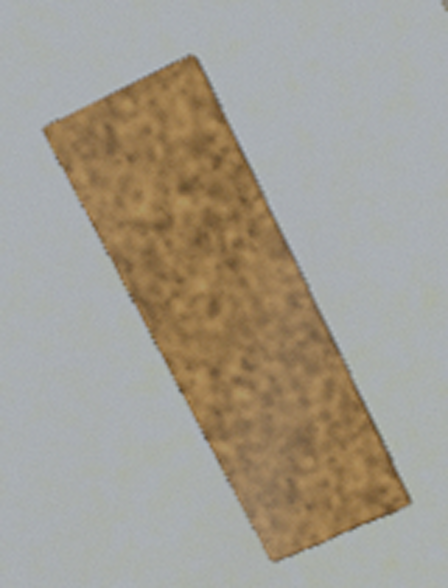

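```bash
python3 -c "
from fit import *
p=pickle.load(open('w10.pkl','rb'))
g=lambda a,s,o:np.array(a)/s+o-(.5-.5/s)
H=g([[122,90],[482,105],[108,487],[448,497]],5.4,[305,100])
hol,e=fitpose(p,[[.032,.029,.054],[.032,-.029,.054],[-.032,.029,.054],[-.032,-.029,.054]],H,[.52,-.38,-.3]);print('holder',hol.round(4),e)
P=g([[43,128],[195,55],[273,562],[411,502]],2.8,[120,40])
pad,e=fitpose(p,[[.085,.03,.004],[.085,-.03,.004],[-.085,.03,.004],[-.085,-.03,.004]],P,[.56,-.25,0]);print('pad',pad.round(4),e)
c,s=np.cos(hol[2]),np.sin(hol[2])
D=[[hol[0]+c*x-s*y,hol[1]+s*x+c*y,.116] for x,y in [(.02,.013),(.02,-.013),(-.02,.013),(-.02,-.013)]]
print((proj(p,D)-[305,100]+.4)*5.4)
tool([*hol[:2],.20],np.pi/2+hol[2])
"
```

```text
holder [ 0.5176 -0.3894 -0.35  ] 0.8646102095175081
pad [ 0.559  -0.2456  0.091 ] 1.489111219263762
[[241.7990442  187.60351395]
 [437.58598697 194.61689181]
 [225.60759651 486.8816881 ]
 [413.74300352 493.43041796]]
t 12.0 pos [ 0.4891 -0.3435  0.2751] shift [0.2778 0.2333 0.4987] turn [-0.0018  0.0024  0.0219] q6 1.104 open 0.599 F [ 0.2  0.8 -0.2]
```

```bash
python3 -m crank '[[0.28,0.23,0.45,0,0,0.022,0.6],[0.28,0.23,0.45,0,0,0.022,0.6],[0.28,0.23,0.45,0,0,0.022,0.6],[0.28,0.23,0.45,0,0,0.022,0.6]]'; python3 -c "
from fit import *
p=shot('wrist','w11');pickle.dump(p,open('w11.pkl','wb'))
tool([0.5176,-.3894,0.072],np.pi/2-0.35)"
```

```text
time: 12.4
eef_pos: [0.519, -0.3881, 0.2087]
tcp_rot: [0.985, -0.173, -0.001, -0.001]
contact_force: [-0.5, 0.7, 0.2]
opening: 0.6
t 12.45 pos [ 0.5194 -0.3887  0.2107] shift [-0.0097  0.0089  0.9249] turn [-0.0003 -0.      0.0016] q6 1.119 open 0.604 F [0.4 1.  0.9]
```

View pics/w11.png

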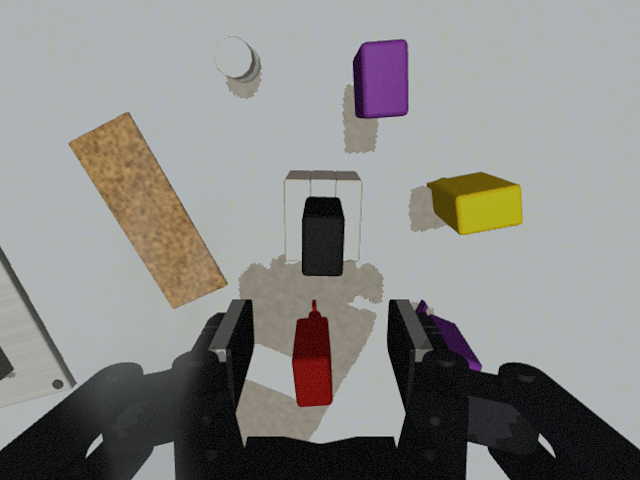

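```bash
python3 -m crank '[[-0.01,0.01,0.3,0,0,0,0.55],[-0.01,0.01,0.6,0,0,0,0.55],[-0.01,0.01,0.85,0,0,0,0.55],[-0.01,0.01,0.92,0,0,0,0.55],[-0.01,0.01,0.92,0,0,0,0.55]]'; python3 -c "
from fit import *
tool([0.5176,-.3894,0.072],np.pi/2-0.35)"
```

```text
time: 12.95
eef_pos: [0.5168, -0.3903, 0.0722]
tcp_rot: [0.985, -0.173, -0.0, -0.0]
contact_force: [0.2, 0.4, 0.9]
opening: 0.552
t 12.95 pos [ 0.5168 -0.3903  0.0722] shift [ 0.0032 -0.0075  0.0016] turn [-0.0004  0.0006  0.0008] q6 1.116 open 0.552 F [0.2 0.4 0.9]
```

```bash
python3 -m crank '[[0,-0.003,0,0,0,0,0.2],[0,-0.003,0,0,0,0,0.2],[0,-0.003,0,0,0,0,0.2],[0,-0.003,0,0,0,0,0.2],[0,-0.003,0,0,0,0,0.2]]' 70; python3 -m crank '[[0,0,-0.1,0,0,0,0.2],[0,0,-0.3,0,0,0,0.2],[0,0,-0.6,0,0,0,0.2],[0,0,-0.9,0,0,0,0.2],[0,0,-0.9,0,0,0,0.2]]'; python3 -c "
from fit import *
p=shot('wrist','w12')
p=shot('scene','s12')
tool([0.5873,-0.0473,0.20],np.pi/2+1.76)"
```

```text
time: 13.45
eef_pos: [0.519, -0.3925, 0.0761]
tcp_rot: [0.985, -0.174, 0.003, 0.002]
contact_force: [0.8, 1.0, 5.8]
opening: 0.297
time: 13.95
eef_pos: [0.52, -0.3942, 0.2179]
tcp_rot: [0.985, -0.174, 0.007, 0.005]
contact_force: [0.6, 0.3, 0.1]
opening: 0.299
t 14.05 pos [ 0.5175 -0.3917  0.21  ] shift [-0.3492 -2.3165  0.0602] turn [-1.00e-04 -3.00e-03  6.57e-01] q6 1.117 open 0.295 F [ 0.1 -0.4 -1.7]
```

View pics/w12.png

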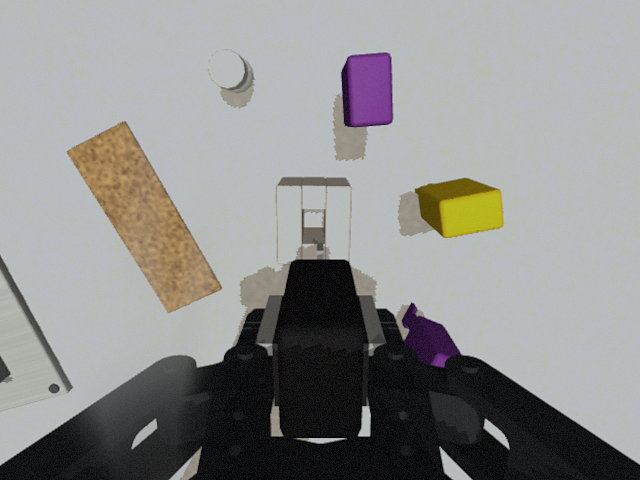

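```bash
python3 -m crank '[[0,-0.1,-0.1,0,0,-0.05,0.2],[-0.15,-1,-0.1,0,0,-0.7,0.2],[-0.15,-1,-0.1,0,0,-0.7,0.2],[-0.15,-1,-0.1,0,0,-0.7,0.2],[-0.15,-1,-0.1,0,0,-0.7,0.2],[-0.15,-1,-0.1,0,0,-0.7,0.2],[-0.15,-1,-0.1,0,0,-0.7,0.2],[-0.15,-1,-0.1,0,0,-0.7,0.2],[-0.15,-1,-0.1,0,0,-0.7,0.2]]'; python3 -c "
from fit import *
tool([0.5873,-0.0473,0.21],np.pi/2+1.76)"
```

```text
time: 14.95
eef_pos: [0.546, -0.2416, 0.2196]
tcp_rot: [0.931, 0.366, -0.001, -0.002]
contact_force: [-0.6, 0.6, -1.6]
opening: 0.295
t 14.95 pos [ 0.546  -0.2416  0.2196] shift [ 1.0844 -0.7598  0.066 ] turn [-0.003  -0.0007 -0.643 ] q6 0.235 open 0.295 F [-0.6  0.6 -1.6]
```

```bash
python3 -m crank '[[0.3,-0.2,0,0,0,-0.1,0.2],[0.6,-0.4,0,0,0,-0.2,0.2],[0.9,-0.6,0,0,0,-0.64,0.2],[1,-0.76,0,0,0,-0.64,0.2],[1,-0.76,0,0,0,-0.64,0.2],[1,-0.76,0,0,0,-0.64,0.2],[1,-0.76,0,0,0,-0.64,0.2],[1,-0.76,0,0,0,-0.64,0.2],[1,-0.76,0,0,0,-0.64,0.2]]'; python3 -c "
from fit import *
tool([0.5873,-0.0473,0.21],np.pi/2+1.76)
p=shot('wrist','w13');pickle.dump(p,open('w13.pkl','wb'))
p=shot('scene'); crop(p,'s13',240,120,400,300,4)"
```

```text
time: 15.85
eef_pos: [0.5787, -0.0566, 0.221]
tcp_rot: [0.64, 0.768, -0.0, -0.001]
contact_force: [0.5, 0.1, -0.4]
opening: 0.296
t 15.85 pos [ 0.5787 -0.0566  0.221 ] shift [0.0508 0.068  0.0732] turn [-0.0011 -0.0005 -0.0055] q6 -0.453 open 0.296 F [ 0.5  0.1 -0.4]
```

View pics/w13.png

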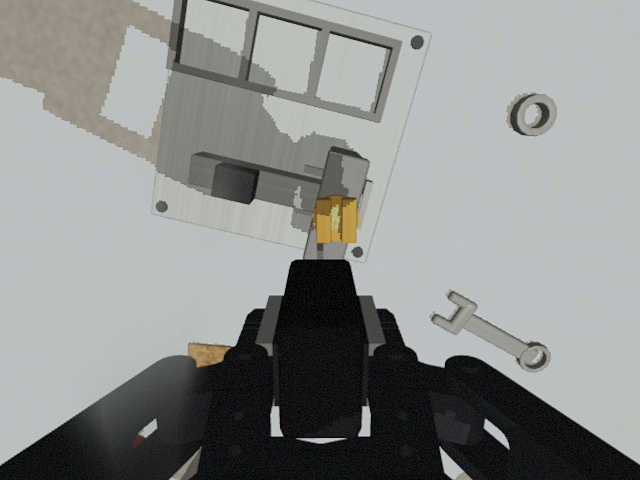

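View pics/s13.png

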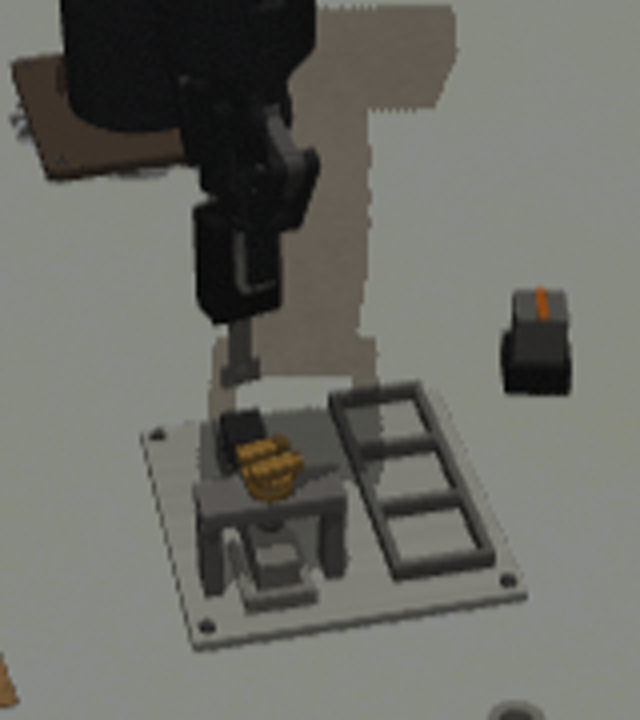

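```bash
python3 -c "
from fit import *
p=pickle.load(open('w13.pkl','rb'))
crop(p,'w13a',290,140,390,260,6)"
```

```text
(no output)
```

View pics/w13a.png

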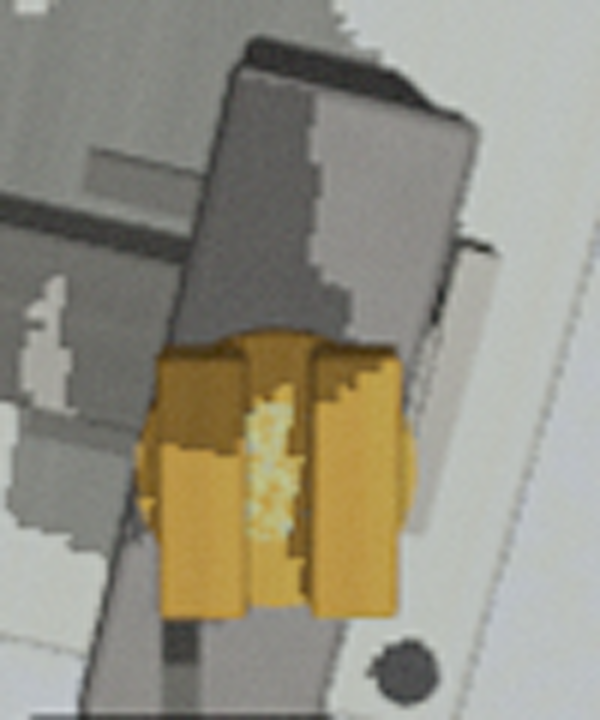

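```bash
python3 -c "
from fit import *
p=pickle.load(open('w13.pkl','rb'))
g=lambda a,s,o:np.array(a)/s+o-(.5-.5/s)
for z in (.0965,.1,.1033):
  h=back(p,g([[160,355],[400,355],[399,617],[160,617]],6,[290,140]),z)[:,:2]
  d=h[3]-h[0]+h[2]-h[1]
  print(z,h.mean(0).round(4),np.arctan2(d[1],d[0]).round(3), [np.linalg.norm(h[i]-h[j])*1e3 for i,j in ((0,1),(2,3),(1,2),(3,0))])
"
```

```text
0.0965 [ 0.5879 -0.0482] -1.379 [np.float64(26.615247844937485), np.float64(27.374000547411722), np.float64(30.41634641253256), np.float64(30.41391373298407)]
0.1 [ 0.5876 -0.0473] -1.379 [np.float64(26.26555923704797), np.float64(27.014342948145256), np.float64(30.016716474985), np.float64(30.01431575757828)]
0.1033 [ 0.5873 -0.0465] -1.379 [np.float64(25.935852835323438), np.float64(26.67523721169397), np.float64(29.639922533868745), np.float64(29.637551952195693)]
```

```bash
python3 -m crank '[[0.05,0.068,0.1,0,0,-0.005,0.2],[0.05,0.068,0.25,0,0,-0.005,0.2],[0.05,0.068,0.26,0,0,-0.005,0.2],[0.05,0.068,0.26,0,0,-0.005,0.2]]'; python3 -c "
from fit import *
tool([0.5875,-0.0473,0.165],np.pi/2+1.7626)
p=shot('wrist','w14');crop(p,'w14a',240,200,400,320,5)
p=shot('scene'); crop(p,'s14',270,190,360,280,8)"
```

```text
time: 16.35
eef_pos: [0.5873, -0.0475, 0.1823]
tcp_rot: [0.636, 0.771, -0.0, -0.001]
contact_force: [1.0, 0.6, -2.5]
opening: 0.295
t 16.35 pos [ 0.5873 -0.0475  0.1823] shift [0.0007 0.0015 0.1156] turn [-0.0012 -0.0005 -0.0003] q6 -0.444 open 0.295 F [ 1.   0.6 -2.5]
```

View pics/w14a.png

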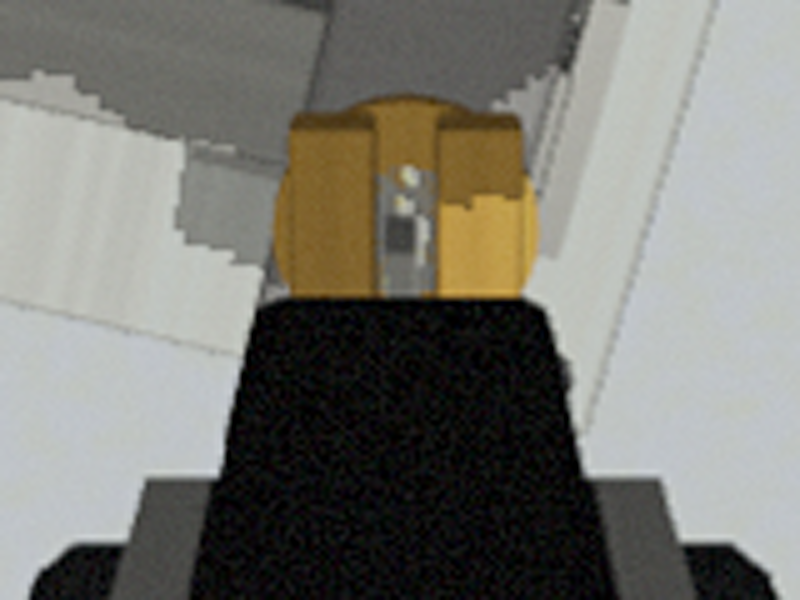

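View pics/s14.png

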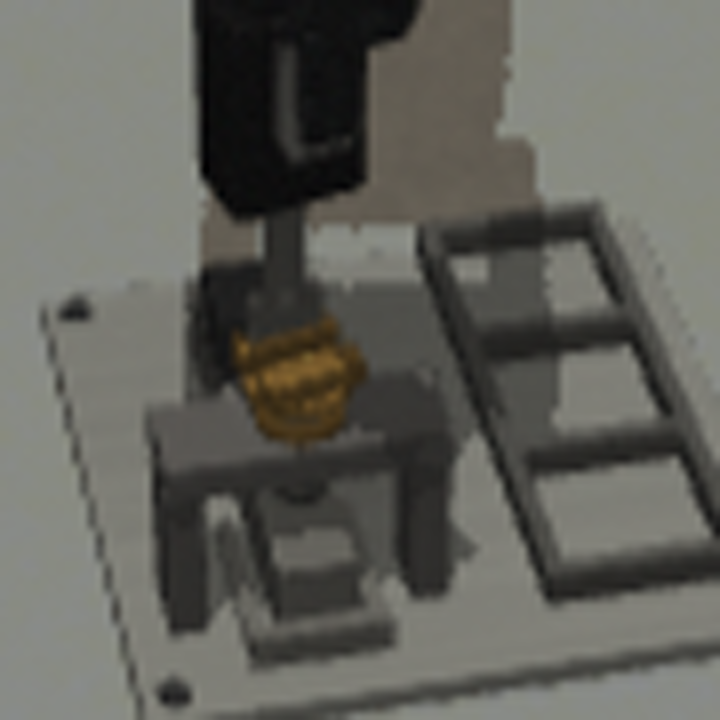

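```bash
python3 -m crank '[[0,0.003,0.04,0,0,0,0.2],[0,0.003,0.06,0,0,0,0.2],[0,0.003,0.08,0,0,0,0.2],[0,0.003,0.1,0,0,0,0.2],[0,0.003,0.1,0,0,0,0.2]]'; python3 -c "
from fit import *
tool([0.5875,-0.0473,0.165],np.pi/2+1.7626)"
```

```text
time: 16.95
eef_pos: [0.5879, -0.0473, 0.1674]
tcp_rot: [0.636, 0.772, -0.0, -0.001]
contact_force: [-0.4, -0.4, -1.4]
opening: 0.297
t 16.95 pos [ 0.5879 -0.0473  0.1674] shift [ 0.0005 -0.0029  0.0157] turn [-0.0007 -0.0003  0.0003] q6 -0.444 open 0.297 F [-0.4 -0.4 -1.4]
```

```bash
for i in 1 2 3 4; do python3 -m crank '[[0,0,0.007,0,0,0,0.2],[0,0,0.007,0,0,0,0.2]]' | egrep 'eef|force'; done
```

```text
eef_pos: [0.5883, -0.0473, 0.1669]
contact_force: [-0.7, -0.2, -1.0]
eef_pos: [0.5886, -0.0474, 0.1664]
contact_force: [-0.2, 0.3, 0.3]
eef_pos: [0.5887, -0.0474, 0.1663]
contact_force: [-1.7, -0.4, 4.9]
eef_pos: [0.5888, -0.0475, 0.1662]
contact_force: [-2.5, 0.7, 8.6]
```

```bash
python3 -c "
from fit import *
p=shot('wrist','w15');crop(p,'w15a',240,200,400,320,5)
p=shot('scene'); crop(p,'s15',270,190,360,280,8)"
```

```text
(no output)
```

View pics/w15a.png

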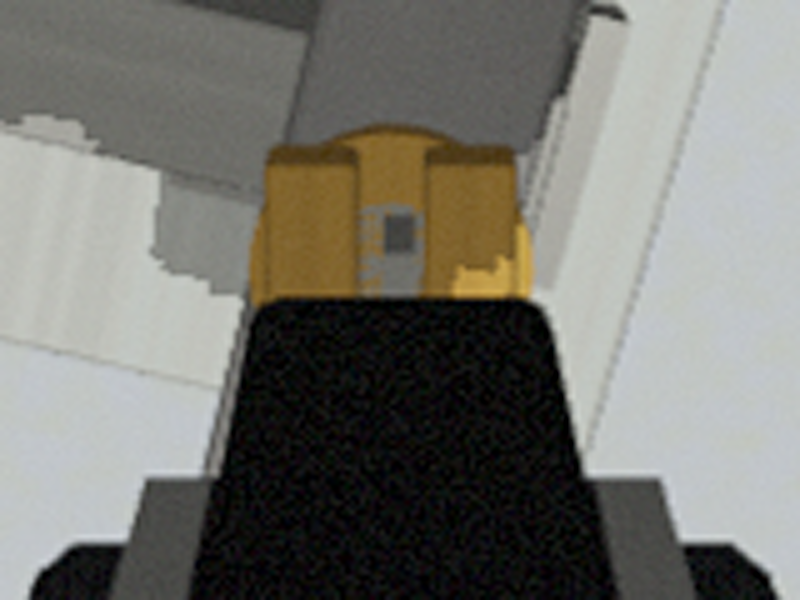

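View pics/s15.png

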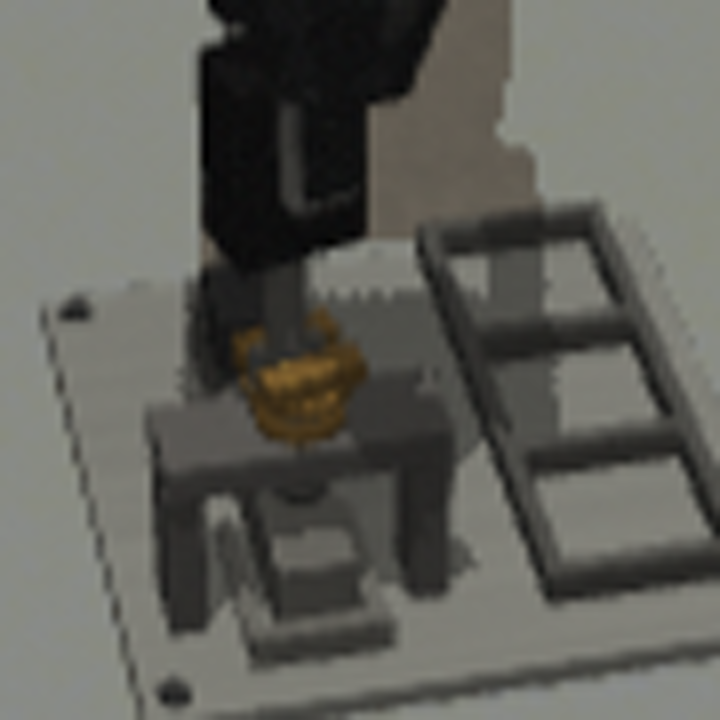

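```bash
python3 -m crank '[[0,-0.008,-0.01,0,0,0,0.2],[0,-0.008,-0.01,0,0,0.05,0.2],[0,-0.008,-0.01,0,0,0.1,0.2],[0,-0.008,-0.01,0,0,0.16,0.2],[0,-0.008,-0.01,0,0,0.22,0.2],[0,-0.008,-0.009,0,0,0.28,0.2],[0,-0.008,-0.008,0,0,0.34,0.2],[0,-0.008,-0.007,0,0,0.4,0.2]]'; python3 -c "
from fit import *
s=st();print(s['wrist_torque'],s['opening'])
tool([0.5875,-0.0473,0.165],np.pi/2+1.7626)
p=shot('wrist','w16');crop(p,'w16a',200,160,440,320,3.3)
p=shot('scene'); crop(p,'s16',270,190,360,280,8)"
```

```text
time: 18.65
eef_pos: [0.5877, -0.048, 0.1658]
tcp_rot: [0.844, 0.536, 0.0, 0.001]
contact_force: [-1.1, -0.4, 4.6]
opening: 0.297
[-0.14202631  0.18806028  0.13025062] 0.2965005890742864
t 18.65 pos [ 0.5877 -0.048   0.1658] shift [ 0.0037 -0.0035  0.0051] turn [ 0.0012  0.0007 -0.4017] q6 0.186 open 0.297 F [-1.1 -0.4  4.6]
```

View pics/w16a.png

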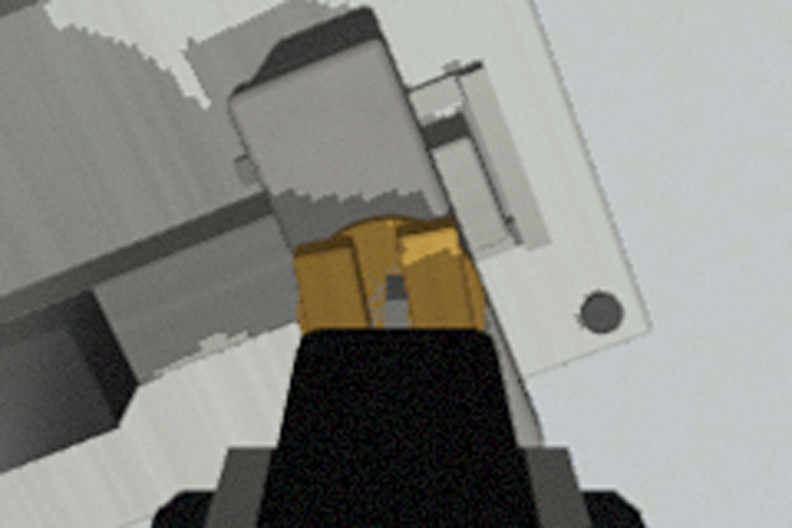

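View pics/s16.png

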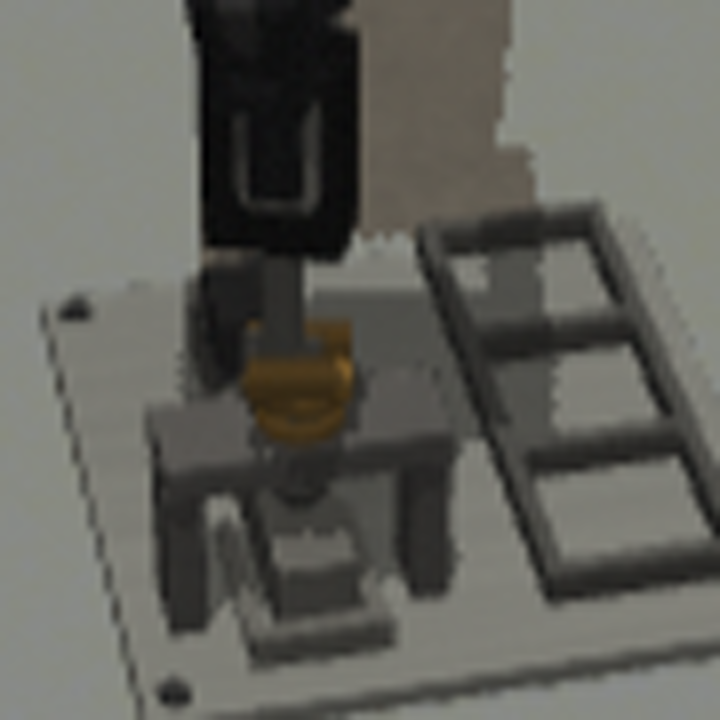

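```bash
python3 -m crank '[[0,0,0,0,0,0.08,0.2],[0,0,0.001,0,0,0.16,0.2],[0,0,0.003,0,0,0.24,0.2],[0,0,0.004,0,0,0.32,0.2],[0,0,0.005,0,0,0.4,0.2],[0,0,0.006,0,0,0.48,0.2],[0,0,0.007,0,0,0.56,0.2],[0,0,0.008,0,0,0.64,0.2],[0,0,0.009,0,0,0.72,0.2],[0,0,0.01,0,0,0.8,0.2],[0,0,0.012,0,0,0.9,0.2]]'; python3 -c "
from fit import *
s=st();print(s['wrist_torque'],s['opening'])
tool([0.5875,-0.0473,0.165],np.pi/2+1.7626)
p=shot('wrist','w17');crop(p,'w17a',200,160,440,320,3.3)"
```

```text
time: 19.85
eef_pos: [0.5865, -0.0475, 0.1639]
tcp_rot: [0.991, -0.137, -0.001, 0.0]
contact_force: [-3.5, 1.0, 6.3]
opening: 0.294
[0.14958452 0.94375841 0.11193147] 0.2936771559116799
t 19.85 pos [ 0.5865 -0.0475  0.1639] shift [ 0.0059 -0.0027 -0.0072] turn [0.001  0.0011 0.7031] q6 1.593 open 0.294 F [-3.5  1.   6.3]
```

View pics/w17a.png

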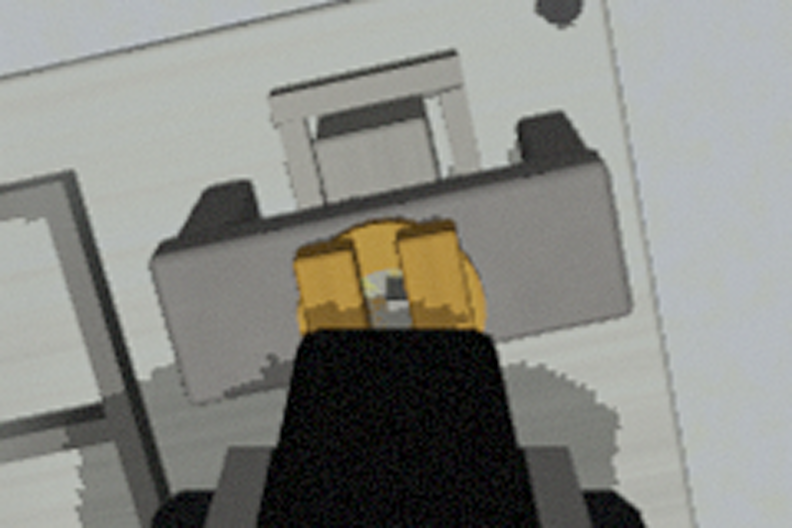

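```bash
python3 -m crank '[[0,0,0,0,0,0.08,0.2],[0,0,0.001,0,0,0.16,0.2],[0,0,0.003,0,0,0.24,0.2],[0,0,0.004,0,0,0.32,0.2],[0,0,0.005,0,0,0.4,0.2],[0,0,0.006,0,0,0.48,0.2],[0,0,0.007,0,0,0.56,0.2],[0,0,0.008,0,0,0.64,0.2],[0,0,0.009,0,0,0.7,0.2]]'; python3 -c "
from fit import *
s=st();print(s['wrist_torque'],s['opening'])
tool([0.5875,-0.0473,0.165],np.pi/2-1.38)
p=shot('wrist','w18');pickle.dump(p,open('w18.pkl','wb'));crop(p,'w18a',200,160,440,320,3.3)
p=shot('scene'); crop(p,'s18',270,190,360,280,8)"
```

```text
time: 20.8
eef_pos: [0.5865, -0.0463, 0.1625]
tcp_rot: [0.773, -0.634, -0.002, -0.0]
contact_force: [-3.4, 3.4, 7.1]
opening: 0.302
[0.7708057  0.79569977 0.09871679] 0.30152633511699545
t 20.8 pos [ 0.5865 -0.0463  0.1625] shift [ 0.0077 -0.0052 -0.0165] turn [0.001  0.0021 0.0042] q6 2.691 open 0.302 F [-3.4  3.4  7.1]
```

View pics/w18a.png

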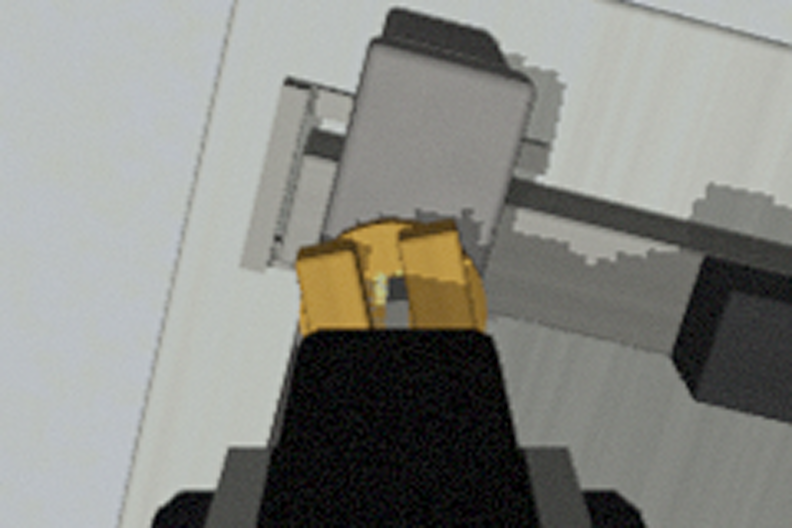

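View pics/s18.png

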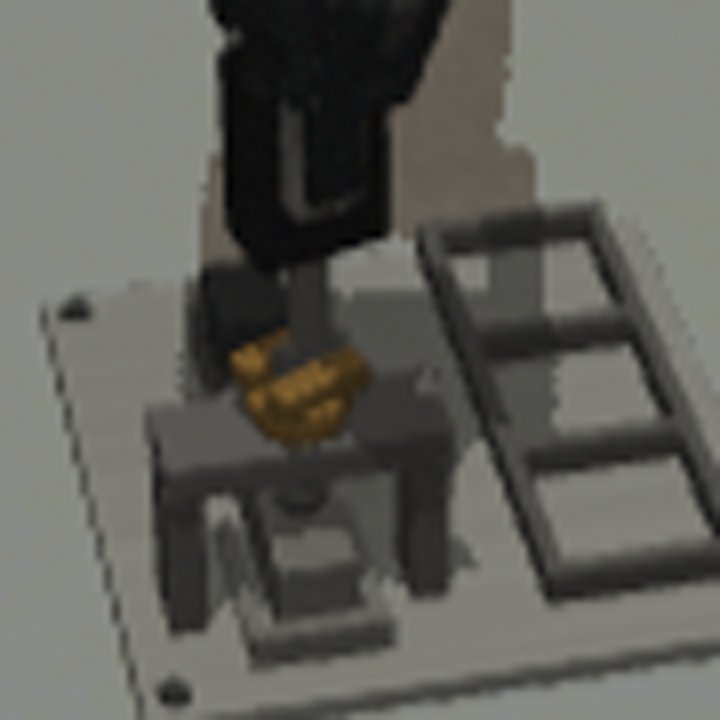

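```bash
python3 -m crank '[[0,0,-0.05,0,0,-0.03,0.2],[0,0,-0.15,0,0,-0.03,0.2],[0,0,-0.25,0,0,-0.1,0.2],[0,0,-0.25,0,0,-0.2,0.2],[0,0,-0.25,0,0,-0.3,0.2],[0,0,-0.25,0,0,-0.4,0.2],[0,0,-0.25,0,0,-0.5,0.2],[0,0,-0.25,0,0,-0.6,0.2],[0,0,-0.25,0,0,-0.7,0.2],[0,0,-0.25,0,0,-0.8,0.2],[0,0,-0.25,0,0,-0.9,0.2],[0,0,-0.25,0,0,-1,0.2]]'
python3 -m crank '[[0,0,0,0,0,-0.1,0.2],[0,0,0,0,0,-0.2,0.2],[0,0,0,0,0,-0.3,0.2],[0,0,0,0,0,-0.4,0.2],[0,0,0,0,0,-0.5,0.2],[0,0,0,0,0,-0.6,0.2],[0,0,0,0,0,-0.7,0.2],[0,0,0,0,0,-0.8,0.2],[0,0,0,0,0,-0.9,0.2],[0,0,0,0,0,-0.9,0.2],[0,0,0,0,0,-0.9,0.2]]'
python3 -c "
from fit import *
tool([0.5875,-0.0473,0.19],np.pi/2+1.76)
p=shot('wrist','w19');pickle.dump(p,open('w19.pkl','wb'));crop(p,'w19a',240,150,400,270,5)
p=shot('scene'); crop(p,'s19',270,190,360,280,8)"
```

```text
time: 22.1
eef_pos: [0.587, -0.0476, 0.1993]
tcp_rot: [0.997, 0.071, -0.0, -0.0]
contact_force: [-0.3, 0.8, -1.8]
opening: 0.296
time: 23.2
eef_pos: [0.587, -0.0476, 0.1993]
tcp_rot: [0.715, 0.7, -0.0, -0.0]
contact_force: [-0.2, 0.6, -0.4]
opening: 0.294
t 23.2 pos [ 0.587  -0.0476  0.1993] shift [0.0021 0.0031 0.062 ] turn [-1.00e-04 -0.00e+00 -1.34e-01] q6 -0.232 open 0.294 F [-0.2  0.6 -0.4]
```

View pics/w19a.png

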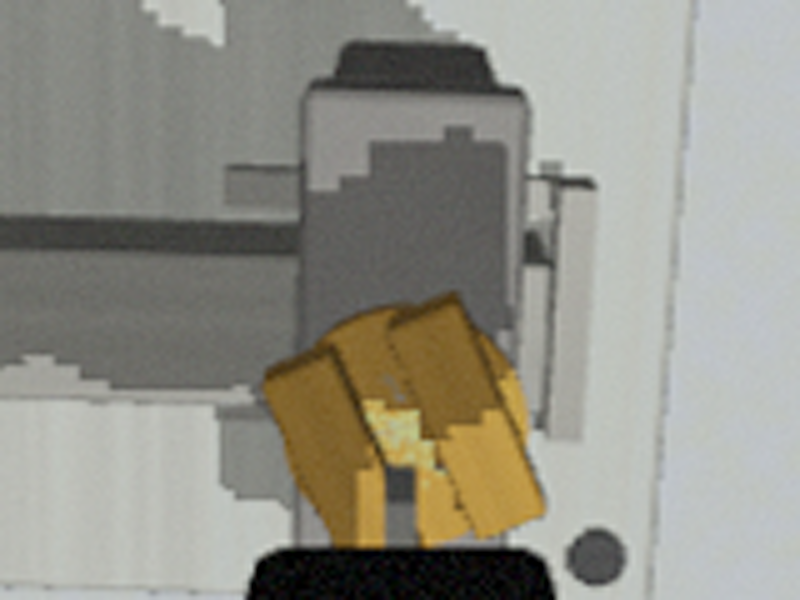

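View pics/s19.png

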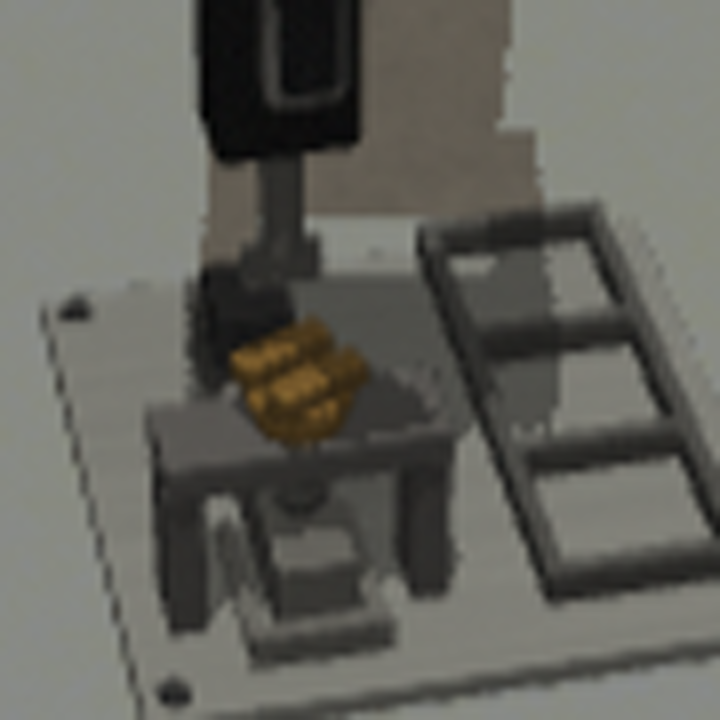

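```bash
python3 -c "
from fit import *
p=pickle.load(open('w19.pkl','rb'))
g=lambda a,s,o:np.array(a)/s+o-(.5-.5/s)
for z in (.0953,.0993):
  h=back(p,g([[390,330],[458,293],[545,512],[475,537],[265,375],[330,348]],5,[240,150]),z)[:,:2]
  L=lambda i,j:(np.arctan2(*(h[j]-h[i])[::-1]).round(3),(np.linalg.norm(h[j]-h[i])*1e3).round(1))
  print(L(0,3),L(1,2),L(0,1),L(4,5),L(4,1))
  u=(h[2]-h[1]);u/=np.linalg.norm(u); n=np.array([-u[1],u[0]])
  mid=(h[4]+h[1])/2; print('centre',mid+u*.015, )
"
```

```text
(np.float64(-1.211), np.float64(29.3)) (np.float64(-1.212), np.float64(30.7)) (np.float64(0.489), np.float64(9.6)) (np.float64(0.383), np.float64(8.9)) (np.float64(0.391), np.float64(26.3))
centre [ 0.58748196 -0.04698647]
(np.float64(-1.211), np.float64(28.9)) (np.float64(-1.212), np.float64(30.2)) (np.float64(0.489), np.float64(9.5)) (np.float64(0.383), np.float64(8.7)) (np.float64(0.391), np.float64(25.8))
centre [ 0.58758485 -0.04602452]
```

```bash
python3 -c "
from fit import *
p=shot('scene'); 
im=cv2.resize(p['pixels'][190:280,270:360,::-1],None,fx=8,fy=8,interpolation=cv2.INTER_CUBIC)
bay=[.5875,-.0474,-.055];c,s=np.cos(bay[2]),np.sin(bay[2])
B=lambda x,y,z:[bay[0]+c*x-s*y,bay[1]+s*x+c*y,z]
def draw(X,col):
  q=((proj(p,X)-[270,190]+.5)*8-.5)
  cv2.polylines(im,[np.round(q*8).astype(int).reshape(-1,1,2)],True,col,1,cv2.LINE_AA,3)
draw([B(.015,.042,.078),B(.015,-.042,.078),B(-.015,-.042,.078),B(-.015,.042,.078)],(255,0,0))
draw([B(.045,.145,.01),B(.045,-.055,.01),B(-.155,-.055,.01),B(-.155,.145,.01)],(255,0,0))
def H(z):
  y=-1.20;u=np.array([np.cos(y),np.sin(y)])*.015;n=np.array([-np.sin(y),np.cos(y)])*.0135;o=np.array(bay[:2])
  return [[*(o+u+n),z],[*(o+u-n),z],[*(o-u-n),z],[*(o-u+n),z]]
draw(H(.0996),(0,255,0)); draw(H(.0956),(0,0,255))
cv2.imwrite('pics/s20.png',im)
"
```

```text
(no output)
```

View pics/s20.png

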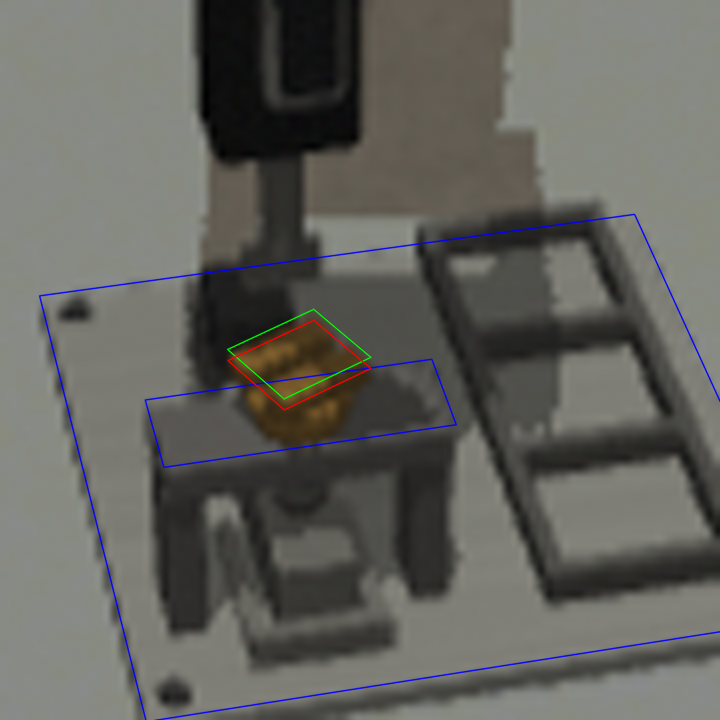

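```bash
python3 -c "
from fit import *
p=shot('scene');pickle.dump(p,open('s20.pkl','wb'))
crop(p,'s21',285,215,335,260,15)"
```

```text
(no output)
```

View pics/s21.png

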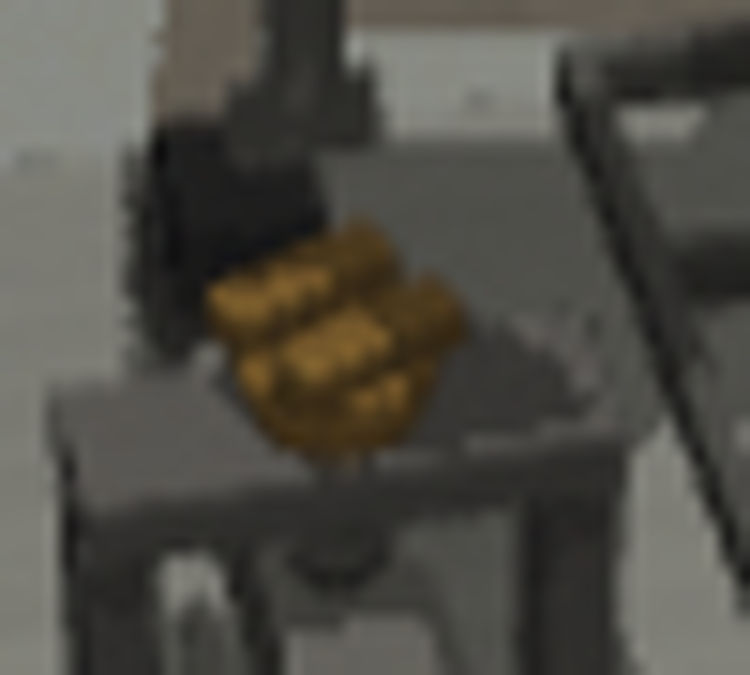

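```bash
python3 -c "
from fit import *
p=pickle.load(open('s20.pkl','rb'))
s=st();e=s['eef_pos'];M=R.from_quat(s['tcp_rot']).as_matrix()
for o in (0,-.002,-.004,-.006):
  X=e+M[:,0]*o
  q=(proj(p,[[X[0],X[1],.145],[X[0],X[1],.127]])-[285,215]+.5)*15-.5
  print(o,q.round(0).tolist())
q=(proj(p,[[.5875,-.0474,.1],[.5875,-.0474,.045],])-[285,215]+.5)*15-.5;print(q)
tool([.5862,-.0437,.18],np.pi/2+1.94)
"
```

```text
0 [[329.0, 44.0], [331.0, 142.0]]
-0.002 [[316.0, 46.0], [318.0, 144.0]]
-0.004 [[302.0, 48.0], [304.0, 146.0]]
-0.006 [[289.0, 50.0], [291.0, 148.0]]
[[335.3392006  285.2105396 ]
 [340.15010528 560.89721995]]
t 23.4 pos [ 0.5871 -0.0476  0.1993] shift [ 0.0259 -0.0066  0.1284] turn [-0.     -0.     -0.2492] q6 -0.231 open 0.294 F [-1.1 -0.8 -1.3]
```

```bash
python3 -m crank '[[0.02,-0.006,0,0,0,-0.08,0.2],[0.026,-0.006,0.05,0,0,-0.16,0.2],[0.026,-0.006,0.1,0,0,-0.25,0.2],[0.026,-0.006,0.12,0,0,-0.25,0.2],[0.026,-0.006,0.12,0,0,-0.25,0.2]]'; python3 -c "
from fit import *
tool([.5861,-.0435,.164],np.pi/2+1.94)
p=shot('wrist');crop(p,'w22a',240,200,400,320,5)"
```

```text
time: 23.9
eef_pos: [0.5859, -0.0436, 0.1806]
tcp_rot: [0.566, 0.825, -0.0, -0.001]
contact_force: [-0.1, -1.3, -1.1]
opening: 0.295
t 23.9 pos [ 0.5859 -0.0436  0.1806] shift [-0.      0.0013  0.1107] turn [-0.0007 -0.0005 -0.0007] q6 -0.615 open 0.295 F [-0.1 -1.3 -1.1]
```

View pics/w22a.png

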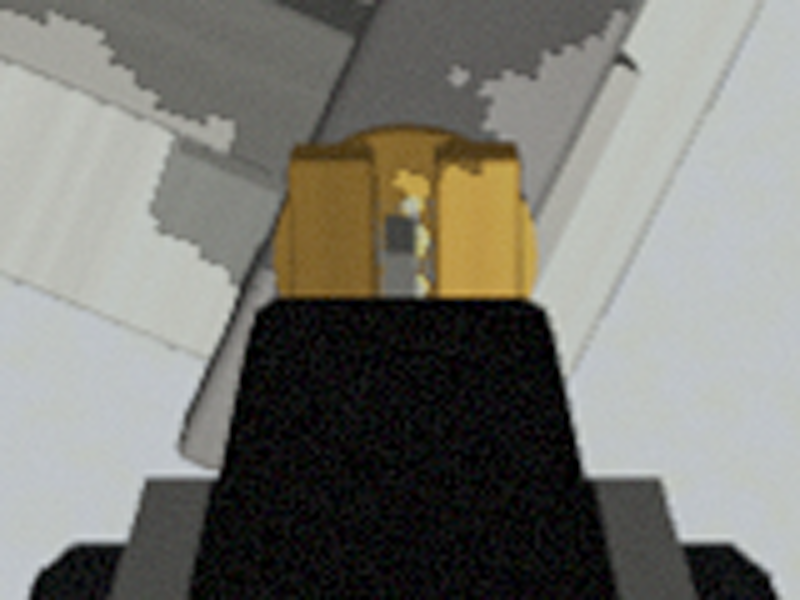

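```bash
python3 -m crank '[[0,0.003,0.04,0,0,0,0.2],[0,0.003,0.07,0,0,0,0.2],[0,0.003,0.1,0,0,0,0.2],[0,0.003,0.11,0,0,0,0.2],[0,0.003,0.115,0,0,0,0.2],[0,0.003,0.115,0,0,0,0.2]]'; python3 -c "
from fit import *
tool([.5861,-.0435,.164],np.pi/2+1.94);print(st()['wrist_torque'])"
```

```text
time: 24.55
eef_pos: [0.5868, -0.0435, 0.1639]
tcp_rot: [0.564, 0.825, -0.0, -0.0]
contact_force: [-0.3, 0.7, -1.3]
opening: 0.29
t 24.55 pos [ 0.5868 -0.0435  0.1639] shift [ 0.0015 -0.0041 -0.0006] turn [-0.0001 -0.      0.0013] q6 -0.618 open 0.29 F [-0.3  0.7 -1.3]
[-0.01935303 -0.03595665 -0.01736604]
```

```bash
python3 -m crank '[[0,0.004,0.006,0,0,0.09,0.2],[-0.001,0.0075,0.008,0,0,0.18,0.2],[-0.002,0.011,0.009,0,0,0.27,0.2],[-0.004,0.014,0.01,0,0,0.36,0.2],[-0.0064,0.0174,0.011,0,0,0.45,0.2],[-0.009,0.02,0.012,0,0,0.54,0.2],[-0.012,0.022,0.013,0,0,0.63,0.2],[-0.0153,0.0242,0.014,0,0,0.72,0.2],[-0.019,0.0255,0.015,0,0,0.81,0.2],[-0.0225,0.0264,0.016,0,0,0.9,0.2],[-0.0263,0.0267,0.017,0,0,0.99,0.2]]'; python3 -c "
from fit import *
tool([.5875,-.0473,.164],np.pi/2+.385);print(st()['wrist_torque'])
p=shot('wrist');crop(p,'w23a',200,160,440,320,3.3)"
```

```text
time: 25.65
eef_pos: [0.5909, -0.0456, 0.1616]
tcp_rot: [0.982, 0.19, -0.002, -0.0]
contact_force: [-2.4, 0.6, 0.5]
opening: 0.296
t 25.65 pos [ 0.5909 -0.0456  0.1616] shift [-0.0254  0.0017 -0.0162] turn [-0.0008  0.0019 -0.0019] q6 0.941 open 0.296 F [-2.4  0.6  0.5]
[0.07397462 0.62598245 0.08889183]
```

View pics/w23a.png

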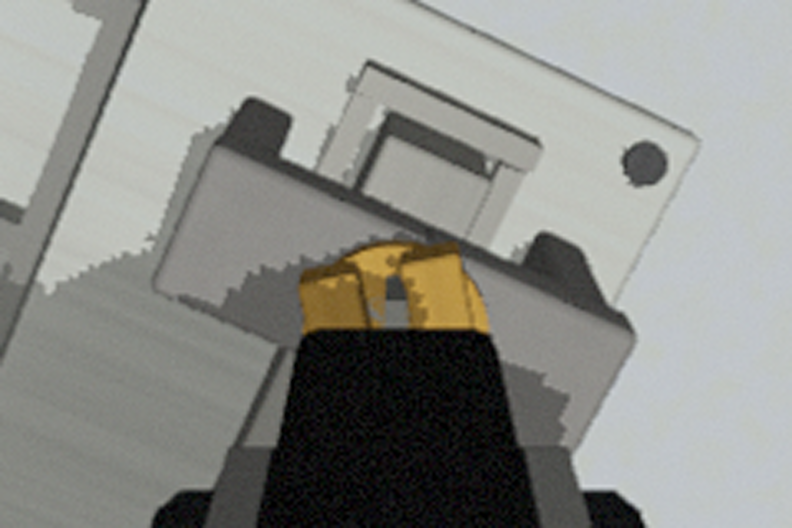

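```bash
python3 -m crank '[[0,0.004,0.001,0,0,0.09,0.2],[-0.001,0.0075,0.002,0,0,0.18,0.2],[-0.002,0.011,0.003,0,0,0.27,0.2],[-0.004,0.014,0.004,0,0,0.36,0.2],[-0.0064,0.0174,0.006,0,0,0.45,0.2],[-0.009,0.02,0.007,0,0,0.54,0.2],[-0.012,0.022,0.008,0,0,0.63,0.2],[-0.0153,0.0242,0.009,0,0,0.72,0.2],[-0.019,0.0255,0.01,0,0,0.81,0.2],[-0.0205,0.026,0.011,0,0,0.85,0.2],[-0.0205,0.026,0.011,0,0,0.85,0.2]]'; python3 -c "
from fit import *
tool([.5875,-.0473,.164],np.pi/2-.95);print(st()['wrist_torque'])
p=shot('wrist');crop(p,'w24a',200,160,440,320,3.3);pickle.dump(p,open('w24.pkl','wb'))
p=shot('scene'); crop(p,'s24',285,215,335,260,15)"
```

```text
time: 26.8
eef_pos: [0.5897, -0.0498, 0.1598]
tcp_rot: [0.89, -0.455, -0.002, -0.0]
contact_force: [-3.6, 1.6, -0.4]
opening: 0.297
t 26.8 pos [ 0.5897 -0.0498  0.1598] shift [-0.0221  0.002  -0.0279] turn [0.0008 0.0018 0.0027] q6 2.26 open 0.297 F [-3.6  1.6 -0.4]
[0.4098007  0.70228931 0.09132313]
```

View pics/w24a.png

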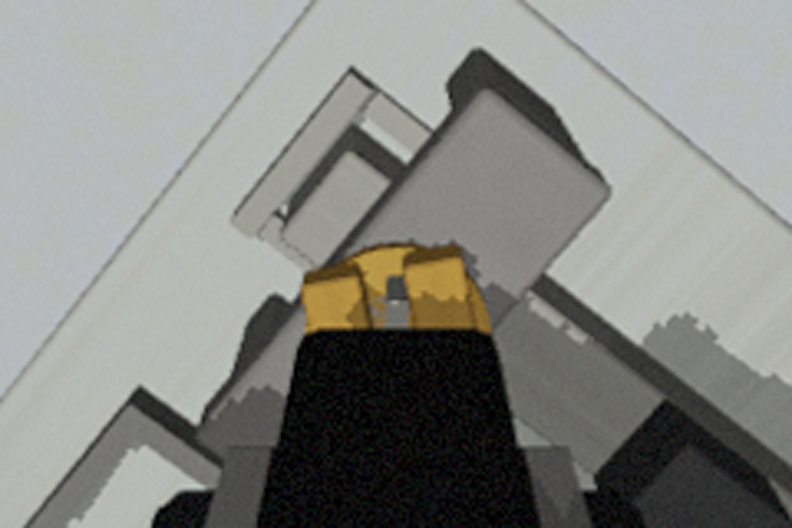

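View pics/s24.png

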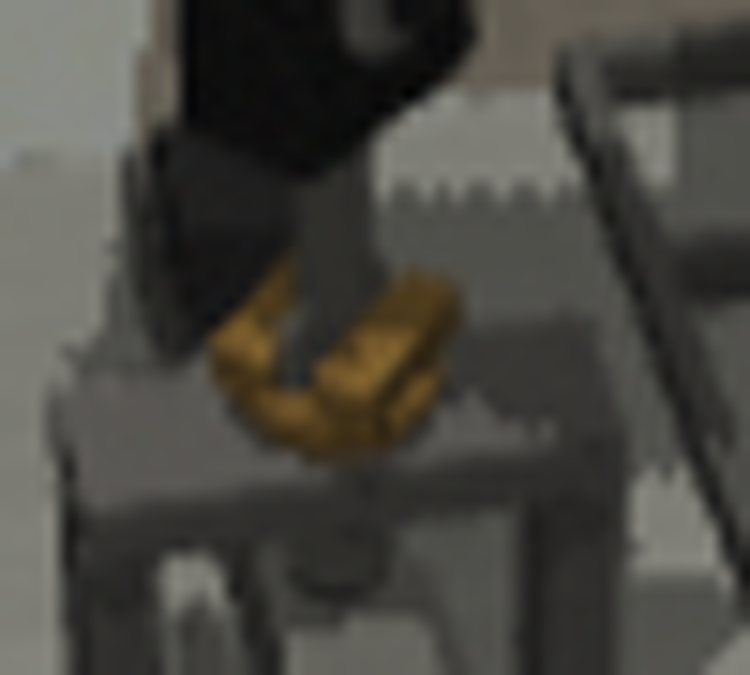

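```bash
python3 -m crank '[[0,0.003,0.001,0,0,0.07,0.2],[-0.001,0.006,0.002,0,0,0.14,0.2],[-0.002,0.009,0.003,0,0,0.22,0.2],[-0.002,0.009,0.003,0,0,0.22,0.2],[-0.002,0.009,0.003,0,0,0.22,0.2],[-0.002,0.009,0.003,0,0,0.22,0.2]]'; python3 -c "
from fit import *
tool([.5875,-.0473,.164],np.pi/2-.95);print(st()['wrist_torque'])"
python3 -m crank '[[0,0,-0.02,0,0,-0.04,0.2],[0,0,-0.06,0,0,-0.06,0.2],[0,0,-0.14,0,0,-0.06,0.2],[0,0,-0.25,0,0,-0.06,0.2],[0,0,-0.3,0,0,-0.06,0.2]]';python3 -c "
from fit import *
tool([.5875,-.0473,.2],np.pi/2-.95)
p=shot('wrist');crop(p,'w25a',200,140,400,290,4);pickle.dump(p,open('w25.pkl','wb'))"
```

```text
time: 27.5
eef_pos: [0.589, -0.0511, 0.1591]
tcp_rot: [0.799, -0.602, -0.0, 0.0]
contact_force: [-2.7, 1.4, -0.0]
opening: 0.298
t 27.5 pos [ 0.589  -0.0511  0.1591] shift [-0.0271  0.0026 -0.0327] turn [ 5.000e-04  2.000e-04 -2.172e-01] q6 2.604 open 0.298 F [-2.7  1.4 -0. ]
[0.26956561 0.73052158 0.06642836]
time: 28.0
eef_pos: [0.591, -0.0516, 0.2077]
tcp_rot: [0.825, -0.564, 0.003, -0.001]
contact_force: [1.1, 0.6, -1.1]
opening: 0.293
t 28.0 pos [ 0.591  -0.0516  0.2077] shift [-0.035   0.0114  0.051 ] turn [-0.0027 -0.0026 -0.1588] q6 2.512 open 0.293 F [ 1.1  0.6 -1.1]
```

View pics/w25a.png

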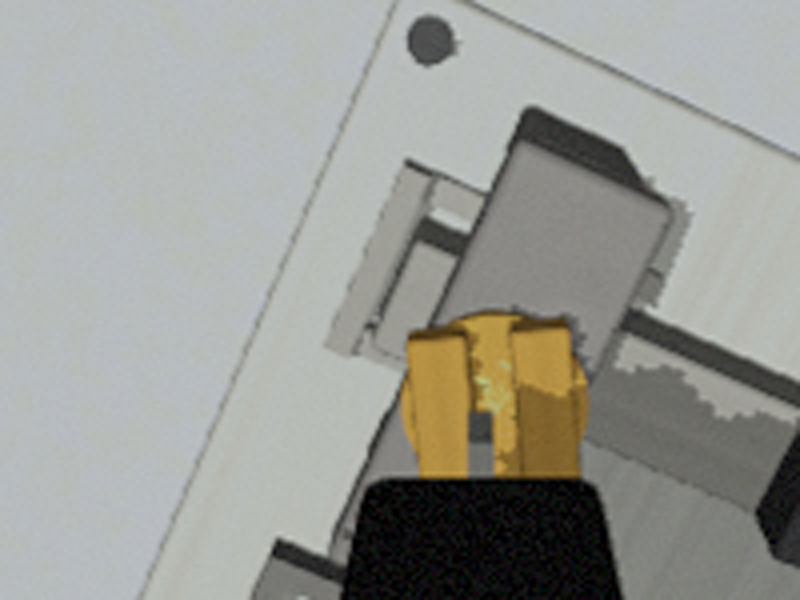

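```bash
python3 -c "
from fit import *
p=pickle.load(open('w25.pkl','rb'))
g=lambda a,s,o:np.array(a)/s+o-(.5-.5/s)
h=back(p,g([[408,338],[420,475],[512,330],[522,460],[570,322],[581,475],],4,[200,140]),.0957)[:,:2]
a=lambda i,j:np.arctan2(*(h[j]-h[i])[::-1]).round(3)
print(a(0,1),a(2,3),a(4,5),'perp',a(0,4)-np.pi/2)
for v in (a(0,1),a(2,3),a(4,5),a(0,4)-np.pi/2):
  th=-(v+.055); print((th%np.pi).round(3),(th%np.pi+2*np.pi).round(3))
"
```

```text
2.016 2.024 2.029 perp -4.236796326794897
1.071 7.354
1.063 7.346
1.058 7.341
1.04 7.323
```

```bash
python3 -c "
from fit import *
tool([.5214,-.3908,.21],np.pi/2-.35)"
```

```text
t 28.05 pos [ 0.5913 -0.0516  0.2086] shift [ 1.938   1.2548 -0.0083] turn [-0.0023 -0.0041 -0.5408] q6 2.512 open 0.294 F [ 0.5 -0.4 -0.2]
```

```bash
python3 -m crank '[[0.1,0.05,0,0,0,-0.05,0.2],[0.3,0.2,0,0,0,-0.15,0.2],[0.6,0.4,0,0,0,-0.25,0.2],[1,0.63,0,0,0,-0.35,0.2],[1,0.63,0,0,0,-0.45,0.2],[1,0.63,0,0,0,-0.54,0.2],[1,0.63,0,0,0,-0.54,0.2]]';python3 -c "
from fit import *
tool([.5214,-.3908,.21],np.pi/2-.35)"
```

```text
time: 28.75
eef_pos: [0.5554, -0.2267, 0.2045]
tcp_rot: [0.985, -0.174, 0.0, 0.0]
contact_force: [-0.0, 1.6, -1.3]
opening: 0.296
t 28.75 pos [ 0.5554 -0.2267  0.2045] shift [ 0.1622  1.1056 -0.0362] turn [ 0.0001 -0.0006 -0.0001] q6 1.364 open 0.296 F [-0.   1.6 -1.3]
```

```bash
python3 -m crank '[[0.05,0.3,0,0,0,0,0.2],[0.1,0.6,0,0,0,0,0.2],[0.14,0.85,0,0,0,0,0.2],[0.16,1,0,0,0,0,0.2],[0.16,1,0,0,0,0,0.2],[0.16,1,0,0,0,0,0.2]]';python3 -c "
from fit import *
tool([.5214,-.3908,.15],np.pi/2-.35)
p=shot('wrist','w26');pickle.dump(p,open('w26.pkl','wb'));crop(p,'w26a',240,150,400,270,5)"
```

```text
time: 29.35
eef_pos: [0.5264, -0.3744, 0.2042]
tcp_rot: [0.985, -0.175, 0.0, -0.0]
contact_force: [0.3, 0.4, -1.1]
opening: 0.298
t 29.35 pos [ 0.5264 -0.3744  0.2042] shift [0.0061 0.1143 0.3616] turn [-0.0003 -0.     -0.0015] q6 1.148 open 0.298 F [ 0.3  0.4 -1.1]
```

View pics/w26a.png

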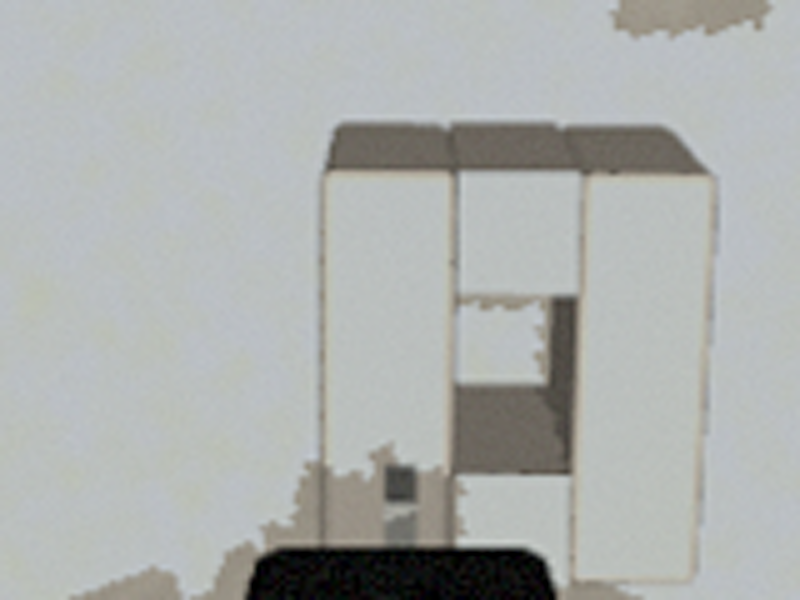

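```bash
python3 -c "
from fit import *
p=pickle.load(open('w26.pkl','rb'))
g=lambda a,s,o:np.array(a)/s+o-(.5-.5/s)
h=back(p,g([[455,297],[582,297],[572,472],[452,472]],5,[240,150]),.054)[:,:2]
print(h.mean(0),np.linalg.norm(h-np.roll(h,1,0),axis=1), np.arctan2(*(h[0]-h[3])[::-1]),np.arctan2(*(h[1]-h[2])[::-1]))
h=back(p,g([[325,172],[712,175],[693,580],[322,580]],5,[240,150]),.054)[:,:2]
print(h.mean(0),np.linalg.norm(h-np.roll(h,1,0),axis=1))
b=back(p,g([[385,467],[416,467]],5,[240,150]),.2042-.072)[:,:2];
M=R.from_quat(st()['tcp_rot']).as_matrix();print('blade end in tool mm',(M.T@(np.c_[b,[.13,.13]]-st()['eef_pos']).T).T*1e3)
"
```

```text
[ 0.51711222 -0.38961163] [0.02696622 0.01867221 0.02697654 0.01810819] -0.3597081645562828 -0.38061687145149453
[ 0.51763358 -0.38942046] [0.06276842 0.0558947  0.06231705 0.05691048]
blade end in tool mm [[ 8.10516091 -0.36424127 74.24630899]
 [ 8.10805076  3.05887922 74.24442572]]
```

```bash
python3 -m crank '[[0,0.05,0.1,0,0,0,0.2],[0,0.11,0.3,0,0,0,0.2],[0,0.11,0.45,0,0,0,0.2],[0,0.11,0.45,0,0,0,0.2]]';python3 -c "
from fit import *
tool([.5206,-.3907,.135],np.pi/2-.35)
p=shot('wrist','w27');pickle.dump(p,open('w27.pkl','wb'));crop(p,'w27a',240,200,400,320,5)"
```

```text
time: 29.8
eef_pos: [0.5186, -0.3867, 0.131]
tcp_rot: [0.985, -0.174, -0.004, -0.003]
contact_force: [-0.5, 0.5, -1.3]
opening: 0.302
t 29.8 pos [ 0.5186 -0.3867  0.131 ] shift [ 0.0214  0.0202 -0.0271] turn [-0.0027  0.0058 -0.0002] q6 1.124 open 0.302 F [-0.5  0.5 -1.3]
```

View pics/w27a.png

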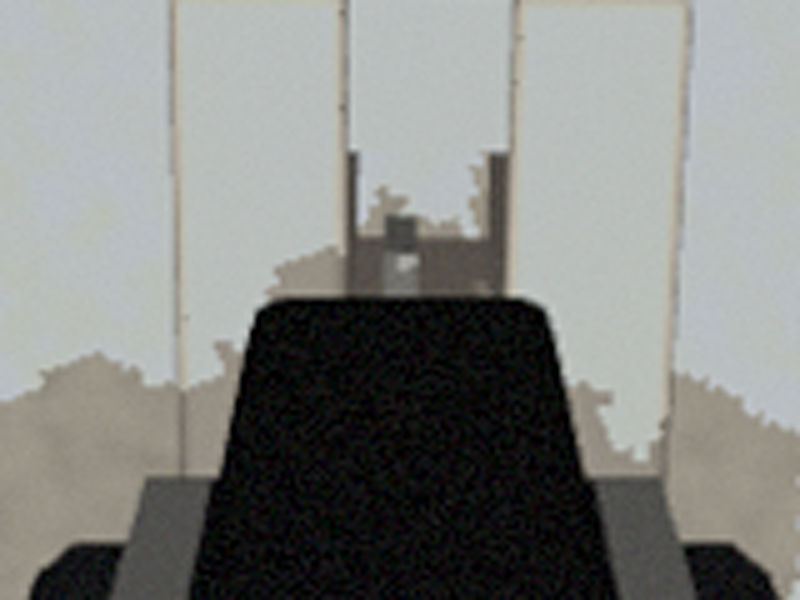

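```bash
python3 -m crank '[[0.02,0.02,-0.02,0,0,0,0.2],[0.02,0.02,0,0,0,0,0.2],[0.02,0.02,0.06,0,0,0,0.2],[0.02,0.02,0.12,0,0,0,0.2]]';python3 -c "
from fit import *
tool([.5206,-.3907,.077],np.pi/2-.35)
p=shot('wrist','w27');pickle.dump(p,open('w27.pkl','wb'));crop(p,'w28a',240,200,400,320,5)"
```

```text
time: 30.25
eef_pos: [0.5244, -0.395, 0.1246]
tcp_rot: [0.985, -0.175, 0.002, 0.001]
contact_force: [-7.6, 8.2, 39.9]
opening: 0.294
t 30.25 pos [ 0.5244 -0.395   0.1246] shift [-0.0351 -0.0184  0.3169] turn [ 0.0011 -0.0027 -0.0006] q6 1.122 open 0.294 F [-7.6  8.2 39.9]
```

View pics/w28a.png

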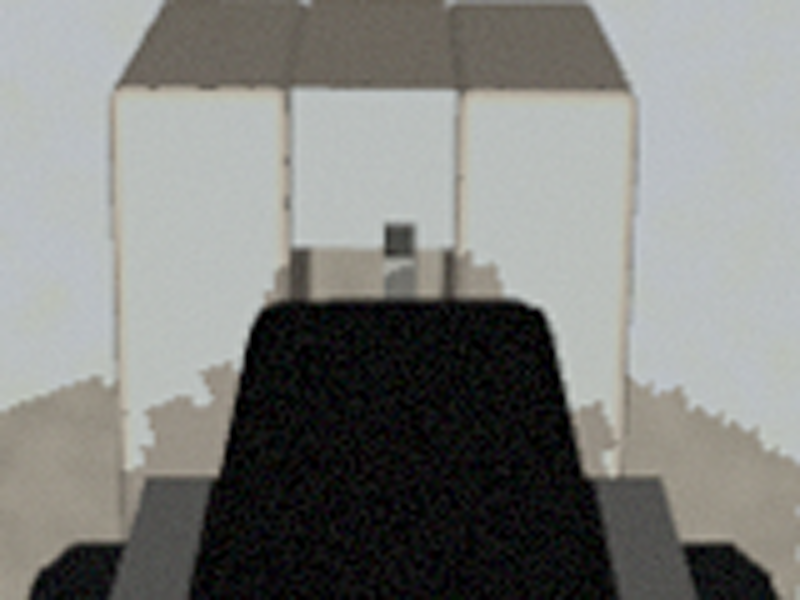

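```bash
python3 -m crank '[[0,0,-0.12,0,0,0,0.2],[-0.02,-0.01,-0.15,0,0,0,0.2],[-0.035,-0.018,-0.15,0,0,0,0.2],[-0.035,-0.018,-0.15,0,0,0,0.2],[-0.035,-0.018,-0.15,0,0,0,0.2]]';python3 -c "
from fit import *
tool([.5206,-.3907,.077],np.pi/2-.35)
p=shot('wrist','w29');pickle.dump(p,open('w29.pkl','wb'));crop(p,'w29a',240,200,400,320,5)"
```

```text
time: 30.8
eef_pos: [0.5181, -0.3885, 0.1399]
tcp_rot: [0.985, -0.175, -0.001, -0.001]
contact_force: [-0.0, -0.2, -1.5]
opening: 0.291
t 30.8 pos [ 0.5181 -0.3885  0.1399] shift [0.0218 0.0081 0.419 ] turn [-0.0006  0.0013 -0.0007] q6 1.122 open 0.291 F [-0.  -0.2 -1.5]
```

View pics/w29a.png

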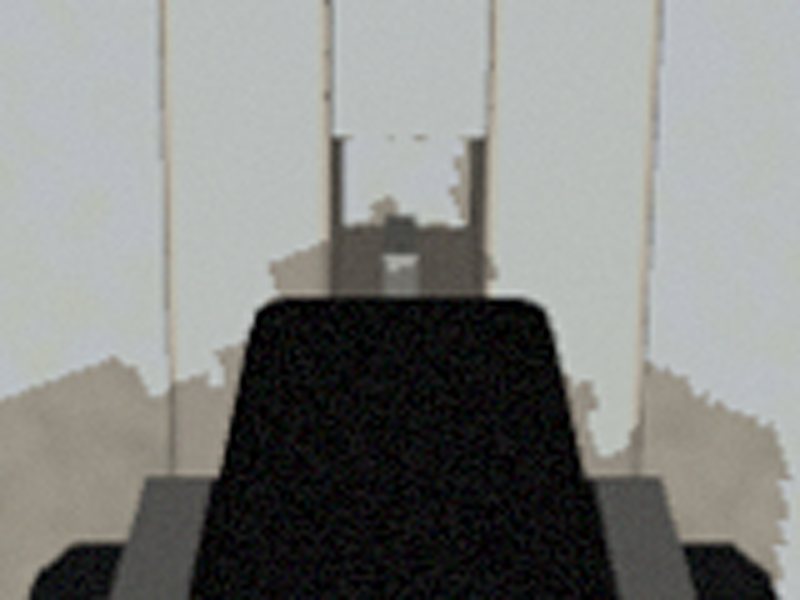

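```bash
python3 -c "
from fit import *
p=pickle.load(open('w29.pkl','rb'))
g=lambda a,s,o:np.array(a)/s+o-(.5-.5/s)
M=R.from_quat(st()['tcp_rot']).as_matrix();e=st()['eef_pos']
f=lambda uv,z:(M.T@(back(p,g([uv],5,[240,200]),z)[0]-e)*1e3).round(1)
print('blade end',f([400,217],.069),'hole far',f([411,137],.054),'hole L',f([330,200],.054),'hole R',f([490,200],.054))
"
```

```text
blade end [ 8.3  0.4 71. ] hole far [13.3  1.6 86. ] hole L [ 5.7 -7.9 86. ] hole R [ 5.7 10.9 86. ]
```

```bash
python3 -m crank '[[0.014,0.0075,0,0,0,0,0.2],[0.014,0.0075,0.03,0,0,0,0.2],[0.014,0.0075,0.06,0,0,0,0.2],[0.014,0.0075,0.09,0,0,0,0.2],[0.014,0.0075,0.12,0,0,0,0.2],[0.014,0.0075,0.15,0,0,0,0.2]]';python3 -c "
from fit import *
tool([.5206,-.3907,.076],np.pi/2-.35)"
```

```text
time: 31.45
eef_pos: [0.5202, -0.3909, 0.1182]
tcp_rot: [0.985, -0.175, -0.0, -0.0]
contact_force: [-0.0, 0.3, -0.7]
opening: 0.296
t 31.45 pos [ 0.5202 -0.3909  0.1182] shift [ 0.0025 -0.0021  0.2812] turn [-0.0001  0.0003 -0.0008] q6 1.122 open 0.296 F [-0.   0.3 -0.7]
```

In the hole. Down to just above seating.

```bash
python3 -m crank '[[0,0,0.06,0,0,0,0.2],[0,0,0.12,0,0,0,0.2],[0,0,0.18,0,0,0,0.2],[0,0,0.23,0,0,0,0.2],[0,0,0.25,0,0,0,0.2],[0,0,0.265,0,0,0,0.2],[0,0,0.275,0,0,0,0.2],[0,0,0.28,0,0,0,0.2]]'
```

```text
time: 32.25
eef_pos: [0.5205, -0.3912, 0.0771]
tcp_rot: [0.985, -0.175, 0.0, 0.0]
contact_force: [-0.9, 0.3, -1.4]
opening: 0.296
```

```bash
python3 -m crank '[[0,0,0.01,0,0,0,0.2],[0,0,0.015,0,0,0,0.2],[0,0,0.015,0,0,0,0.2]]'; python3 -m crank '[[0,0,0,0,0,0,0.5],[0,0,0,0,0,0,0.55],[0,0,0,0,0,0,0.55],[0,0,-0.1,0,0,0,0.55],[0,0,-0.4,0,0,0,0.55],[0,0,-0.8,0,0,0,0.55],[0,0,-1,0,0,0,0.55],[0,0,-1,0,0,0,0.55]]';python3 -c "
from fit import *
tool([.5122,-.0426,.19],np.pi/2-.054)
p=shot('wrist','w30')
crop(p,'w30a',230,100,430,300,3.5)"
```

```text
time: 32.55
eef_pos: [0.5206, -0.3913, 0.0762]
tcp_rot: [0.985, -0.175, 0.0, 0.0]
contact_force: [-1.7, 1.1, 5.7]
opening: 0.295
time: 33.35
eef_pos: [0.5233, -0.3939, 0.2352]
tcp_rot: [0.985, -0.175, 0.007, 0.005]
contact_force: [-0.1, -0.5, 0.3]
opening: 0.549
t 33.35 pos [ 0.5233 -0.3939  0.2352] shift [-0.8792 -2.1761  0.2726] turn [ 0.006  -0.0089 -0.1891] q6 1.122 open 0.549 F [-0.1 -0.5  0.3]
```

View pics/w30.png

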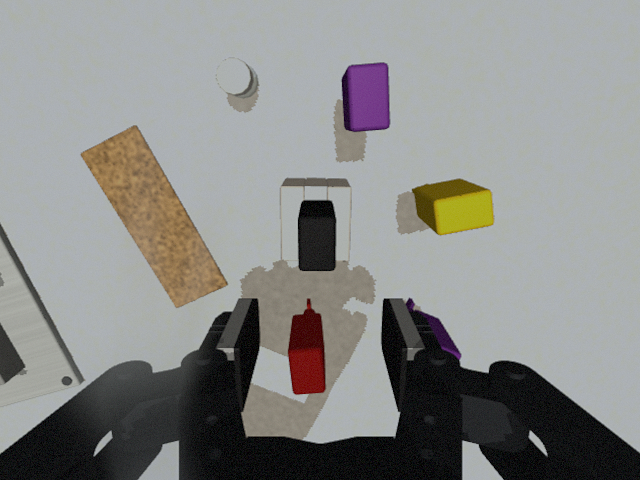

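```bash
python3 -m crank '[[-0.4,-0.5,0,0,0,-0.05,0.5],[-0.6,-1,0,0,0,-0.1,0.5],[-0.6,-1,0,0,0,-0.19,0.5],[-0.6,-1,0,0,0,-0.19,0.5],[-0.6,-1,0,0,0,-0.19,0.5],[-0.6,-1,0,0,0,-0.19,0.5]]';python3 -c "
from fit import *
tool([.5122,-.0426,.19],np.pi/2-.054)"
```

```text
time: 34.0
eef_pos: [0.487, -0.2187, 0.2239]
tcp_rot: [1.0, -0.026, -0.0, -0.0]
contact_force: [-0.7, -1.0, -0.2]
opening: 0.501
t 34.0 pos [ 0.487  -0.2187  0.2239] shift [ 0.1071 -1.1812  0.226 ] turn [-0.0001  0.0006  0.0015] q6 1.011 open 0.501 F [-0.7 -1.  -0.2]
```

```bash
python3 -m crank '[[0.11,-0.3,0,0,0,0,0.5],[0.11,-0.6,0.1,0,0,0,0.5],[0.11,-0.9,0.2,0,0,0,0.5],[0.11,-1,0.22,0,0,0,0.5],[0.11,-1,0.22,0,0,0,0.5],[0.11,-1,0.22,0,0,0,0.5]]';python3 -c "
from fit import *
tool([.5122,-.0426,.19],np.pi/2-.054)"
```

```text
time: 34.6
eef_pos: [0.5123, -0.0716, 0.1919]
tcp_rot: [1.0, -0.027, 0.0, 0.001]
contact_force: [-0.0, -0.4, 0.1]
opening: 0.502
t 34.6 pos [ 0.5123 -0.0716  0.1919] shift [-0.0113 -0.1932  0.0124] turn [ 0.0006 -0.0003  0.0005] q6 1.29 open 0.502 F [-0.  -0.4  0.1]
```

```bash
python3 -m crank '[[-0.01,-0.19,0,0,0,0,0.5],[-0.01,-0.19,0,0,0,0,0.5],[-0.01,-0.19,0,0,0,0,0.5]]';python3 -c "
from fit import *
tool([.5122,-.0426,.038],np.pi/2-.054)
p=shot('wrist','w31');pickle.dump(p,open('w31.pkl','wb'))"
```

```text
time: 34.9
eef_pos: [0.5124, -0.0433, 0.1923]
tcp_rot: [1.0, -0.027, 0.001, 0.001]
contact_force: [0.6, -0.9, -0.3]
opening: 0.5
t 34.9 pos [ 0.5124 -0.0433  0.1923] shift [-0.0028 -0.0055  1.0284] turn [ 0.0007 -0.0008  0.0002] q6 1.343 open 0.5 F [ 0.6 -0.9 -0.3]
```

View pics/w31.png

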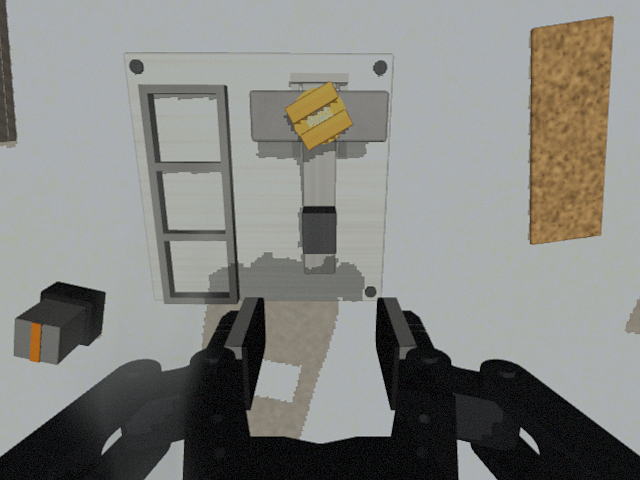

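```bash
python3 -m crank '[[0,-0.005,0.3,0,0,0,0.5],[0,-0.005,0.6,0,0,0,0.5],[0,-0.005,0.85,0,0,0,0.5],[0,-0.005,0.99,0,0,0,0.5],[0,-0.005,0.99,0,0,0,0.5]]'; python3 -m crank '[[0,0,0,0,0,0,0.2],[0,0,0,0,0,0,0.1],[0,0,0,0,0,0,0.1],[0,0,0,0,0,0,0.1],[0,0,0,0,0,0,0.1]]' 60; python3 -c "
from fit import *
tool([.5122,-.0426,.038],np.pi/2-.054)"
```

```text
time: 35.45
eef_pos: [0.509, -0.0415, 0.0396]
tcp_rot: [1.0, -0.027, -0.004, -0.001]
contact_force: [-0.4, -1.2, -0.6]
opening: 0.499
time: 35.95
eef_pos: [0.513, -0.042, 0.0446]
tcp_rot: [1.0, -0.026, 0.001, 0.001]
contact_force: [-1.5, -4.3, 3.4]
opening: 0.263
t 35.95 pos [ 0.513  -0.042   0.0446] shift [-0.005   0.0044  0.0442] turn [ 0.0013 -0.0019  0.0009] q6 1.346 open 0.263 F [-1.5 -4.3  3.4]
```

```bash
python3 -m crank '[[-0.04,0,0,0,0,0,0.1],[-0.1,0,0,0,0,0,0.1],[-0.16,0,0,0,0,0,0.1],[-0.22,0,0,0,0,0,0.1],[-0.28,0,0,0,0,0,0.1],[-0.34,0,0,0,0,0,0.1],[-0.4,0,0,0,0,0,0.1],[-0.45,0,0,0,0,0,0.1],[-0.47,0,0,0,0,0,0.1],[-0.47,0,0,0,0,0,0.1]]'; python3 -c "
from fit import *
tool([.5122,-.0426,.038],np.pi/2-.054)
p=shot('wrist','w32');pickle.dump(p,open('w32.pkl','wb'))"
```

```text
time: 36.95
eef_pos: [0.4422, -0.0376, 0.0446]
tcp_rot: [1.0, -0.026, 0.002, 0.0]
contact_force: [1.6, -1.1, 8.7]
opening: 0.265
t 36.95 pos [ 0.4422 -0.0376  0.0446] shift [0.4673 0.0085 0.0453] turn [ 0.0005 -0.0022  0.0008] q6 1.309 open 0.265 F [ 1.6 -1.1  8.7]
```

View pics/w32.png

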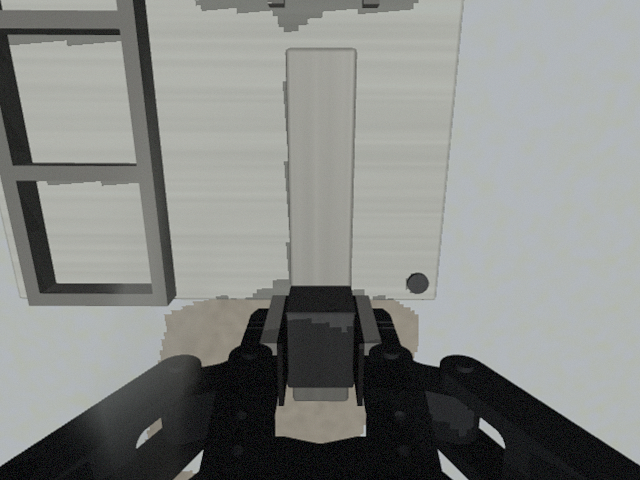

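```bash
python3 -m crank '[[0,0,-0.1,0,0,0,0.1],[0,0,-0.35,0,0,0,0.1],[0,0.3,-0.4,0,0,0,0.1],[0,0.6,-0.4,0,0,-0.03,0.1],[0,0.9,-0.4,0,0,-0.09,0.1],[0.2,1,-0.4,0,0,-0.09,0.1],[0.2,1,-0.4,0,0,-0.09,0.1],[0.2,1,-0.4,0,0,-0.09,0.1]]'; python3 -c "
from fit import *
tool([.527,-.248,.07],np.pi/2+.0915)"
```

```text
time: 37.8
eef_pos: [0.4608, -0.1872, 0.1007]
tcp_rot: [0.999, 0.044, -0.003, -0.002]
contact_force: [-1.8, 1.4, -2.1]
opening: 0.266
t 37.8 pos [ 0.4608 -0.1872  0.1007] shift [0.4049 0.4434 0.1998] turn [-0.0031  0.0039 -0.0021] q6 0.892 open 0.266 F [-1.8  1.4 -2.1]
```

```bash
python3 -m crank '[[0.2,0.2,0.05,0,0,0,0.1],[0.4,0.42,0.15,0,0,0,0.1],[0.4,0.44,0.2,0,0,0,0.1],[0.4,0.44,0.2,0,0,0,0.1],[0.4,0.44,0.2,0,0,0,0.1]]'; python3 -c "
from fit import *
tool([.527,-.248,.0386],np.pi/2+.0915)
p=shot('wrist','w33');pickle.dump(p,open('w33.pkl','wb'))"
```

```text
time: 38.3
eef_pos: [0.5271, -0.2469, 0.0719]
tcp_rot: [0.999, 0.045, -0.002, -0.001]
contact_force: [0.4, -0.0, -1.8]
opening: 0.265
t 38.3 pos [ 0.5271 -0.2469  0.0719] shift [-0.0008  0.0081  0.2222] turn [-0.0019  0.0022 -0.0011] q6 0.869 open 0.265 F [ 0.4 -0.  -1.8]
```

View pics/w33.png

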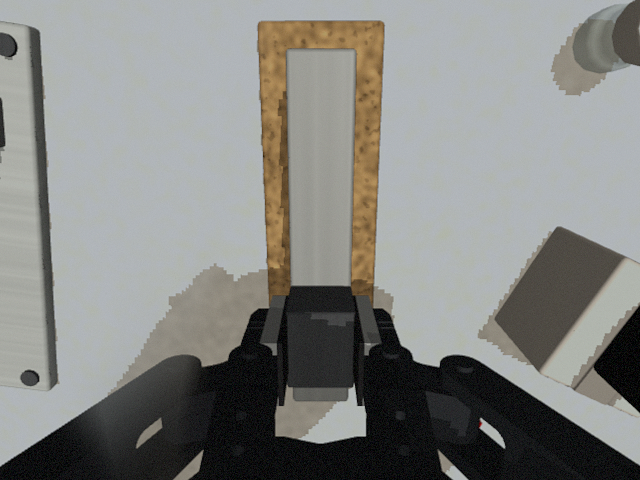

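Over the pad, aligned. Lower, release, lift.

```bash
python3 -m crank '[[0,0.005,0.1,0,0,0,0.1],[0,0.005,0.17,0,0,0,0.1],[0,0.005,0.21,0,0,0,0.1],[0,0.005,0.22,0,0,0,0.1],[0,0.005,0.225,0,0,0,0.1],[0,0.005,0.225,0,0,0,0.1]]'; python3 -m crank '[[0,0,0,0,0,0,0.3],[0,0,0,0,0,0,0.5],[0,0,0,0,0,0,0.5],[0,0,-0.1,0,0,0,0.5],[0,0,-0.4,0,0,0,0.5],[0,0,-0.8,0,0,0,0.5],[0,0,-1,0,0,0,0.5],[0,0,-1,0,0,0,0.5]]'; python3 -c "
from fit import *
tool([.45,.1,.3],np.pi/2)
p=shot('wrist','w34');pickle.dump(p,open('w34.pkl','wb'))"
```

```text
time: 38.95
eef_pos: [0.5293, -0.25, 0.0395]
tcp_rot: [0.999, 0.044, 0.0, 0.0]
contact_force: [-0.1, 0.1, -1.9]
opening: 0.266
time: 39.75
eef_pos: [0.533, -0.2524, 0.1994]
tcp_rot: [0.999, 0.044, 0.007, 0.005]
contact_force: [-0.1, -0.8, 0.3]
opening: 0.499
t 39.75 pos [ 0.533  -0.2524  0.1994] shift [-0.3339 -2.3816 -0.7008] turn [ 0.0065 -0.0084  0.0565] q6 0.868 open 0.499 F [-0.1 -0.8  0.3]
```

View pics/w34.png

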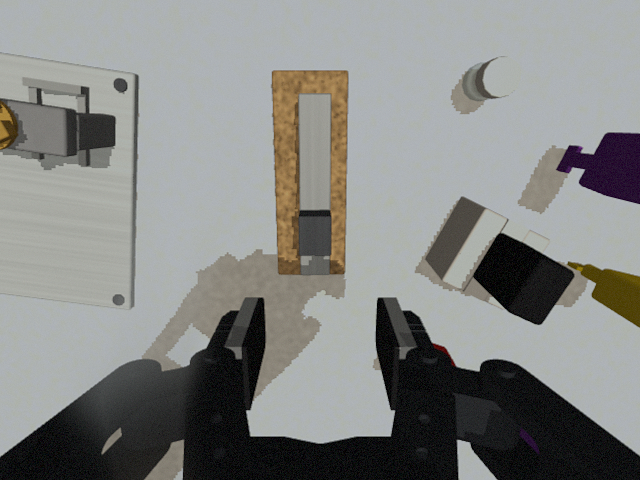

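```bash
python3 -m crank '[[-0.33,-0.5,-0.7,0,0,0.056,0.6],[-0.33,-1,-0.7,0,0,0.056,0.6],[-0.33,-1,-0.7,0,0,0.056,0.6],[-0.33,-1,-0.7,0,0,0.056,0.6],[-0.33,-1,-0.7,0,0,0.056,0.6]]'; python3 -m crank '[[-0.2,-0.5,0,0,0,0,0.6],[-0.2,-1,0,0,0,0,0.6],[-0.2,-1,0,0,0,0,0.6],[-0.2,-1,0,0,0,0,0.6]]'; python3 -m crank '[[0,-0.5,0,0,0,0,0.6],[0,-1,0,0,0,0,0.6],[0,-1,0,0,0,0,0.6],[0,-1,0,0,0,0,0.6],[0,-1,0,0,0,0,0.6]]'; python3 -c "
from fit import *
tool([.45,.3,.33],np.pi/2)
p=shot('top');crop(p,'t35',130,200,370,330,3.2)
p=shot('wrist','w35');pickle.dump(p,open('w35.pkl','wb'))"
```

```text
time: 40.3
eef_pos: [0.4662, -0.1018, 0.2974]
tcp_rot: [1.0, 0.002, 0.002, 0.0]
contact_force: [0.3, -0.4, 0.4]
opening: 0.598
time: 40.7
eef_pos: [0.435, 0.0491, 0.2931]
tcp_rot: [1.0, 0.003, -0.001, -0.001]
contact_force: [0.3, -0.5, -1.8]
opening: 0.602
time: 41.2
eef_pos: [0.4362, 0.1953, 0.293]
tcp_rot: [1.0, 0.001, -0.001, 0.001]
contact_force: [1.4, -0.7, -0.1]
opening: 0.6
t 41.2 pos [0.4362 0.1953 0.293 ] shift [ 0.0936 -0.6976 -0.2479] turn [0.0009 0.0015 0.0018] q6 1.777 open 0.6 F [ 1.4 -0.7 -0.1]
```

View pics/w35.png

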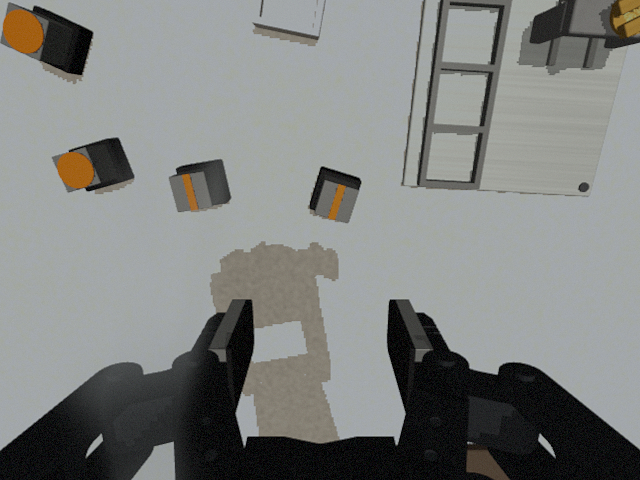

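View pics/t35.png

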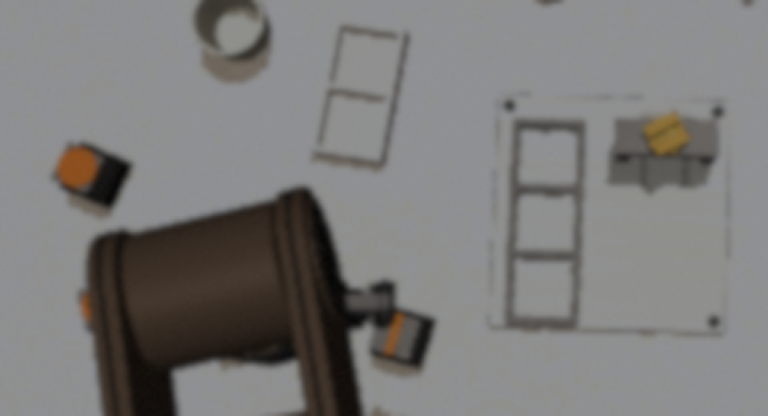

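```bash
python3 -m crank '[[0.4,-0.3,-0.25,0,0,0,0.6],[0.6,-0.5,-0.25,0,0,0,0.6],[0.6,-0.5,-0.25,0,0,0,0.6],[0.6,-0.5,-0.25,0,0,0,0.6],[0.6,-0.5,-0.25,0,0,0,0.6]]'; python3 -c "
from fit import *
tool([.45,.3,.33],np.pi/2)
p=shot('wrist','w36');pickle.dump(p,open('w36.pkl','wb'))
hsv=cv2.cvtColor(p['pixels'],cv2.COLOR_RGB2HSV)
m=((hsv[...,0]<16)&(hsv[...,1]>150)&(hsv[...,2]>90)).astype(np.uint8)
n,l,s,c=cv2.connectedComponentsWithStats(m)
for i in range(1,n):
  if s[i,4]>150:
    b=back(p,np.argwhere(l==i)[:,::-1],.060)[:,:2]
    r=cv2.minAreaRect((b*1e3).astype(np.float32)); print(c[i].round(1),s[i,4],'centre',b.mean(0).round(4),r)
"
```

```text
time: 41.8
eef_pos: [0.5268, 0.2685, 0.3311]
tcp_rot: [1.0, -0.001, -0.001, 0.0]
contact_force: [-0.5, -0.2, 0.5]
opening: 0.6
t 41.8 pos [0.5268 0.2685 0.3311] shift [-0.5123 -0.2095  0.0077] turn [ 0.0006  0.001  -0.0011] q6 1.873 open 0.6 F [-0.5 -0.2  0.5]
[144.2 140.8] 841 centre [0.5782 0.4414] ((578.2838745117188, 441.608154296875), (31.454221725463867, 32.10078430175781), 83.4135971069336)
[179.1 251. ] 531 centre [0.4632 0.4186] ((463.74493408203125, 418.5306396484375), (30.318479537963867, 30.49493980407715), 89.98805236816406)
[276.4 267.8] 181 centre [0.444  0.3148] ((443.68096923828125, 314.67706298828125), (33.49372100830078, 7.019745826721191), 9.479085922241211)
```

View pics/w36.png

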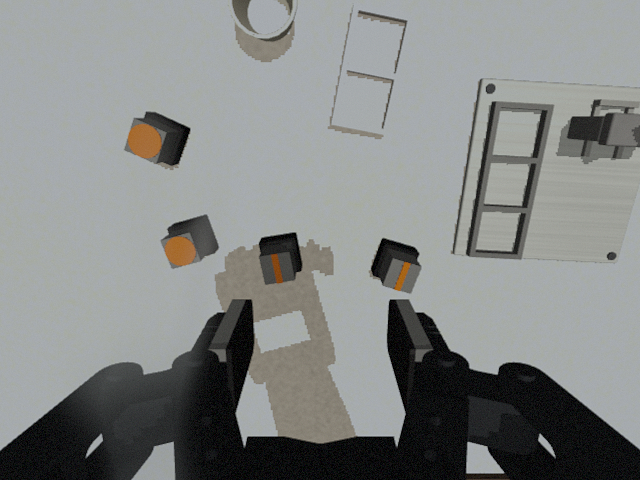

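```bash
python3 -c "
from fit import *
p=pickle.load(open('w36.pkl','rb'))
crop(p,'w36a',315,0,425,150,5)
crop(p,'w36b',110,100,210,280,4)
hsv=cv2.cvtColor(p['pixels'],cv2.COLOR_RGB2HSV)
m=((hsv[...,0]<20)&(hsv[...,1]>150)&(hsv[...,2]>90)).astype(np.uint8)
n,l,s,c=cv2.connectedComponentsWithStats(m)
for i in range(1,n):
  if s[i,4]>100:
    b=back(p,np.argwhere(l==i)[:,::-1],.060)[:,:2]
    r=cv2.minAreaRect((b*1e3).astype(np.float32)); print(c[i].round(1),s[i,4],'centre',b.mean(0).round(4),r)
"
```

```text
[144.2 140.7] 865 centre [0.5783 0.4414] ((578.2838745117188, 441.608154296875), (31.454221725463867, 32.10078430175781), 83.4135971069336)
[178.9 250.3] 630 centre [0.4641 0.4187] ((463.74493408203125, 418.5306396484375), (30.318479537963867, 30.49493980407715), 89.98805236816406)
[276.5 267.9] 183 centre [0.4439 0.3148] ((443.68096923828125, 314.67706298828125), (33.49372100830078, 7.019745826721191), 9.479085922241211)
[402.  275.6] 181 centre [0.4349 0.1779] ((434.5480651855469, 178.11172485351562), (7.029428005218506, 33.7454948425293), 72.29480743408203)
```

View pics/w36a.png

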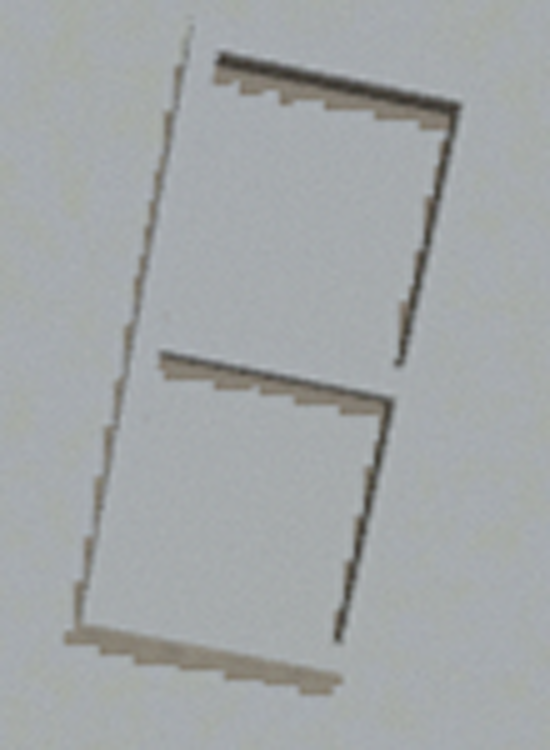

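View pics/w36b.png

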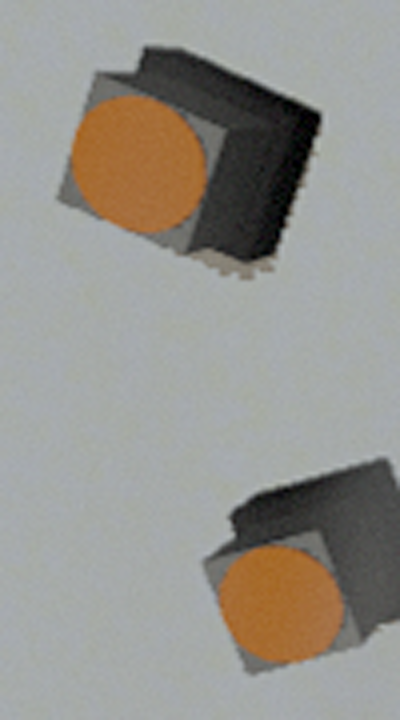

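```bash
python3 -c "
from fit import *
p=pickle.load(open('w36.pkl','rb'))
g=lambda a,s,o:np.array(a)/s+o-(.5-.5/s)
T=g([[80,627],[342,678],[190,22],[220,55],[460,103],[160,353],[392,400]],5,[315,0])
o=[[-.059,.031],[-.059,-.031],[.059,.031],[.053,.025],[.053,-.025],[-.003,.025],[-.003,-.025]]
t,e=fitpose(p,np.c_[o,np.full(7,.022)],T,[.65,.2,-.2]);print('tray',t,e)
c,s=np.cos(t[2]),np.sin(t[2])
for x in (.028,-.028): print('pocket',t[0]+c*x,t[1]+s*x)
for nm,C in (('r1',[[97,72],[228,130],[190,253],[60,200]]),('r2',[[205,560],[322,530],[362,640],[250,673]])):
  h=back(p,g(C,4,[110,100]),.06)[:,:2];print(nm,h.mean(0),[np.arctan2(*(h[j]-h[i])[::-1]).round(3) for i,j in ((0,1),(1,2),(2,3),(3,0))],np.linalg.norm(h-np.roll(h,1,0),axis=1).round(4))
"
```

```text
tray [ 0.64491923  0.21582898 -0.19279367] 2.7077528753160323
pocket 0.6724004706437844 0.21046413759009638
pocket 0.6174379941409099 0.2211938242896689
r1 [0.57826451 0.44002441] [np.float64(-1.993), np.float64(2.735), np.float64(1.171), np.float64(-0.411)] [0.0333 0.0333 0.0325 0.0334]
r2 [0.46449692 0.41661168] [np.float64(-1.316), np.float64(-2.891), np.float64(1.866), np.float64(0.26)] [0.0332 0.0329 0.0318 0.0326]
```

```bash
python3 -c "
from fit import *
tool([.4438,.3147,.13],np.pi/2+.165)"
```

```text
t 41.85 pos [0.5263 0.2685 0.3311] shift [-0.5483 -0.3086  1.341 ] turn [ 0.0005  0.001  -0.106 ] q6 1.873 open 0.603 F [-0.2 -0.5 -0.8]
```

```bash
python3 -m crank '[[-0.25,-0.15,0.2,0,0,-0.05,0.65],[-0.55,-0.31,0.5,0,0,-0.106,0.65],[-0.55,-0.31,0.8,0,0,-0.106,0.65],[-0.55,-0.31,1,0,0,-0.106,0.65],[-0.55,-0.31,1,0,0,-0.106,0.65],[-0.55,-0.31,1,0,0,-0.106,0.65]]'; python3 -c "
from fit import *
tool([.4438,.3147,.13],np.pi/2+.165)
p=shot('wrist','w37');pickle.dump(p,open('w37.pkl','wb'))
hsv=cv2.cvtColor(p['pixels'],cv2.COLOR_RGB2HSV)
m=((hsv[...,0]<20)&(hsv[...,1]>150)&(hsv[...,2]>90)).astype(np.uint8)
n,l,s,c=cv2.connectedComponentsWithStats(m)
for i in range(1,n):
  if s[i,4]>100:
    b=back(p,np.argwhere(l==i)[:,::-1],.060)[:,:2]
    r=cv2.minAreaRect((b*1e3).astype(np.float32)); print(c[i].round(1),s[i,4],'centre',b.mean(0).round(4),r)
"
```

```text
time: 42.45
eef_pos: [0.4436, 0.3158, 0.1823]
tcp_rot: [0.997, 0.083, -0.0, 0.0]
contact_force: [-0.4, 1.2, 1.0]
opening: 0.65
t 42.45 pos [0.4436 0.3158 0.1823] shift [1.000e-04 7.200e-03 3.486e-01] turn [0.0002 0.0004 0.0007] q6 1.837 open 0.65 F [-0.4  1.2  1. ]
[169.5 176.8] 1951 centre [0.4639 0.4176] ((463.49517822265625, 417.872314453125), (32.2003059387207, 31.993457794189453), 52.147918701171875)
[320.2 231.7] 492 centre [0.4437 0.3149] ((443.2844543457031, 314.9716491699219), (33.727298736572266, 6.880369663238525), 9.621355056762695)
[511.  275.3] 470 centre [0.4348 0.1782] ((434.55792236328125, 178.28155517578125), (7.419600486755371, 33.81488800048828), 72.58423614501953)
```

View pics/w37.png

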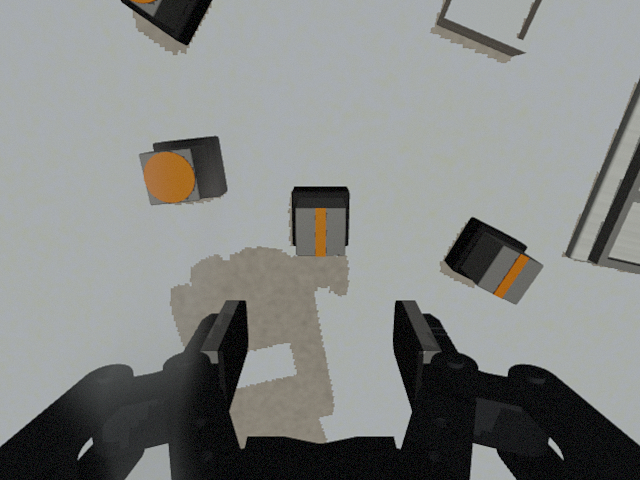

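```bash
python3 -m crank '[[0,0.006,0.3,0,0,0,0.65],[0,0.006,0.6,0,0,0,0.65],[0,0.006,0.85,0,0,0,0.65],[0,0.006,0.98,0,0,0,0.65],[0,0.006,1,0,0,0,0.65]]'; python3 -m crank '[[0,0,0.005,0,0,0,0.4],[0,0,0.005,0,0,0,0.2],[0,0,0.005,0,0,0,0.2],[0,0,0.005,0,0,0,0.2],[0,0,0.005,0,0,0,0.2]]' 50; python3 -m crank '[[0,0,-0.1,0,0,0,0.2],[0,0,-0.3,0,0,0,0.2],[0,0,-0.5,0,0,0,0.2],[0,0,-0.5,0,0,0,0.2]]'; python3 -c "
from fit import *
tool([.6724,.2105,.1],np.pi/2-.193)
p=shot('wrist','w38')"
```

```text
time: 43.0
eef_pos: [0.4447, 0.3154, 0.0318]
tcp_rot: [0.997, 0.083, -0.0, 0.0]
contact_force: [-0.1, 0.1, 0.2]
opening: 0.651
time: 43.5
eef_pos: [0.4464, 0.3167, 0.0341]
tcp_rot: [0.997, 0.084, 0.003, -0.001]
contact_force: [-0.2, -1.4, 6.7]
opening: 0.387
time: 43.9
eef_pos: [0.4467, 0.3174, 0.1117]
tcp_rot: [0.996, 0.084, 0.005, -0.002]
contact_force: [0.8, 0.4, -0.8]
opening: 0.39
t 43.9 pos [0.4467 0.3174 0.1117] shift [1.364  0.9538 0.0879] turn [-0.0028 -0.0056  0.2295] q6 1.836 open 0.39 F [ 0.8  0.4 -0.8]
```

View pics/w38.png

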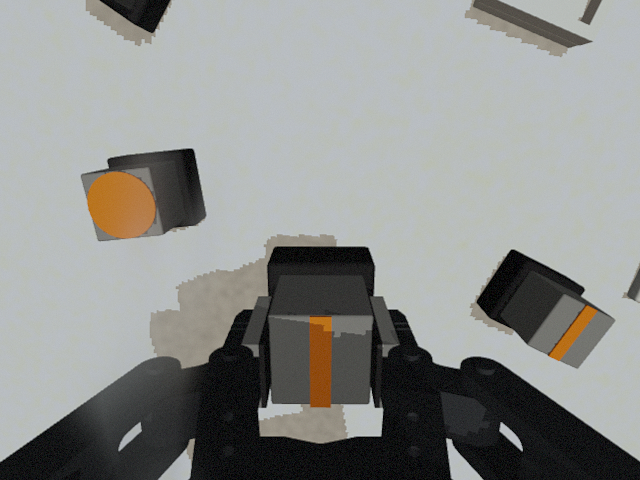

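```bash
cat > tag.py <<'E'
from fit import *
def tag(p,dz=.026):
    s=st();M=R.from_quat(s['tcp_rot']).as_matrix();e=s['eef_pos']
    hsv=cv2.cvtColor(p['pixels'],cv2.COLOR_RGB2HSV)
    m=((hsv[...,0]<20)&(hsv[...,1]>150)&(hsv[...,2]>60)).astype(np.uint8)
    n,l,S,c=cv2.connectedComponentsWithStats(m)
    for i in range(1,n):
        if S[i,4]>100 and abs(c[i][0]-320)<40 and 290<c[i][1]<430:
            x,y,w,h=S[i,:4]
            b=back(p,[[x+w/2-.5,y+h/2-.5]],e[2]+dz)[0]
            print('held tag px',c[i].round(),(x,y,w,h),'in tool mm',(M.T@(b-e)*1e3).round(1))
E
python3 -c "
from tag import *
p=shot('wrist');tag(p)"
```

```text
held tag px [320. 361.] (np.int32(310), np.int32(316), np.int32(22), np.int32(91)) in tool mm [ -2.4   0.5 -26. ]
```

```bash
python3 -m crank '[[0.3,0.2,0,0,0,0.05,0.2],[0.6,0.45,0,0,0,0.14,0.2],[0.85,0.7,0,0,0,0.23,0.2],[1,0.9,0,0,0,0.23,0.2],[1,0.95,0,0,0,0.23,0.2],[1,0.95,0,0,0,0.23,0.2]]'; python3 -c "
from tag import *
tool([.6753,.2099,.1],np.pi/2-.193)"
```

```text
time: 44.6
eef_pos: [0.6149, 0.1984, 0.1036]
tcp_rot: [0.995, -0.098, -0.002, 0.0]
contact_force: [-1.1, -0.1, -1.6]
opening: 0.389
t 44.6 pos [0.6149 0.1984 0.1036] shift [ 0.38   -0.1544  0.0222] turn [ 0.0009  0.0027 -0.0027] q6 1.923 open 0.389 F [-1.1 -0.1 -1.6]
```

```bash
python3 -m crank '[[0.2,-0.1,0,0,0,0,0.2],[0.38,-0.155,0,0,0,-0.002,0.2],[0.38,-0.155,0,0,0,-0.002,0.2],[0.38,-0.155,0,0,0,-0.002,0.2],[0.38,-0.155,0,0,0,-0.002,0.2]]'; python3 -c "
from tag import *
tool([.6753,.2099,.1],np.pi/2-.193)
p=shot('wrist','w39');pickle.dump(p,open('w39.pkl','wb'));tag(p)"
```

```text
time: 45.1
eef_pos: [0.6737, 0.213, 0.1049]
tcp_rot: [0.996, -0.095, -0.002, 0.0]
contact_force: [-0.9, -0.7, -1.8]
opening: 0.383
t 45.1 pos [0.6737 0.213  0.1049] shift [0.0145 0.0182 0.0326] turn [0.0005 0.002  0.0021] q6 1.923 open 0.383 F [-0.9 -0.7 -1.8]
held tag px [320. 361.] (np.int32(310), np.int32(316), np.int32(22), np.int32(91)) in tool mm [ -2.2   0.8 -26. ]
```

View pics/w39.png

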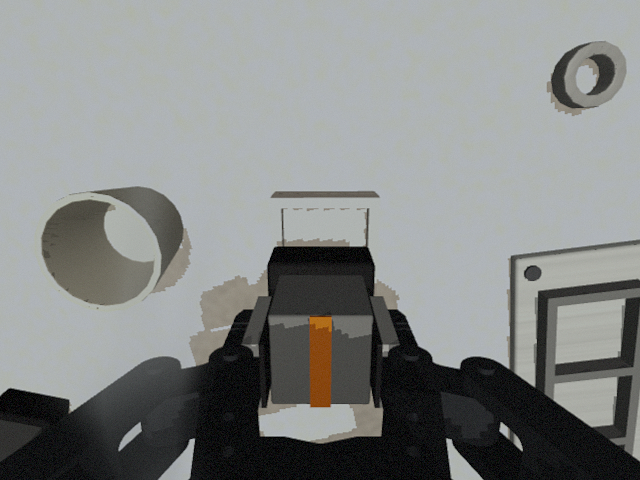

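```bash
python3 -c "
from tag import *
p=pickle.load(open('w39.pkl','rb'));crop(p,'w39a',250,170,400,260,5)
b=back(p,[[271,197],[380,197],[283,209],[368,209]],.022)[:,:2]
t=np.array([.645,.2158]);c,s=np.cos(-.193),np.sin(-.193)
print(((b-t)@np.array([[c,-s],[s,c]])*1e3).round(1))
"
```

```text
[[ 59.9  29.6]
 [ 60.2 -31.5]
 [ 53.1  23. ]
 [ 53.3 -25. ]]
```

View pics/w39a.png

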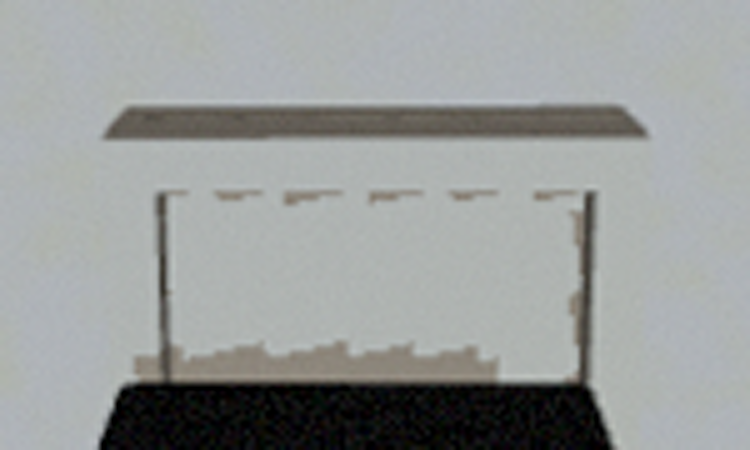

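```bash
python3 -m crank '[[0.016,0.018,0,0,0,0.002,0.2],[0.016,0.018,0.1,0,0,0.002,0.2],[0.016,0.018,0.2,0,0,0.002,0.2],[0.016,0.018,0.25,0,0,0.002,0.2],[0.016,0.018,0.3,0,0,0.002,0.2],[0.016,0.018,0.35,0,0,0.002,0.2],[0.016,0.018,0.39,0,0,0.002,0.2],[0.016,0.018,0.4,0,0,0.002,0.2]]'; python3 -c "
from tag import *
tool([.6753,.2099,.0441],np.pi/2-.193)"
```

```text
time: 45.95
eef_pos: [0.6773, 0.2089, 0.045]
tcp_rot: [0.995, -0.097, -0.001, 0.0]
contact_force: [-0.9, -0.7, -0.6]
opening: 0.388
t 45.95 pos [0.6773 0.2089 0.045 ] shift [-0.0143 -0.0039  0.0057] turn [ 0.0003  0.0009 -0.0007] q6 1.921 open 0.388 F [-0.9 -0.7 -0.6]
```

```bash
python3 -m crank '[[0,0,0.005,0,0,0,0.5],[0,0,0.005,0,0,0,0.6],[0,0,0.005,0,0,0,0.6],[0,0,-0.15,0,0,0,0.6],[0,0,-0.45,0,0,0,0.6],[0,0,-0.8,0,0,0,0.6],[0,0,-1,0,0,0,0.6],[-0.3,0,-1,0,0,0,0.6],[-0.3,0,-1,0,0,0,0.6]]'; python3 -c "
from tag import *
tool([.4347,.1782,.15],np.pi/2-.309)
p=shot('wrist','w40');pickle.dump(p,open('w40.pkl','wb'))"
```

```text
time: 46.85
eef_pos: [0.6293, 0.2187, 0.1963]
tcp_rot: [0.995, -0.096, -0.002, -0.0]
contact_force: [-0.4, -0.9, -1.5]
opening: 0.596
t 46.85 pos [0.6293 0.2187 0.1963] shift [-1.2209  0.513   0.3131] turn [0.0003 0.002  0.0743] q6 1.945 open 0.596 F [-0.4 -0.9 -1.5]
```

View pics/w40.png

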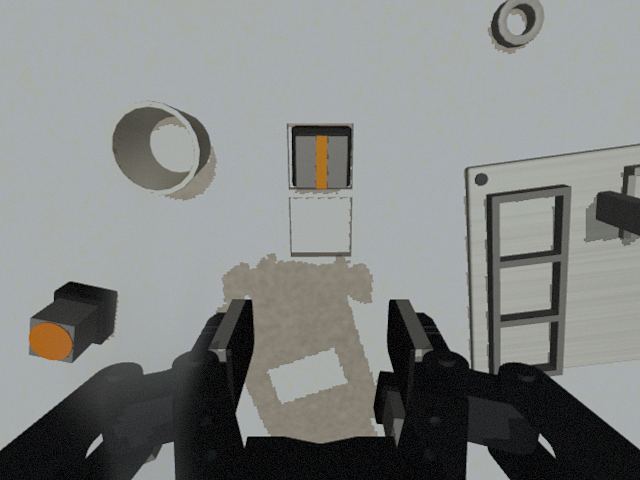

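```bash
python3 -m crank '[[-0.3,0.15,0,0,0,0.05,0.65],[-0.6,0.3,0,0,0,0.074,0.65],[-0.9,0.45,0,0,0,0.074,0.65],[-1,0.51,0.1,0,0,0.074,0.65],[-1,0.51,0.1,0,0,0.074,0.65],[-1,0.51,0.1,0,0,0.074,0.65]]'; python3 -c "
from tag import *
tool([.4347,.1782,.15],np.pi/2-.309)"
```

```text
time: 47.5
eef_pos: [0.473, 0.1715, 0.1818]
tcp_rot: [0.988, -0.155, 0.001, -0.0]
contact_force: [0.3, 0.4, -0.5]
opening: 0.652
t 47.5 pos [0.473  0.1715 0.1818] shift [-0.2569  0.0359  0.2118] turn [-0.0005 -0.001  -0.0011] q6 2.028 open 0.652 F [ 0.3  0.4 -0.5]
```

```bash
python3 -m crank '[[-0.15,0.036,0,0,0,0,0.65],[-0.257,0.036,0,0,0,0,0.65],[-0.257,0.036,0,0,0,0,0.65]]'; python3 -c "
from tag import *
tool([.4347,.1782,.030],np.pi/2-.309)
p=shot('wrist','w41');pickle.dump(p,open('w41.pkl','wb'))
hsv=cv2.cvtColor(p['pixels'],cv2.COLOR_RGB2HSV)
m=((hsv[...,0]<20)&(hsv[...,1]>150)&(hsv[...,2]>90)).astype(np.uint8)
n,l,s,c=cv2.connectedComponentsWithStats(m)
for i in range(1,n):
  if s[i,4]>100:
    b=back(p,np.argwhere(l==i)[:,::-1],.060)[:,:2]
    r=cv2.minAreaRect((b*1e3).astype(np.float32)); print(c[i].round(1),s[i,4],'centre',b.mean(0).round(4),r)
"
```

```text
time: 47.8
eef_pos: [0.4343, 0.1788, 0.1821]
tcp_rot: [0.988, -0.154, 0.001, -0.0]
contact_force: [0.8, 0.7, 0.1]
opening: 0.653
t 47.8 pos [0.4343 0.1788 0.1821] shift [0.0023 0.0043 1.0137] turn [-0.0006 -0.0008 -0.0003] q6 2.054 open 0.653 F [0.8 0.7 0.1]
[320.4 231.9] 496 centre [0.4345 0.1779] ((434.294921875, 178.25323486328125), (6.736405849456787, 33.69374084472656), 72.5744857788086)
[  3.5 296.9] 230 centre [0.457 0.407] ((456.63885498046875, 406.38507080078125), (6.251729965209961, 25.413238525390625), 59.46112823486328)
```

View pics/w41.png

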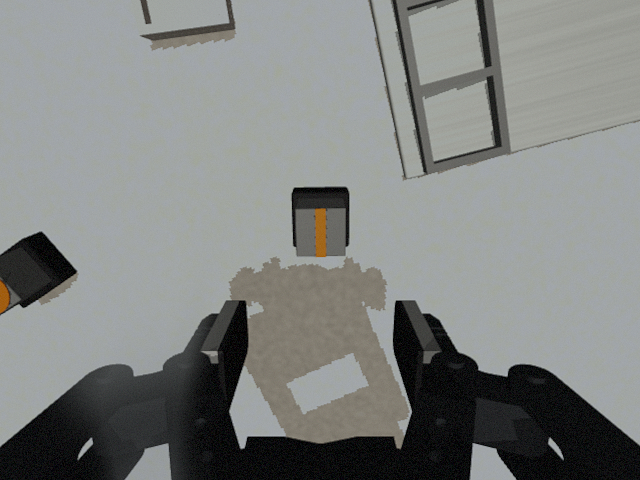

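```bash
python3 -m crank '[[0,0.004,0.3,0,0,0,0.65],[0,0.004,0.6,0,0,0,0.65],[0,0.004,0.85,0,0,0,0.65],[0,0.004,0.98,0,0,0,0.65],[0,0.004,1,0,0,0,0.65]]'; python3 -m crank '[[0,0,0.005,0,0,0,0.4],[0,0,0.005,0,0,0,0.2],[0,0,0.005,0,0,0,0.2],[0,0,0.005,0,0,0,0.2],[0,0,0.005,0,0,0,0.2]]' 50; python3 -m crank '[[0,0,-0.1,0,0,0,0.2],[0,0,-0.3,0,0,0,0.2],[0,0,-0.5,0,0,0,0.2],[0,0,-0.5,0,0,0,0.2]]'; python3 -c "
from tag import *
tool([.6203,.2206,.1],np.pi/2-.193)
p=shot('wrist','w42');tag(p)"
```

```text
time: 48.35
eef_pos: [0.4327, 0.1771, 0.0284]
tcp_rot: [0.988, -0.155, -0.002, 0.001]
contact_force: [-0.5, 0.5, 0.0]
opening: 0.649
time: 48.85
eef_pos: [0.4342, 0.1778, 0.0315]
tcp_rot: [0.988, -0.154, 0.001, -0.0]
contact_force: [-0.3, -0.2, 2.3]
opening: 0.388
time: 49.25
eef_pos: [0.4364, 0.1783, 0.11]
tcp_rot: [0.988, -0.154, 0.005, -0.002]
contact_force: [0.4, -0.6, -1.1]
opening: 0.394
t 49.25 pos [0.4364 0.1783 0.11  ] shift [ 1.0811 -0.6426  0.0788] turn [-0.0026 -0.0056 -0.0746] q6 2.053 open 0.394 F [ 0.4 -0.6 -1.1]
held tag px [320. 360.] (np.int32(309), np.int32(315), np.int32(23), np.int32(93)) in tool mm [ -2.2  -0.  -26. ]
```

```bash
python3 -m crank '[[0.3,-0.2,0,0,0,-0.03,0.2],[0.6,-0.4,0,0,0,-0.074,0.2],[0.85,-0.55,0,0,0,-0.074,0.2],[1,-0.64,0.03,0,0,-0.074,0.2],[1,-0.64,0.03,0,0,-0.074,0.2],[1,-0.64,0.03,0,0,-0.074,0.2]]'; python3 -c "
from tag import *
tool([.6201,.2207,.1],np.pi/2-.193)"
```

```text
time: 49.9
eef_pos: [0.6037, 0.2229, 0.0981]
tcp_rot: [0.995, -0.097, -0.002, 0.001]
contact_force: [0.0, 0.1, -1.4]
opening: 0.388
t 49.9 pos [0.6037 0.2229 0.0981] shift [ 0.1098 -0.0069 -0.0135] turn [ 0.0012  0.0031 -0.0007] q6 1.961 open 0.388 F [ 0.   0.1 -1.4]
```

```bash
python3 -m crank '[[0.11,-0.005,0,0,0,0,0.2],[0.11,-0.005,0,0,0,0,0.2],[0.11,-0.005,0,0,0,0,0.2],[0.11,-0.005,0,0,0,0,0.2]]'; python3 -c "
from tag import *
tool([.6201,.2207,.0425],np.pi/2-.193)
p=shot('wrist','w43');tag(p)"
```

```text
time: 50.3
eef_pos: [0.6202, 0.2207, 0.1006]
tcp_rot: [0.995, -0.097, -0.001, 0.0]
contact_force: [-0.2, -0.1, -1.7]
opening: 0.39
t 50.3 pos [0.6202 0.2207 0.1006] shift [-3.00e-04  2.00e-04  3.87e-01] turn [ 0.0003  0.0008 -0.0006] q6 1.953 open 0.39 F [-0.2 -0.1 -1.7]
held tag px [320. 360.] (np.int32(309), np.int32(315), np.int32(23), np.int32(93)) in tool mm [ -2.2   0.8 -26. ]
```

View pics/w43.png

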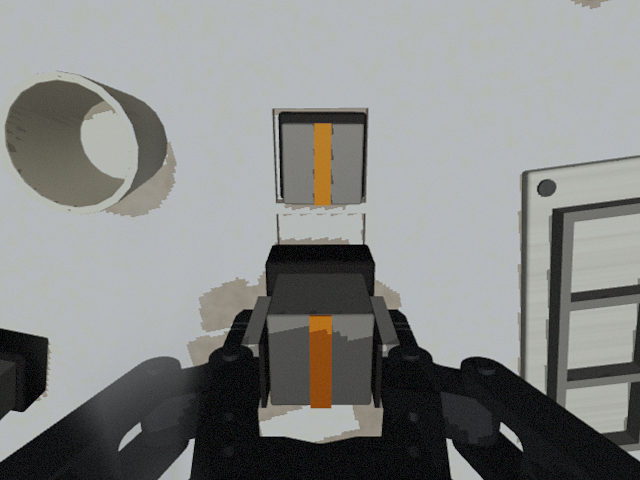

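```bash
python3 -m crank '[[0,0.002,0.1,0,0,0,0.2],[0,0.002,0.2,0,0,0,0.2],[0,0.002,0.25,0,0,0,0.2],[0,0.002,0.3,0,0,0,0.2],[0,0.002,0.35,0,0,0,0.2],[0,0.002,0.375,0,0,0,0.2],[0,0.002,0.38,0,0,0,0.2]]'; python3 -c "
from tag import *
tool([.6201,.2207,.0425],np.pi/2-.193)"
```

```text
time: 51.05
eef_pos: [0.6213, 0.2204, 0.0431]
tcp_rot: [0.995, -0.097, -0.0, 0.0]
contact_force: [-0.3, 0.9, -1.1]
opening: 0.39
t 51.05 pos [0.6213 0.2204 0.0431] shift [-0.0081 -0.0004  0.004 ] turn [ 0.0002  0.0006 -0.0007] q6 1.952 open 0.39 F [-0.3  0.9 -1.1]
```

Release, lift, then go back and look.

```bash
python3 -m crank '[[0,0,0.004,0,0,0,0.5],[0,0,0.004,0,0,0,0.6],[0,0,0.004,0,0,0,0.6],[0,0,-0.15,0,0,0,0.6],[0,0,-0.45,0,0,0,0.6],[0,0,-0.8,0,0,0,0.6],[0,0,-1,0,0,0,0.6],[-0.4,0,-1,0,0,0,0.6],[-0.4,0,-1,0,0,0,0.6]]'; python3 -c "
from tag import *
tool([.4645,.417,.18],np.pi/2+.26)
p=shot('wrist','w44');pickle.dump(p,open('w44.pkl','wb'));crop(p,'w44a',240,100,400,300,3)"
```

```text
time: 51.95
eef_pos: [0.5595, 0.2328, 0.1948]
tcp_rot: [0.995, -0.096, -0.0, -0.0]
contact_force: [0.5, 0.2, -1.4]
opening: 0.597
t 51.95 pos [0.5595 0.2328 0.1948] shift [-0.8571 -1.0839  0.0997] turn [-0.0004  0.0006 -0.2883] q6 1.99 open 0.597 F [ 0.5  0.2 -1.4]
```

View pics/w44.png

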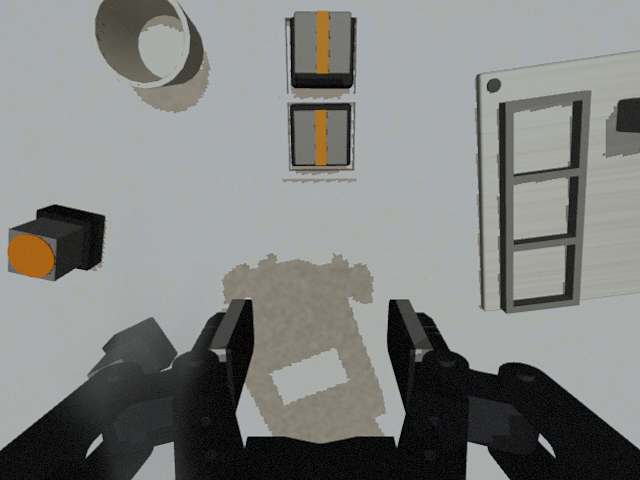

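```bash
python3 -m crank '[[-0.3,-0.3,0,0,0,-0.1,0.65],[-0.55,-0.6,0,0,0,-0.2,0.65],[-0.75,-0.85,0,0,0,-0.288,0.65],[-0.857,-1,0.08,0,0,-0.288,0.65],[-0.857,-1,0.08,0,0,-0.288,0.65],[-0.857,-1,0.08,0,0,-0.288,0.65]]'; python3 -c "
from tag import *
tool([.4645,.417,.18],np.pi/2+.26)
p=shot('wrist','w45');pickle.dump(p,open('w45.pkl','wb'))
hsv=cv2.cvtColor(p['pixels'],cv2.COLOR_RGB2HSV)
m=((hsv[...,0]<20)&(hsv[...,1]>150)&(hsv[...,2]>90)).astype(np.uint8)
n,l,s,c=cv2.connectedComponentsWithStats(m)
for i in range(1,n):
  if s[i,4]>100:
    b=back(p,np.argwhere(l==i)[:,::-1],.060)[:,:2]
    print(c[i].round(1),s[i,4],'centre',b.mean(0).round(4))
"
```

```text
time: 52.6
eef_pos: [0.4652, 0.4048, 0.1811]
tcp_rot: [0.992, 0.13, -0.0, 0.0]
contact_force: [-0.3, -0.6, -0.3]
opening: 0.647
t 52.6 pos [0.4652 0.4048 0.1811] shift [ 0.0162 -0.0795  0.0074] turn [0.0005 0.0003 0.0004] q6 1.862 open 0.647 F [-0.3 -0.6 -0.3]
[308.3  37. ] 2693 centre [0.5786 0.4416]
[299.4 228.9] 1826 centre [0.4639 0.418 ]
```

View pics/w45.png

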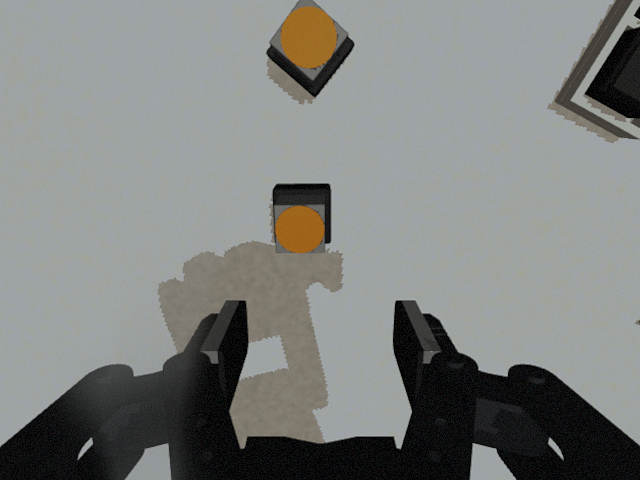

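```bash
python3 -m crank '[[0.015,-0.083,0.1,0,0,0,0.65],[0.015,-0.083,0.35,0,0,0,0.65],[0.015,-0.083,0.65,0,0,0,0.65],[0.015,-0.083,0.87,0,0,0,0.65],[0.015,-0.083,0.98,0,0,0,0.65],[0.015,-0.083,1,0,0,0,0.65]]'; python3 -m crank '[[0,0,0.003,0,0,0,0.4],[0,0,0.003,0,0,0,0.2],[0,0,0.003,0,0,0,0.2],[0,0,0.003,0,0,0,0.2],[0,0,0.003,0,0,0,0.2]]' 50; python3 -m crank '[[0,0,-0.1,0,0,0,0.2],[0,0,-0.3,0,0,0,0.2],[0,0,-0.5,0,0,0,0.2],[0,0,-0.5,0,0,0,0.2]]'; python3 -c "
from tag import *
tool([.5278,.054,.1],np.pi/2-.055)
p=shot('wrist','w46');tag(p)"
```

```text
time: 53.25
eef_pos: [0.4643, 0.4148, 0.0296]
tcp_rot: [0.992, 0.128, -0.002, 0.001]
contact_force: [0.2, -0.4, -0.3]
opening: 0.652
time: 53.75
eef_pos: [0.4659, 0.4174, 0.0336]
tcp_rot: [0.992, 0.129, 0.002, -0.001]
contact_force: [0.4, -0.7, 4.9]
opening: 0.387
time: 54.15
eef_pos: [0.4669, 0.4185, 0.1121]
tcp_rot: [0.992, 0.129, 0.004, -0.002]
contact_force: [0.6, 1.8, -0.8]
opening: 0.394
t 54.15 pos [0.4669 0.4185 0.1121] shift [-0.2293  2.4535  0.0707] turn [-0.0029 -0.0052  0.1996] q6 1.881 open 0.394 F [ 0.6  1.8 -0.8]
held tag px [320. 359.] (np.int32(270), np.int32(315), np.int32(102), np.int32(89)) in tool mm [ -2.    0.3 -26. ]
```

```bash
python3 -m crank '[[0,0.3,0,0,0,0.05,0.2],[0,0.6,0,0,0,0.1,0.2],[0,0.9,0,0,0,0.2,0.2],[0,1,0,0,0,0.2,0.2],[0,1,0,0,0,0.2,0.2]]'; python3 -m crank '[[0,0.3,0,0,0,0,0.2],[0,0.6,0,0,0,0,0.2],[0,0.9,0,0,0,0,0.2],[0,1,0,0,0,0,0.2],[0,1,0,0,0,0,0.2]]'; python3 -c "
from tag import *
tool([.5305,.0554,.1],np.pi/2-.055)"
```

```text
time: 54.7
eef_pos: [0.5021, 0.2695, 0.1047]
tcp_rot: [1.0, -0.029, -0.002, 0.001]
contact_force: [-0.3, 0.8, -1.6]
opening: 0.387
time: 55.2
eef_pos: [0.4939, 0.1213, 0.1058]
tcp_rot: [1.0, -0.029, -0.001, -0.0]
contact_force: [0.1, 0.1, -2.0]
opening: 0.391
t 55.2 pos [0.4939 0.1213 0.1058] shift [0.2688 0.425  0.038 ] turn [-0.0003  0.0008 -0.0015] q6 1.669 open 0.391 F [ 0.1  0.1 -2. ]
```

```bash
python3 -m crank '[[0.15,0.2,0,0,0,0,0.2],[0.27,0.42,0,0,0,0,0.2],[0.27,0.42,0,0,0,0,0.2],[0.27,0.42,0,0,0,0,0.2],[0.27,0.42,0,0,0,0,0.2]]'; python3 -c "
from tag import *
tool([.5305,.0554,.1],np.pi/2-.055)
p=shot('wrist','w47');pickle.dump(p,open('w47.pkl','wb'));tag(p)"
```

```text
time: 55.7
eef_pos: [0.5307, 0.0585, 0.1058]
tcp_rot: [1.0, -0.027, -0.001, -0.0]
contact_force: [0.1, 0.5, -1.2]
opening: 0.39
t 55.7 pos [0.5307 0.0585 0.1058] shift [0.     0.0209 0.0385] turn [-0.0005  0.0009  0.0007] q6 1.544 open 0.39 F [ 0.1  0.5 -1.2]
held tag px [320. 360.] (np.int32(270), np.int32(315), np.int32(102), np.int32(89)) in tool mm [ -1.3   0.8 -26. ]
```

View pics/w47.png

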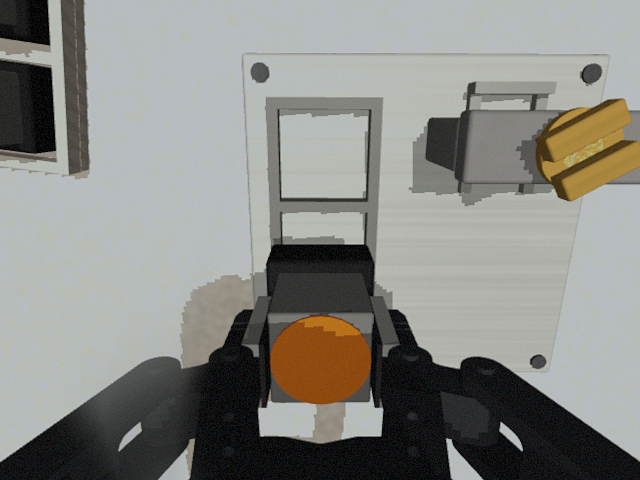

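```bash
python3 -c "
from tag import *
p=pickle.load(open('w47.pkl','rb'));crop(p,'w47a',255,85,395,255,4.4)"
```

```text
(no output)
```

View pics/w47a.png

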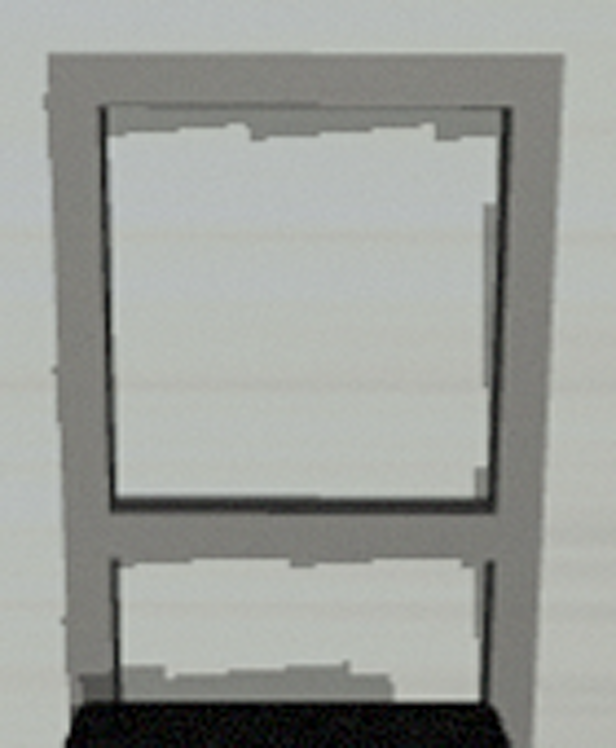

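```bash
python3 -c "
from tag import *
p=pickle.load(open('w47.pkl','rb'))
g=lambda a,s,o:np.array(a)/s+o-(.5-.5/s)
U=g([[48,53],[564,55],[100,105],[512,107],[110,513],[496,513],[115,558],[493,558]],4.4,[255,85])
o=np.array([[.087,.031],[.087,-.031],[.081,.025],[.081,-.025],[.031,.025],[.031,-.025],[.025,.025],[.025,-.025]])
t,e=fitpose(p,np.c_[o,np.full(8,.022)],U,[.528,.055,-.05]);print(t,e)
"
```

```text
[ 0.52815593  0.05600857 -0.05468906] 1.1067990123035543
```

```bash
python3 -m crank '[[-0.001,0.017,0,0,0,0,0.2],[-0.001,0.017,0.1,0,0,0,0.2],[-0.001,0.017,0.2,0,0,0,0.2],[-0.001,0.017,0.27,0,0,0,0.2],[-0.001,0.017,0.33,0,0,0,0.2],[-0.001,0.017,0.37,0,0,0,0.2],[-0.001,0.017,0.4,0,0,0,0.2],[-0.001,0.017,0.41,0,0,0,0.2]]'; python3 -c "
from tag import *
tool([.5304,.0558,.0441],np.pi/2-.055)"
```

```text
time: 56.55
eef_pos: [0.5309, 0.0541, 0.0444]
tcp_rot: [1.0, -0.028, -0.0, -0.0]
contact_force: [-0.3, -0.4, -0.9]
opening: 0.384
t 56.55 pos [0.5309 0.0541 0.0444] shift [-0.0042 -0.0113  0.0019] turn [-0.      0.0004 -0.0007] q6 1.538 open 0.384 F [-0.3 -0.4 -0.9]
```

```bash
python3 -m crank '[[0,0,0.004,0,0,0,0.5],[0,0,0.004,0,0,0,0.6],[0,0,0.004,0,0,0,0.6],[0,0,-0.15,0,0,0,0.6],[0,0,-0.45,0,0,0,0.6],[0,0,-0.8,0,0,0,0.6],[0,0,-1,0,0,0,0.6],[-0.4,0,-1,0,0,0,0.6],[-0.4,0,-1,0,0,0,0.6]]'; python3 -c "
from tag import *
tool([.5782,.4408,.18],np.pi/2-.41)
p=shot('wrist','w48');pickle.dump(p,open('w48.pkl','wb'))"
```

```text
time: 57.45
eef_pos: [0.4679, 0.058, 0.1949]
tcp_rot: [1.0, -0.028, -0.001, -0.0]
contact_force: [0.3, -0.1, -1.1]
opening: 0.6
t 57.45 pos [0.4679 0.058  0.1949] shift [ 0.5934 -2.5887  0.0991] turn [1.000e-04 9.000e-04 2.258e-01] q6 1.534 open 0.6 F [ 0.3 -0.1 -1.1]
```

View pics/w48.png

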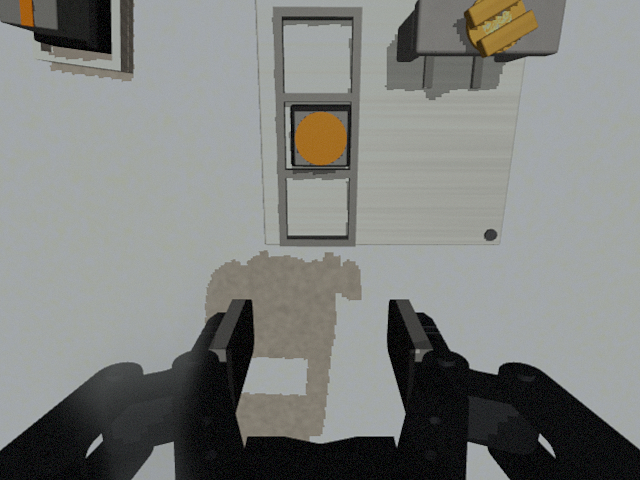

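```bash
python3 -m crank '[[0.1,-0.3,0,0,0,0,0.65],[0.2,-0.6,0,0,0,0,0.65],[0.25,-0.9,0,0,0,0.1,0.65],[0.3,-1,0,0,0,0.15,0.65],[0.3,-1,0,0,0,0.15,0.65]]'; python3 -m crank '[[0.1,-0.3,0,0,0,0,0.65],[0.2,-0.6,0,0,0,0.03,0.65],[0.25,-0.9,0,0,0,0.07,0.65],[0.3,-1,0,0,0,0.075,0.65],[0.3,-1,0,0,0,0.075,0.65]]'; python3 -c "
from tag import *
tool([.5782,.4408,.18],np.pi/2-.41)"
```

```text
time: 58.0
eef_pos: [0.5257, 0.2069, 0.1947]
tcp_rot: [0.99, -0.144, 0.0, -0.0]
contact_force: [0.7, -0.2, -0.1]
opening: 0.647
time: 58.5
eef_pos: [0.6119, 0.3362, 0.194]
tcp_rot: [0.979, -0.202, 0.0, 0.0]
contact_force: [0.1, -0.1, -0.0]
opening: 0.65
t 58.5 pos [0.6119 0.3362 0.194 ] shift [-0.4821 -0.5519  0.0934] turn [ 0.0001 -0.0001  0.002 ] q6 2.335 open 0.65 F [ 0.1 -0.1 -0. ]
```

```bash
python3 -m crank '[[-0.2,-0.25,0,0,0,0,0.65],[-0.4,-0.5,0.05,0,0,0.002,0.65],[-0.48,-0.55,0.09,0,0,0.002,0.65],[-0.48,-0.55,0.09,0,0,0.002,0.65],[-0.48,-0.55,0.09,0,0,0.002,0.65]]'; python3 -c "
from tag import *
tool([.5782,.4408,.031],np.pi/2-.41)
p=shot('wrist','w49');pickle.dump(p,open('w49.pkl','wb'))
hsv=cv2.cvtColor(p['pixels'],cv2.COLOR_RGB2HSV)
m=((hsv[...,0]<20)&(hsv[...,1]>150)&(hsv[...,2]>90)).astype(np.uint8)
n,l,s,c=cv2.connectedComponentsWithStats(m)
for i in range(1,n):
  if s[i,4]>100:
    b=back(p,np.argwhere(l==i)[:,::-1],.060)[:,:2]
    print(c[i].round(1),s[i,4],'centre',b.mean(0).round(4))
"
```

```text
time: 59.0
eef_pos: [0.5776, 0.438, 0.181]
tcp_rot: [0.979, -0.205, -0.0, 0.001]
contact_force: [-0.2, 0.1, -0.5]
opening: 0.649
t 59.0 pos [0.5776 0.438  0.181 ] shift [-0.0036 -0.0201  1.0002] turn [ 0.001  -0.0001 -0.0016] q6 2.493 open 0.649 F [-0.2  0.1 -0.5]
[313.9 233.2] 1800 centre [0.5786 0.4412]
```

View pics/w49.png

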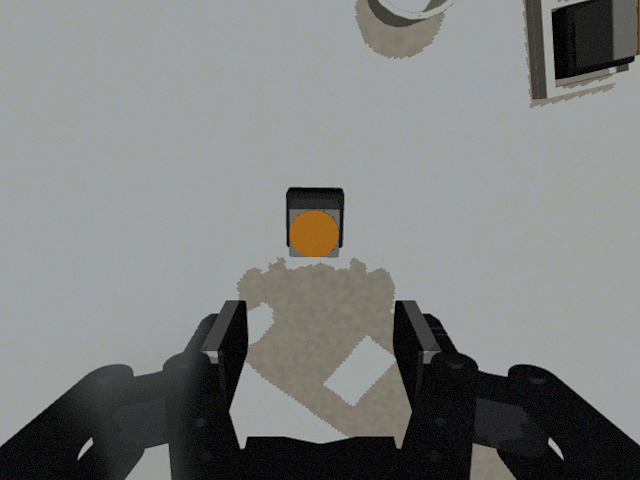

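```bash
python3 -m crank '[[-0.003,-0.02,0.1,0,0,0,0.65],[-0.003,-0.02,0.35,0,0,0,0.65],[-0.003,-0.02,0.65,0,0,0,0.65],[-0.003,-0.02,0.87,0,0,0,0.65],[-0.003,-0.02,0.98,0,0,0,0.65],[-0.003,-0.02,1,0,0,0,0.65]]'; python3 -m crank '[[0,0,0.003,0,0,0,0.4],[0,0,0.003,0,0,0,0.2],[0,0,0.003,0,0,0,0.2],[0,0,0.003,0,0,0,0.2],[0,0,0.003,0,0,0,0.2]]' 50; python3 -m crank '[[0,0,-0.1,0,0,0,0.2],[0,0,-0.3,0,0,0,0.2],[0,0,-0.5,0,0,0,0.2],[0,0,-0.5,0,0,0,0.2]]'; python3 -c "
from tag import *
tool([.474,.0588,.1],np.pi/2-.055)
p=shot('wrist','w50');tag(p)"
```

```text
time: 59.65
eef_pos: [0.577, 0.4408, 0.0277]
tcp_rot: [0.979, -0.205, -0.002, 0.002]
contact_force: [0.1, 0.2, -0.5]
opening: 0.648
time: 60.15
eef_pos: [0.5794, 0.4434, 0.0332]
tcp_rot: [0.979, -0.205, 0.001, -0.001]
contact_force: [0.7, -0.6, 3.4]
opening: 0.39
time: 60.55
eef_pos: [0.5812, 0.4447, 0.1131]
tcp_rot: [0.979, -0.205, 0.004, -0.004]
contact_force: [0.4, 1.2, -0.1]
opening: 0.388
t 60.55 pos [0.5812 0.4447 0.1131] shift [0.3755 2.6439 0.0662] turn [-0.0048 -0.0051 -0.2274] q6 2.498 open 0.388 F [ 0.4  1.2 -0.1]
held tag px [320. 357.] (np.int32(269), np.int32(312), np.int32(103), np.int32(90)) in tool mm [ -1.4  -0.4 -26. ]
```

```bash
python3 -m crank '[[0,0.3,0,0,0,-0.05,0.2],[0.05,0.6,0,0,0,-0.1,0.2],[0.1,0.9,0,0,0,-0.2,0.2],[0.13,1,0,0,0,-0.227,0.2],[0.13,1,0,0,0,-0.227,0.2]]'; python3 -m crank '[[0,0.3,0,0,0,0,0.2],[0,0.6,0,0,0,0,0.2],[0,0.9,0,0,0,0,0.2],[0,1,0,0,0,0,0.2],[0,1,0,0,0,0,0.2]]'; python3 -c "
from tag import *
tool([.4743,.0588,.1],np.pi/2-.055)"
```

```text
time: 61.1
eef_pos: [0.5341, 0.2949, 0.1038]
tcp_rot: [1.0, -0.029, -0.002, 0.001]
contact_force: [1.0, -1.0, -1.4]
opening: 0.387
time: 61.6
eef_pos: [0.5274, 0.1467, 0.1052]
tcp_rot: [1.0, -0.03, -0.001, -0.0]
contact_force: [-0.7, -0.2, -1.5]
opening: 0.391
t 61.6 pos [0.5274 0.1467 0.1052] shift [-0.3186  0.6058  0.0352] turn [-0.0001  0.0008 -0.0027] q6 1.716 open 0.391 F [-0.7 -0.2 -1.5]
```

```bash
python3 -m crank '[[-0.2,0.1,-0.06,0,0,-0.002,0.2],[-0.32,0.3,-0.06,0,0,-0.002,0.2],[-0.32,0.55,-0.06,0,0,-0.002,0.2],[-0.32,0.6,-0.06,0,0,-0.002,0.2],[-0.32,0.6,-0.06,0,0,-0.002,0.2],[-0.32,0.6,-0.06,0,0,-0.002,0.2]]'; python3 -c "
from tag import *
tool([.4743,.0588,.0437],np.pi/2-.055)
p=shot('wrist','w51');pickle.dump(p,open('w51.pkl','wb'));tag(p)"
```

```text
time: 62.2
eef_pos: [0.4751, 0.0618, 0.1149]
tcp_rot: [1.0, -0.026, 0.0, -0.0]
contact_force: [0.2, -0.1, -1.6]
opening: 0.388
t 62.2 pos [0.4751 0.0618 0.1149] shift [-0.0042  0.0205  0.4748] turn [-0.0005 -0.      0.0018] q6 1.539 open 0.388 F [ 0.2 -0.1 -1.6]
held tag px [320. 357.] (np.int32(269), np.int32(313), np.int32(103), np.int32(89)) in tool mm [ -0.6   0.8 -26. ]
```

View pics/w51.png

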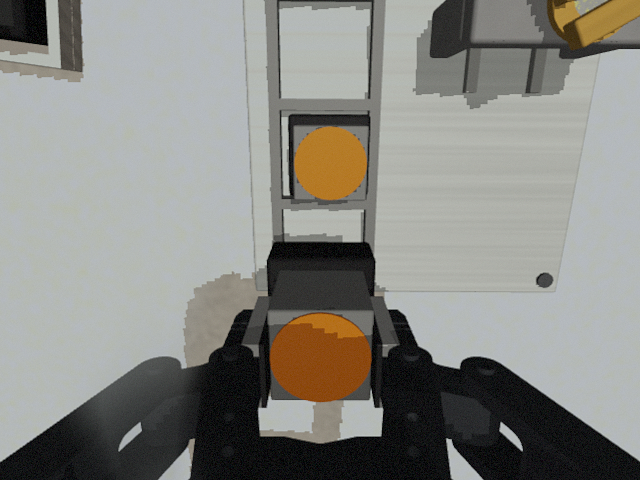

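```bash
python3 -m crank '[[-0.01,0.009,0.05,0,0,0,0.2],[-0.01,0.009,0.15,0,0,0,0.2],[-0.01,0.009,0.25,0,0,0,0.2],[-0.01,0.009,0.32,0,0,0,0.2],[-0.01,0.009,0.38,0,0,0,0.2],[-0.01,0.009,0.42,0,0,0,0.2],[-0.01,0.009,0.45,0,0,0,0.2],[-0.01,0.009,0.465,0,0,0,0.2],[-0.01,0.009,0.47,0,0,0,0.2]]'; python3 -c "
from tag import *
tool([.4735,.0603,.0437],np.pi/2-.055)"
```

```text
time: 63.15
eef_pos: [0.4733, 0.0593, 0.0445]
tcp_rot: [1.0, -0.026, 0.0, 0.0]
contact_force: [0.3, 0.2, -1.4]
opening: 0.388
t 63.15 pos [0.4733 0.0593 0.0445] shift [ 0.001  -0.0071  0.0054] turn [ 0.     -0.0002  0.0014] q6 1.535 open 0.388 F [ 0.3  0.2 -1.4]
```

```bash
python3 -m crank '[[0,0,0.004,0,0,0,0.5],[0,0,0.004,0,0,0,0.6],[0,0,0.004,0,0,0,0.6],[0,0,-0.15,0,0,0,0.6],[0,0,-0.45,0,0,0,0.6],[0,0,-0.8,0,0,0,0.6],[0,0,-1,0,0,0,0.6],[0,0.4,-1,0,0,0,0.6]]'; python3 -m crank '[[0,0.4,-0.4,0,0,0,0.6],[0.2,0.4,-0.8,0,0,0,0.6],[0.3,0.4,-0.8,0,0,0,0.6],[0.3,0.4,-0.8,0,0,0,0.6]]';python3 -c "
from tag import *
tool([.4743,.0588,.0437],np.pi/2-.055)
p=shot('wrist','w52');pickle.dump(p,open('w52.pkl','wb'))
p=shot('scene','s52')"
```

```text
time: 63.95
eef_pos: [0.4743, 0.0119, 0.2016]
tcp_rot: [1.0, -0.022, 0.007, 0.0]
contact_force: [0.9, -1.2, 0.3]
opening: 0.597
time: 64.35
eef_pos: [0.5166, -0.0555, 0.3224]
tcp_rot: [1.0, -0.027, 0.007, 0.002]
contact_force: [0.5, 0.2, 0.2]
opening: 0.597
t 64.35 pos [ 0.5166 -0.0555  0.3224] shift [-0.3498 -0.7523  1.8501] turn [ 0.0024 -0.009   0.0002] q6 1.323 open 0.597 F [0.5 0.2 0.2]
```

View pics/w52.png

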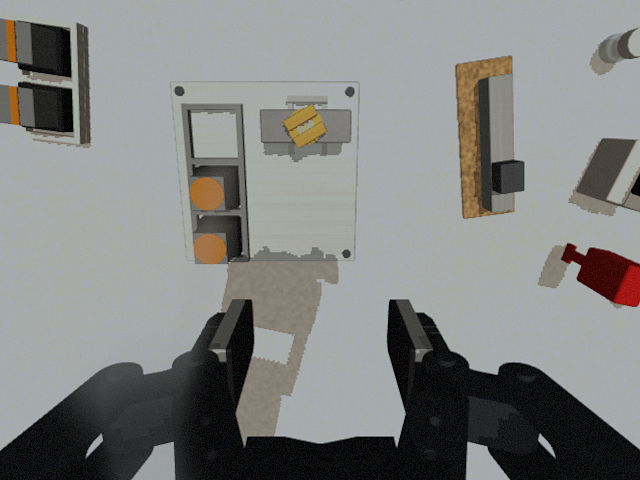

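View pics/s52.png

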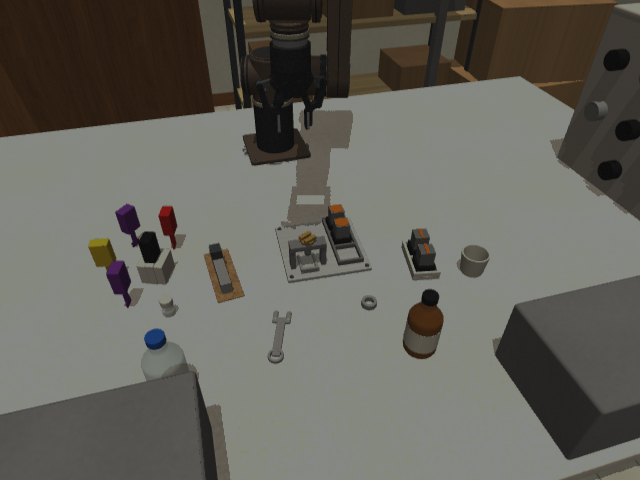

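```bash
python3 -m crank '[[0,-0.3,0,0,0,0,0.6],[0,-0.6,0,0,0,0,0.6],[0,-1,0,0,0,0,0.6],[0,-1,0,0,0,0,0.6],[0,-1,0,0,0,0,0.6],[0,-1,0,0,0,0,0.6]]';python3 -c "
from tag import *
p=shot('wrist','w53');pickle.dump(p,open('w53.pkl','wb'))
for f in ('w52','w53'):
  p=pickle.load(open(f+'.pkl','rb'))
  hsv=cv2.cvtColor(p['pixels'],cv2.COLOR_RGB2HSV)
  m=((hsv[...,0]<20)&(hsv[...,1]>150)&(hsv[...,2]>90)).astype(np.uint8)
  n,l,s,c=cv2.connectedComponentsWithStats(m)
  for i in range(1,n):
    if s[i,4]>100 and s[i,0]>0:
      b=back(p,np.argwhere(l==i)[:,::-1],.070)[:,:2]; r=cv2.minAreaRect((b*1e3).astype(np.float32))
      print(f,c[i].round(1),s[i,4],'centre',b.mean(0).round(4),[round(v,1) for v in r[1]],round(r[2],1))
print('nest0 .4723 .0591(+~.001) nest1 .5282 .0560(+.001); pockets .6724 .2105, .6174 .2212')
crop(p,'w53a',150,30,420,260,2.9)
"
```

```text
time: 65.05
eef_pos: [0.5193, 0.0965, 0.3132]
tcp_rot: [1.0, -0.026, -0.001, 0.0]
contact_force: [0.4, -0.5, 0.8]
opening: 0.6
w52 [10.8 40.6] 340 centre [0.6734 0.2087] [7.2, 33.5] 78.9
w52 [ 13.9 105.1] 296 centre [0.6198 0.2201] [7.2, 33.2] 79.3
w52 [206.  193.2] 826 centre [0.529  0.0541] [31.5, 31.1] 39.8
w52 [217.4 249.9] 305 centre [0.4704 0.0501] [15.6, 31.0] 75.0
w52 [629.4 287.4] 714 centre [ 0.4058 -0.3773] [27.9, 43.6] 75.2
w53 [178.4  25.4] 358 centre [0.6738 0.2088] [7.1, 33.8] 78.1
w53 [174.8  93.2] 322 centre [0.6198 0.2202] [7.1, 34.4] 81.0
w53 [363.4 185. ] 923 centre [0.5291 0.0537] [32.2, 31.9] 54.2
w53 [360.1 241.6] 815 centre [0.4728 0.058 ] [32.2, 31.9] 42.1
nest0 .4723 .0591(+~.001) nest1 .5282 .0560(+.001); pockets .6724 .2105, .6174 .2212
```

View pics/w53.png

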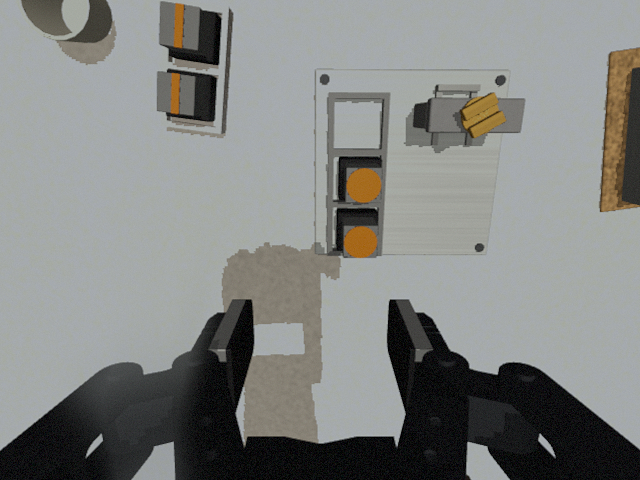

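```bash
python3 -c "
from tag import *
p=pickle.load(open('w53.pkl','rb'))
crop(p,'w53b',305,60,525,265,3.6)
p=shot('scene');a=cv2.resize(p['pixels'][190:310,80:260,::-1],None,fx=4.4,fy=4.4,interpolation=cv2.INTER_CUBIC);cv2.imwrite('pics/s53.png',a)"
```

```text
(no output)
```

View pics/w53b.png

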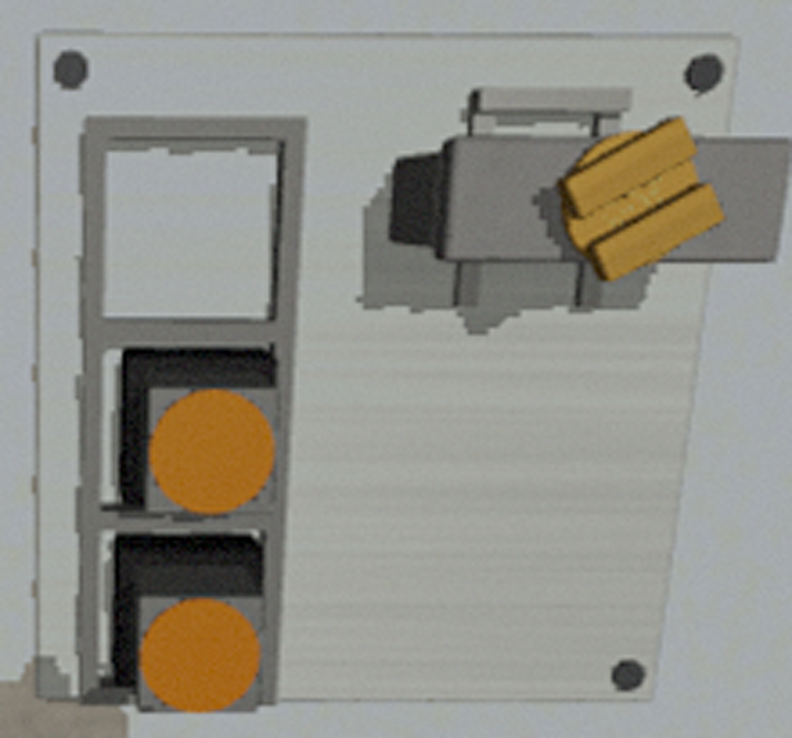

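View pics/s53.png

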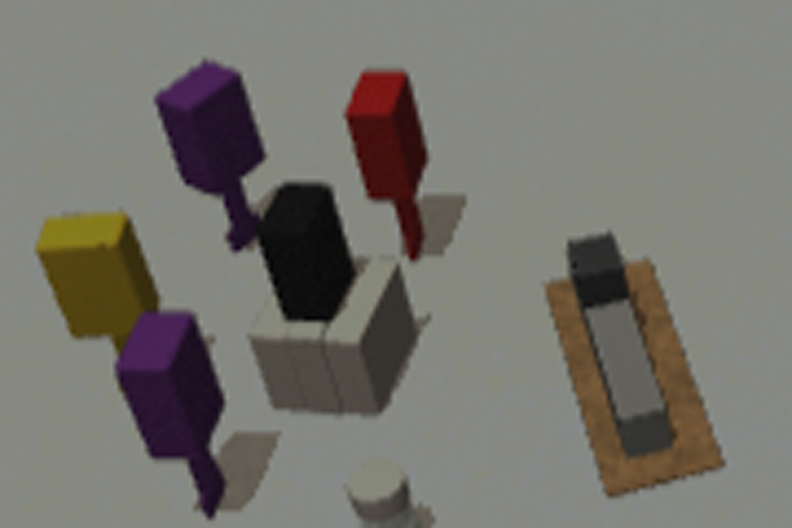

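```bash
python3 -c "
from plant import ticket
print(ticket.sign_off())"
```

```text
the job is handed in; nothing more can be done
None
```

The job is done and handed in at about 65 s of the 210 s allowed; the hand-in reports no verdict.

**What I did**
- **Setting:** I pushed the block home under the stop and wound the screw down in two passes with the black driver. I then put the driver back in its holder, drew the block out and laid it on its cork pad.
- **Modules:** Four modules were on the bench. The two bar-tagged ones are in the tray pockets and the two round-tagged ones are in nests 0 and 1.

**Last checks**
- **Screw:** The slot angle measured about 7.34 rad, and a rougher reading at the end gave about 7.35 (allowed 6.5 to 8.3, best 7.4). The slot repeats every half turn, so I settled which one by the height of the slot floor and a side view. Scaling from the wrist camera had left that unclear earlier.
- **Shoe:** I could not read its contact force on the block directly. That the block dragged under it follows from the measured angle and height.
- **Modules:** All four are upright and flat, within about 3 mm of their pocket and nest centres. The one in nest 1 sits against one wall, within the 9 mm allowed.
- **Driver and block:** The driver stands in the holder, and the block lies along its pad with the grip end nearer the robot, as at the start.

**What went wrong:** The first try at putting the driver back hit the holder's rim with about 40 N at the wrist. I lifted, re-aligned, and the second try went in cleanly.

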